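# Lay out the gift-set display

### The arm

A 6-joint arm with a two-finger parallel gripper is mounted at the origin on a cart in front of the work surface, level with it; the furniture and walls round the work are solid. World frame = base frame: x ahead of the robot, y to its left, z up, the work surface at z = 0. Lengths are in m, angles in rad, forces in N, time in s.
With the tool pointing down it reaches from about 0.325 to 0.9 m from the base axis. Payload 3.5 kg.
Tool frame: the origin (TCP) lies between the finger pads; the fingertips stand 8 mm ahead of it and the grasp point (between the pads) lies 11 mm behind it; z points along the fingers, y is the direction in which the jaws open and shut (so a half turn about z gives the same grasp; the last joint's range is limited). The gripper opens to 85 mm and grips with 20 to 120 N. Pads are 22 mm wide; open, the fingers measure 114 mm over their backs; the gripper's body (76 mm by 85 mm) begins 54 mm behind the grasp point. The pads swing forward as they close: fully open they stand 13 mm farther back than shut.
Start: joints at [-1.27, 0.276, -0.026, 1.268, 0, 1.467], TCP at [0.246, -0.575, 0.239] pointing down, gripper open.
Joint ranges: [-3.12, 3.12], [-0.85, 1.88], [-1.08, 1.24], [-1.95, 2.15], [-1.57, 1.53], [-3.14, 3.14]. Speed limits (rad/s): [2.57, 2.57, 3.14, 3.14, 3.14, 3.14].

### API

Orientations are given as a rotation vector (axis times angle).
In Python, from rig import env, optics, ticket gives the robot as it stands. The module is installed in compiled form; this text tells all that it offers.
- The arm moves only by the tool arm_command, never from a script. Its argument "deltas" is one flat list of numbers, 7 for each row, row after row: the shift along the tool's x, y, z in units of 30 mm (1.0 is 30 mm), then the turn, a rotation vector about the tool's x, y, z in degrees, then the opening, from -1 (shut) to 1 (fully open). In form: [x, y, z, wx, wy, wz, gripper, x, y, z, wx, wy, wz, gripper, ...]. A call has 1 to 8 rows; each row shifts and turns the pose as measured when the row begins, along the tool's axes as they then stand; what a row does not reach is not made up. A row lasts 1/10 s, in which the tool goes at most 50 mm and 8.59 degrees, less where a joint would pass 70% of its speed; a pose out of reach is approached as far as the arm can. A call is refused whole if a number of a shift passes 1 or a number of a turn 8.59, either way. A call with a gripper value outside its range is refused whole. The fingers move at their own pace and stop on an object; "grip_force" is the grip in N (left out, the last holds). Time passes only in rows, so rows that do not move let the fingers close. It gives the time, the measured TCP pose, the force and the opening at its end, in the units of the state.
- env.get_state(): the state, without advancing time (a new reading comes with each control period).
- optics.grab_frame(name): name is "side" or "top"; returns a dict with "color" (420x560x3 uint8, red, green, blue), "fx", "fy", "cx", "cy" (pixels), "D" ([k1, k2, p1, p2, k3] as OpenCV has them; the pictures are not rectified), "position" and "rotation" of the camera in the world. Camera axes: x right, y up, looking along -z (the intrinsics and any distortion apply to the point x, -y, -z); pixel columns grow to the right and rows downward; lengths in m; the calibration is good to about 2 mm. A picture is of the moment at which its call begins. There is no depth.
- ticket.sign_off(): hands the job in, once; it reports no verdict.
The state is a dict: "time": time; "qpos": joint angles; "joint_vel": joint speeds; "tau": joint torques, N m; "eef_pos": TCP position; "tool_rot": TCP orientation; "ft_force": force on the tool from outside, world axes, zero at the start; "wrist_torque": the same for the moment, N m; "gripper_width": finger opening in m.
Only numpy, scipy, OpenCV 4.12 (cv2) and the standard library are available. Lean on these libraries where they do the work, as an engineer would, in place of code of your own. Each camera call takes 0.05 s, during which the arm holds its last target.

### The job

Lay out the gift set on the walnut board: put the pack of gift cards flat on the pale rectangle midway between the coasters and the price-card holder, lengthwise along it, then lay the matchbox centred and lengthwise on top of the cards, and stand the candle in the middle of the coasters. Stand the brown dropper bottle upright on the round mark behind the coasters and the pink bottle upright on the round mark behind the card holder, each centred on its mark. Leave the bell and the tape roll where they are and let go of everything.

Things in the scene. Friction and masses are not known exactly. Their poses are not given: they have to be found in the camera images.
- display_board: fixed dark walnut board, 220 (its x) x 380 (its y) x 12 mm. Origin: centre of the underside; top 12 mm above it. +x points away from the robot, +y to its left, turned up to 0.15 rad. Pale marks flush in its top: rectangle 60 (x) x 90 (y) mm centred at x = -65, y = 0 mm (front row) and two discs 46 mm across at x = +20, y = +125 and -125 mm (rear row)
- coasters: round stack of cork coasters, about 70 mm across (solid radius 34 mm) and 19 mm high, fixed on the board at one end of the front row (board x = -65, y = +125 or -125 mm; the end varies). Origin: centre of its underside; x and y as the board's. The disc mark behind it is 85 mm along +x from its origin
- card_holder: price-card holder: brown wooden block 24 (x) x 70 (y) x 16 mm with a blank white card 58 mm wide standing in it, 61 mm high in all; fixed on the board at the other end of the front row from the coasters. Origin: centre of its underside; x and y as the board's. The disc mark behind it is 85 mm along +x from its origin
- gift_cards: loose pack of pale paper gift cards with a brown paper band, lying flat, solid 82 (its x) x 52 (its y) x 16 mm (the band rises to 18). Origin: centre of the underside. Take it across the 52 mm
- matches: loose matchbox lying flat, cream top with a red border, dark brown sides, 37 (its x) x 56 (its y) x 16 mm; does not slide open. Origin: centre of the underside
- candle: loose tea-light candle: low white cup with green wax, 38 mm across and 15 mm high. Origin: centre of the underside, z up
- dropper_bottle: loose brown glass dropper bottle with a black rubber top, standing; body 32 mm across up to 65 mm, collar 24 mm, top at 102 mm. Origin: centre of the underside, z up
- pink_bottle: loose small bottle of pink varnish with a tall white cap, standing; body 30 mm across up to 40 mm, cap 17 mm across, top at 79 mm. Origin: centre of the underside, z up
- bell: bystander, loose: silver counter bell, 84 mm across, 58 mm high. Origin: centre of the underside
- tape_roll: bystander, loose: roll of tan tape lying flat, 96 mm across, 25 mm high. Origin: centre of the underside
Things that resemble listed ones, but are neither listed nor needed, are in the scene too. What is shaped like the pink_bottle but red is not meant.

How it is judged:
By the outcome, as a careful person would: the job done as asked, in the order asked, and still so for the second after the job is handed in, with the robot touching nothing.
It also fails if it takes over 128 s, if anything falls off the work surface, if the arm or the gripper's body presses on something with over 40 N, if the wrist force passes 120 N, or if a joint passes its speed limit or range.

## Working session

There is one attempt and no reset: what is moved stays moved. The work goes in short steps, Python scripts to look and compute and a tool call to move; the robot and the scene stay as the last step left them, time stands still between calls to the robot, and variables do not carry over. Pictures are saved under pics/ and viewed, and the job is handed in when it is done.

Besides the shell and the picture viewer there is one more tool, called after "Request:" in YAML: its name, and indented under it one key for each argument. arm_command: Moves the arm, as the interface text tells. Its arguments: {"type":"object","properties":{"deltas":{"type":"array"},"grip_force":{"type":"number"}},"required":["deltas"]}

```bash
mkdir -p pics; ls; python3 - <<'E'
from rig import env, optics
import cv2, json
print(env.get_state())
for n in ("side","top"):
    f=optics.grab_frame(n); cv2.imwrite(f"pics/{n}0.png",f["color"][:,:,::-1])
    print({k:v for k,v in f.items() if k!="color"})
E
```

```text
pics
{'time': 0.0, 'qpos': array([-1.27038184e+00,  2.77156361e-01, -2.78720958e-02,  1.26801184e+00,
       -1.27582338e-05,  1.46738893e+00]), 'joint_vel': array([-0.00166533,  0.00045011, -0.00110249, -0.00045851, -0.00102817,
        0.00097232]), 'tau': array([-2.22491822e-04, -4.45505548e+01,  2.95206857e+01,  1.63608778e-02,
       -1.52172497e-04, -7.56157505e-06]), 'eef_pos': array([ 0.2453422 , -0.57400685,  0.23814932]), 'tool_rot': array([-3.07558513e+00, -6.29573145e-01,  3.66328627e-04]), 'ft_force': array([ 0.47739041, -0.3226788 , -0.54654887]), 'wrist_torque': array([ 0.01852271, -0.01038556, -0.02383905]), 'gripper_width': 0.08498774782926503}
{'fx': 456.71149554817856, 'fy': 456.71149554817856, 'cx': 273.11551333614426, 'cy': 211.85126086105836, 'D': array([-0.13968886,  0.        ,  0.        ,  0.        ,  0.        ]), 'position': array([ 0.26048882, -0.88468843,  0.8907292 ]), 'rotation': array([ 0.85292266, -0.11929819, -0.30204873])}
{'fx': 394.38403763316904, 'fy': 394.38403763316904, 'cx': 278.7469601453236, 'cy': 211.43232097650497, 'D': array([-0.0064269,  0.       ,  0.       ,  0.       ,  0.       ]), 'position': array([0.37715622, 0.03516345, 1.01546195]), 'rotation': array([ 0.14651475, -0.14400999, -1.59459317])}
```

View pics/side0.png

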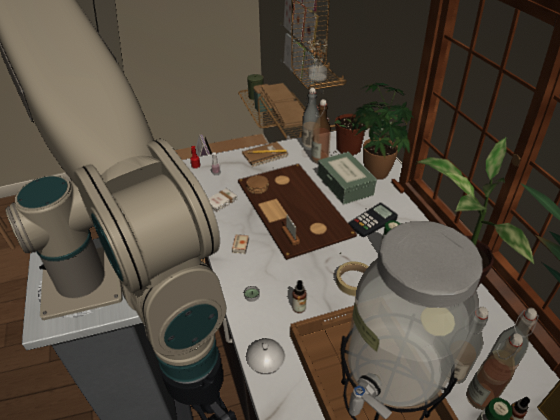

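View pics/top0.png

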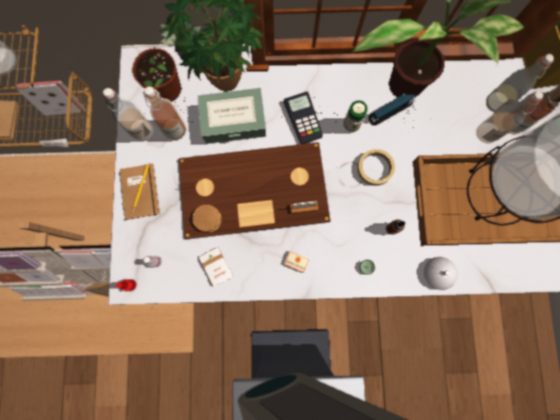

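```bash
cat > h.py <<'E'
import numpy as np, cv2
from scipy.spatial.transform import Rotation as R
from rig import env, optics
def grab(n,save=None):
    f=optics.grab_frame(n)
    f['K']=np.array([[f['fx'],0,f['cx']],[0,f['fy'],f['cy']],[0,0,1]]);f['Rm']=R.from_rotvec(f['rotation']).as_matrix()
    if save: cv2.imwrite(f"pics/{save}.png",f["color"][:,:,::-1])
    return f
def rays(f,uv):
    n=cv2.undistortPoints(np.array(uv,float).reshape(-1,1,2),f['K'],f['D']).reshape(-1,2)
    d=np.c_[n[:,0],-n[:,1],-np.ones(len(n))]@f['Rm'].T
    return d/np.linalg.norm(d,axis=1)[:,None]
def onz(f,uv,z):
    d=rays(f,uv); p=f['position']; return p+d*((z-p[2])/d[:,2])[:,None]
def proj(f,P):
    c=(np.array(P,float).reshape(-1,3)-f['position'])@f['Rm']
    c=c*[1,-1,-1]
    return cv2.projectPoints(c,np.zeros(3),np.zeros(3),f['K'],f['D'])[0].reshape(-1,2)
def tri(f1,u1,f2,u2):
    d1=rays(f1,[u1])[0];d2=rays(f2,[u2])[0];p1,p2=f1['position'],f2['position']
    s=np.linalg.lstsq(np.c_[d1,-d2],p2-p1,rcond=None)[0]
    a=p1+s[0]*d1;b=p2+s[1]*d2
    return (a+b)/2,np.linalg.norm(a-b)
def crop(f,x0,y0,x1,y1,k,name):
    c=f['color'][y0:y1,x0:x1,::-1]
    cv2.imwrite(f"pics/{name}.png",cv2.resize(c,None,fx=k,fy=k,interpolation=cv2.INTER_CUBIC))
E
python3 - <<'E'
from h import *
t=grab("top");s=grab("side")
np.save('t0.npy',t,allow_pickle=True);np.save('s0.npy',s,allow_pickle=True)
crop(t,110,130,340,300,3.4,"tA");crop(t,270,130,480,300,3.6,"tB")
crop(s,170,120,400,300,3.4,"sA")
E
```

```text
(no output)
```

View pics/tA.png

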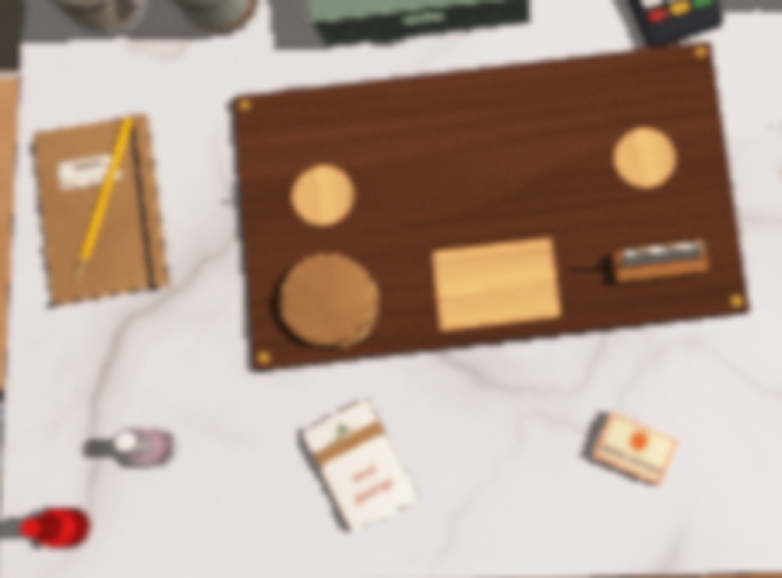

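View pics/tB.png

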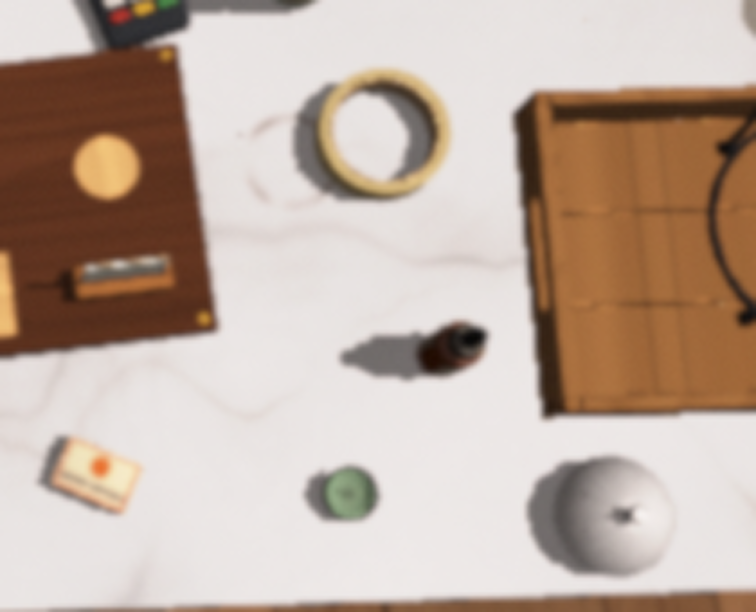

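View pics/sA.png

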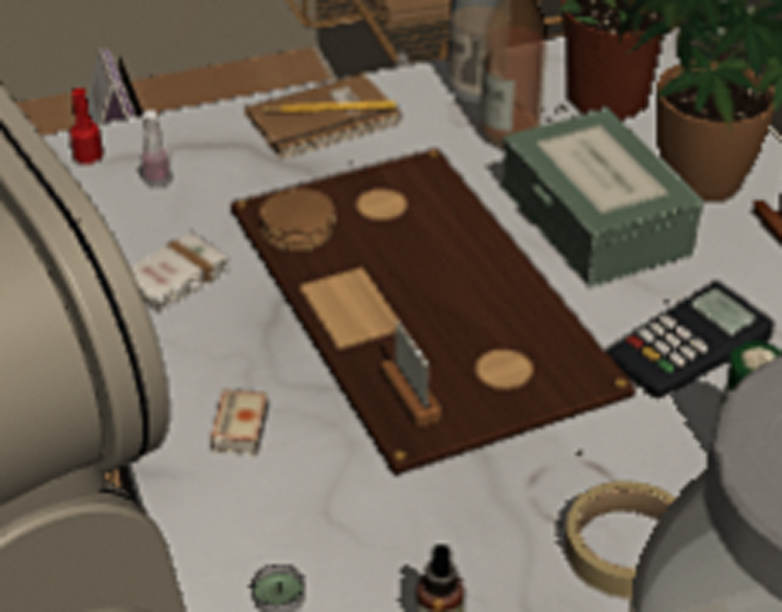

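```bash
cat > meas.py <<'E'
from h import *
t=np.load('t0.npy',allow_pickle=True).item();s=np.load('s0.npy',allow_pickle=True).item()
def show(name,f,uv,z):
    P=onz(f,uv,z)[:,:2]; r=cv2.minAreaRect((P*1000).astype(np.float32)); print(name,'c',np.round(np.array(r[0])/1000,4),'size',np.round(r[1],1),'ang',round(r[2],2)); return P
def comp(f,m,roi):
    x0,y0,x1,y1=roi;mm=np.zeros_like(m,np.uint8);mm[y0:y1,x0:x1]=m[y0:y1,x0:x1]
    c=max(cv2.findContours(mm,cv2.RETR_EXTERNAL,cv2.CHAIN_APPROX_NONE)[0],key=cv2.contourArea);return c.reshape(-1,2)
for nm,f,rois in (('top',t,dict(board=(170,135,340,245),rect=(230,195,280,232),d1=(190,175,220,200),d2=(285,165,312,190))),('side',s,dict(board=(235,160,362,262),rect=(255,195,290,225),d1=(273,172,294,188),d2=(305,218,332,240)))):
    hsv=cv2.cvtColor(f['color'],cv2.COLOR_RGB2HSV)
    sat=hsv[...,1]>90
    print(nm);show('board',f,comp(f,sat,rois['board']),.012)
    pale=(hsv[...,2]>140 if nm=='top' else hsv[...,2]>110)&(hsv[...,1]>60)
    for k in('rect','d1','d2'):show(k,f,comp(f,pale,rois[k]),.012)
hsv=cv2.cvtColor(t['color'],cv2.COLOR_RGB2HSV)
print('hand corners')
a=np.array
P=show('cards t',t,a([(303,432),(369,401),(415,497),(347,530)])/3.4+a([110,130]),.016);print(P.round(4).tolist())
P=show('matches t',t,a([(607,412),(678,437),(660,485),(590,458)])/3.4+a([110,130]),.016);print(P.round(4).tolist())
for nm,f,roi in(('t',t,(350,255,380,280)),('s',s,(238,280,265,305))):
    hs=cv2.cvtColor(f['color'],cv2.COLOR_RGB2HSV);m=(hs[...,1]>50)&(hs[...,0]>35)&(hs[...,0]<90)
    show('candle '+nm,f,comp(f,m,roi),.013)
E
python3 meas.py
```

```text
top
board c [0.6268 0.1011] size [218.8 375. ] ang 5.3
rect c [0.5618 0.0945] size [64.  94.3] ang 4.81
d1 c [0.6351 0.2268] size [48.8 44.7] ang 0.13
d2 c [ 0.6576 -0.0219] size [47.4 49. ] ang 88.07
side
board c [0.6269 0.0948] size [220.8 381.6] ang 5.12
rect c [0.5628 0.0949] size [60.8 91.2] ang 5.18
d1 c [0.6367 0.2274] size [37.4 44.9] ang 70.72
d2 c [ 0.659  -0.0216] size [41.5 45.4] ang 70.87
hand corners
cards t c [0.4271 0.1971] size [79.8 54.9] ang 24.39
[[0.4521, 0.2385], [0.4737, 0.1894], [0.4021, 0.1556], [0.3796, 0.2056]]
matches t c [ 0.4337 -0.0068] size [55.7 37.8] ang 67.4
[[0.4605, 0.0123], [0.4405, -0.0398], [0.4057, -0.025], [0.4269, 0.0259]]
candle t c [ 0.4166 -0.1828] size [28.  27.5] ang 88.34
candle s c [ 0.4163 -0.1867] size [25.1 32.1] ang 71.38
```

```bash
python3 - <<'E'
from meas import *
def up(f,x0,y0,w,h,k): return cv2.resize(f['color'][y0:y0+h,x0:x0+w,::-1],None,fx=k,fy=k,interpolation=cv2.INTER_NEAREST)
A=[up(t,375,205,40,40,9),up(s,280,272,40,50,7.2)]
B=[up(t,135,245,40,30,9),up(s,200,145,40,37,7.2)]
h=lambda L:np.hstack([np.pad(i,((0,360-i.shape[0]),(0,0),(0,0))) for i in L])
cv2.imwrite('pics/bots.png',np.vstack([h(A),h(B)])[:630])
C=[up(t,195,245,40,40,9),up(s,205,185,40,40,9)]
D=[up(t,280,245,30,25,12),up(s,225,228,30,30,12)]
cv2.imwrite('pics/flat.png',cv2.resize(np.vstack([h(C),h([d[:360] for d in D])]),None,fx=.8,fy=.8))
E
```

```text
top
board c [0.6268 0.1011] size [218.8 375. ] ang 5.3
rect c [0.5618 0.0945] size [64.  94.3] ang 4.81
d1 c [0.6351 0.2268] size [48.8 44.7] ang 0.13
d2 c [ 0.6576 -0.0219] size [47.4 49. ] ang 88.07
side
board c [0.6269 0.0948] size [220.8 381.6] ang 5.12
rect c [0.5628 0.0949] size [60.8 91.2] ang 5.18
d1 c [0.6367 0.2274] size [37.4 44.9] ang 70.72
d2 c [ 0.659  -0.0216] size [41.5 45.4] ang 70.87
hand corners
cards t c [0.4271 0.1971] size [79.8 54.9] ang 24.39
[[0.4521, 0.2385], [0.4737, 0.1894], [0.4021, 0.1556], [0.3796, 0.2056]]
matches t c [ 0.4337 -0.0068] size [55.7 37.8] ang 67.4
[[0.4605, 0.0123], [0.4405, -0.0398], [0.4057, -0.025], [0.4269, 0.0259]]
candle t c [ 0.4166 -0.1828] size [28.  27.5] ang 88.34
candle s c [ 0.4163 -0.1867] size [25.1 32.1] ang 71.38
```

View pics/bots.png

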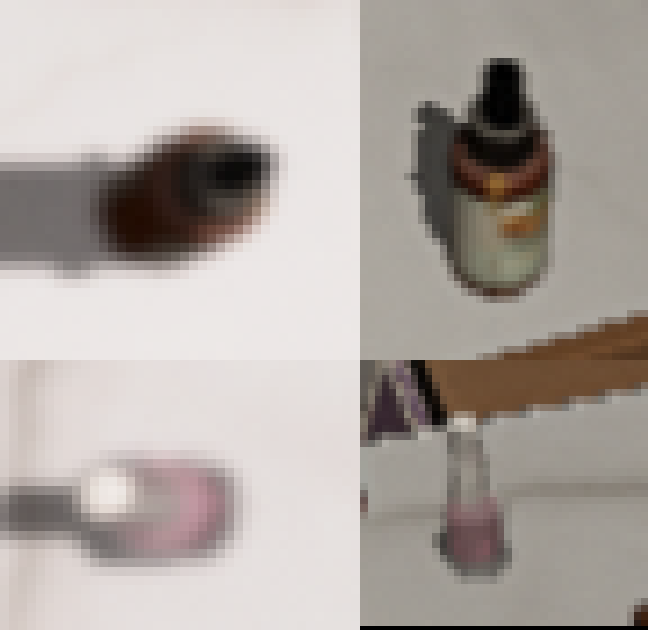

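View pics/flat.png

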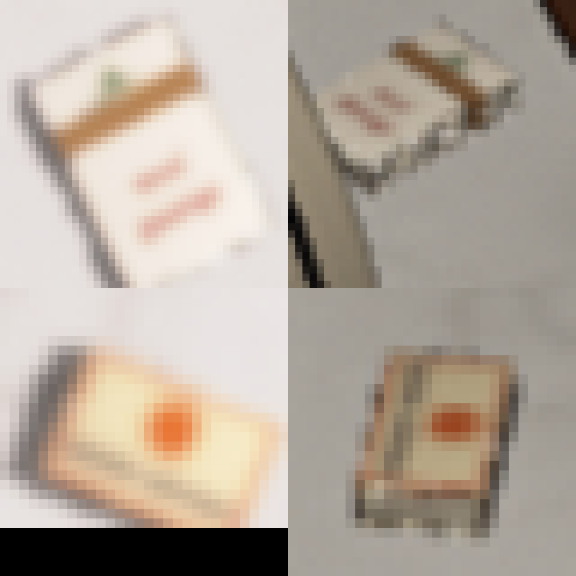

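```bash
python3 - <<'E' | tail -12
from meas import *
a=np.array
dt=a([248,165])/9+a([375,205])-.5; ds=a([502-360,68])/7.2+a([280,272])-.5
print('drop top',tri(t,dt,s,ds), onz(t,[dt],.100),onz(s,[ds],.100))
db=a([[500-360,270]])/7.2+a([280,272])-.5
print('drop base s',onz(s,db,0.003),'body top-view mid@35',onz(t,a([[182,196]])/9+a([375,205])-.5,.033))
pt=a([105,132])/9+a([135,245])-.5; ps=a([463-360,428-360])/7.2+a([200,145])-.5
print('pink',tri(t,pt,s,ps),onz(t,[pt],.078),onz(s,[ps],.078))
print('pink body s',onz(s,a([[475-360,555-360]])/7.2+a([200,145])-.5,.004))
print('candle',onz(t,[[366.7,266.4]],.015))
E
```

```text
hand corners
cards t c [0.4271 0.1971] size [79.8 54.9] ang 24.39
[[0.4521, 0.2385], [0.4737, 0.1894], [0.4021, 0.1556], [0.3796, 0.2056]]
matches t c [ 0.4337 -0.0068] size [55.7 37.8] ang 67.4
[[0.4605, 0.0123], [0.4405, -0.0398], [0.4057, -0.025], [0.4269, 0.0259]]
candle t c [ 0.4166 -0.1828] size [28.  27.5] ang 88.34
candle s c [ 0.4163 -0.1867] size [25.1 32.1] ang 71.38
drop top (array([ 0.51298813, -0.25523502,  0.09741942]), np.float64(0.0009213838976313179)) [[ 0.51214771 -0.2543222   0.1       ]] [[ 0.51264016 -0.25728201  0.1       ]]
drop base s [[ 0.51227985 -0.26267873  0.003     ]] body top-view mid@35 [[ 0.51381899 -0.25632915  0.033     ]]
pink (array([0.44662623, 0.35292481, 0.07364413]), np.float64(0.0005776596660682538)) [[0.4460194  0.35148982 0.078     ]] [[0.44592054 0.34630224 0.078     ]]
pink body s [[0.44548741 0.35243747 0.004     ]]
candle [[ 0.41668326 -0.1829357   0.015     ]]
```

```bash
cat > plan.py <<'E'
from h import *
import sys
def ax(phi): c,s=np.cos(phi),np.sin(phi); return np.array([[c,s,0],[s,-c,0],[0,0,-1]]).T  # columns x,y,z
def phi_now(st=None):
    M=R.from_rotvec((st or env.get_state())['tool_rot']).as_matrix(); return np.arctan2(M[1,0],M[0,0])
def plan(wps,eff=1.0,vmax=.97):
    """wps: (x,y,z,phi_deg,grip,[n min]) ; prints rows from the measured pose, assuming each row reached"""
    st=env.get_state(); p=np.array(st['eef_pos']); M=R.from_rotvec(st['tool_rot'])
    print('t',st['time'],'p',p.round(4),'phi',np.degrees(phi_now(st)).round(2),'tilt',np.degrees(np.arccos(-M.as_matrix()[2,2])).round(2),'w',round(st['gripper_width'],4),'f',st['ft_force'].round(1),'q6',st['qpos'][5].round(2))
    phi=np.degrees(phi_now(st)); rows=[]; 
    first=True
    for w in wps:
        tgt=np.array(w[:3]);f=w[3]; nmin=w[5] if len(w)>5 else 1
        # choose n
        for n in range(nmin,80):
            ok=True;q=p.copy();fi=phi;Mi=M;out=[]
            dphi=(f-phi)
            if not first or abs(dphi)<=200: pass
            # final rotation
            for k in range(n):
                step=(tgt-q)/(n-k); df=(f-fi)/(n-k)
                sh=Mi.as_matrix().T@step/.03
                Mn=R.from_matrix(ax(np.radians(fi+df)))
                rv=np.degrees((Mi.inv()*Mn).as_rotvec())
                if abs(sh).max()>vmax or abs(rv).max()>8.5: ok=False;break
                out.append(np.r_[sh,rv,w[4]]); q=q+step;fi+=df;Mi=Mn
            if ok: break
        rows+=out;p=q;phi=fi;M=Mi;first=False
    for i in range(0,len(rows),8):
        print(i//8,'['+', '.join(','.join(f'{v:.3g}' if abs(v)>=.004 else '0' for v in np.where(np.abs(r)<.05*np.array([.1,.1,.1,1,1,1,0]),0,r).round(2)) for r in rows[i:i+8])+']')
E
cat > go.py <<'E'
E
python3 - <<'E'
from plan import *
plan([(.428,.198,.10,204.4,1)])
E
```

```text
t 0.2 p [ 0.2454 -0.5743  0.2385] phi 23.13 tilt 0.08 w 0.0856 f [-1.  -0.4  0.5] q6 1.47
0 [0.56,-0.76,0.17,-0.08,0,-6.47,1, 0.64,-0.69,0.16,0,0,-6.47,1, 0.72,-0.62,0.16,0,0,-6.47,1, 0.78,-0.53,0.16,0,0,-6.47,1, 0.84,-0.44,0.16,0,0,-6.47,1, 0.88,-0.34,0.16,0,0,-6.47,1, 0.91,-0.24,0.16,0,0,-6.47,1, 0.93,-0.14,0.16,0,0,-6.47,1]
1 [0.94,-0.03,0.16,0,0,-6.47,1, 0.94,0.08,0.16,0,0,-6.47,1, 0.93,0.18,0.16,0,0,-6.47,1, 0.9,0.29,0.16,0,0,-6.47,1, 0.86,0.39,0.16,0,0,-6.47,1, 0.81,0.48,0.16,0,0,-6.47,1, 0.75,0.57,0.16,0,0,-6.47,1, 0.68,0.65,0.16,0,0,-6.47,1]
2 [0.61,0.72,0.16,0,0,-6.47,1, 0.52,0.79,0.16,0,0,-6.47,1, 0.43,0.84,0.16,0,0,-6.47,1, 0.33,0.88,0.16,0,0,-6.47,1, 0.23,0.92,0.16,0,0,-6.47,1, 0.13,0.94,0.16,0,0,-6.47,1, 0.02,0.94,0.16,0,0,-6.47,1, -0.09,0.94,0.16,0,0,-6.47,1]
3 [-0.19,0.92,0.16,0,0,-6.47,1, -0.3,0.9,0.16,0,0,-6.47,1, -0.4,0.86,0.16,0,0,-6.47,1, -0.49,0.81,0.16,0,0,-6.47,1]
```

Request:
arm_command:
  deltas: [0.56,-0.76,0.17,0,0,-6.5,1,0.64,-0.69,0.16,0,0,-6.5,1,0.72,-0.62,0.16,0,0,-6.5,1,0.78,-0.53,0.16,0,0,-6.5,1,0.84,-0.44,0.16,0,0,-6.5,1,0.88,-0.34,0.16,0,0,-6.5,1,0.91,-0.24,0.16,0,0,-6.5,1,0.93,-0.14,0.16,0,0,-6.5,1]

```text
time: 1.0
eef_pos: [0.2942, -0.3486, 0.1969]
tool_rot: [-2.46, -1.954, 0.0]
ft_force: [0.6, 0.5, -0.1]
gripper_width: 0.0856
```

```bash
python3 - <<'E'
from plan import *
plan([(.428,.198,.10,204.4,1)])
E
```

```text
t 1.0 p [ 0.2942 -0.3486  0.1969] phi 76.94 tilt 0.01 w 0.0856 f [ 0.6  0.5 -0.1] q6 0.79
0 [0.94,0.01,0.16,0,0,-6.37,1, 0.93,0.12,0.16,0,0,-6.37,1, 0.91,0.22,0.16,0,0,-6.37,1, 0.88,0.32,0.16,0,0,-6.37,1, 0.84,0.41,0.16,0,0,-6.37,1, 0.79,0.5,0.16,0,0,-6.37,1, 0.73,0.59,0.16,0,0,-6.37,1, 0.66,0.67,0.16,0,0,-6.37,1]
1 [0.58,0.74,0.16,0,0,-6.37,1, 0.5,0.8,0.16,0,0,-6.37,1, 0.4,0.85,0.16,0,0,-6.37,1, 0.31,0.89,0.16,0,0,-6.37,1, 0.21,0.91,0.16,0,0,-6.37,1, 0.11,0.93,0.16,0,0,-6.37,1, 0,0.94,0.16,0,0,-6.37,1, -0.1,0.93,0.16,0,0,-6.37,1]
2 [-0.21,0.92,0.16,0,0,-6.37,1, -0.31,0.89,0.16,0,0,-6.37,1, -0.4,0.85,0.16,0,0,-6.37,1, -0.49,0.8,0.16,0,0,-6.37,1]
```

Request:
arm_command:
  deltas: [0.94,0.01,0.16,0,0,-6.4,1,0.93,0.12,0.16,0,0,-6.4,1,0.91,0.22,0.16,0,0,-6.4,1,0.88,0.32,0.16,0,0,-6.4,1,0.84,0.41,0.16,0,0,-6.4,1,0.79,0.5,0.16,0,0,-6.4,1,0.73,0.59,0.16,0,0,-6.4,1,0.66,0.67,0.16,0,0,-6.4,1]

```text
time: 1.8
eef_pos: [0.3438, -0.1192, 0.1566]
tool_rot: [1.322, 2.849, 0.001]
ft_force: [-0.2, 0.5, -0.4]
gripper_width: 0.0852
```

Request:
arm_command:
  deltas: [0.58,0.74,0.16,0,0,-6.4,1,0.5,0.8,0.16,0,0,-6.4,1,0.4,0.85,0.16,0,0,-6.4,1,0.31,0.89,0.16,0,0,-6.4,1,0.21,0.91,0.16,0,0,-6.4,1,0.11,0.93,0.16,0,0,-6.4,1,0,0.94,0.16,0,0,-6.4,1,-0.1,0.93,0.16,0,0,-6.4,1]

```text
time: 2.6
eef_pos: [0.3849, 0.1121, 0.1173]
tool_rot: [-0.098, 3.135, -0.001]
ft_force: [-0.0, -0.2, 0.7]
gripper_width: 0.0858
```

```bash
python3 - <<'E'
from plan import *
plan([(.428,.198,.09,204.4,1),(.428,.198,.009,204.4,1)])
s=grab("side",'s1')
t=grab("top",'t1')
E
```

```text
t 2.6 p [0.3849 0.1121 0.1173] phi -176.42 tilt 0.28 w 0.0858 f [-0.  -0.2  0.7] q6 0.06
0 [-0.04,0.06,0.02,-0.07,0.27,-8.46,1, -0.04,0.06,0.02,0,0,-8.46,1, -0.05,0.05,0.02,0,0,-8.46,1, -0.06,0.04,0.02,0,0,-8.46,1, -0.06,0.03,0.02,0,0,-8.46,1, -0.07,0.02,0.02,0,0,-8.46,1, -0.07,0.01,0.02,0,0,-8.46,1, -0.07,0,0.02,0,0,-8.46,1]
1 [-0.07,-0.01,0.02,0,0,-8.46,1, -0.07,-0.02,0.02,0,0,-8.46,1, -0.06,-0.03,0.02,0,0,-8.46,1, -0.06,-0.04,0.02,0,0,-8.46,1, -0.05,-0.05,0.02,0,0,-8.46,1, -0.05,-0.05,0.02,0,0,-8.46,1, -0.04,-0.06,0.02,0,0,-8.46,1, -0.03,-0.07,0.02,0,0,-8.46,1]
2 [-0.02,-0.07,0.02,0,0,-8.46,1, -0.01,-0.07,0.02,0,0,-8.46,1, 0,-0.07,0.02,0,0,-8.46,1, 0.01,-0.07,0.02,0,0,-8.46,1, 0.02,-0.07,0.02,0,0,-8.46,1, 0.03,-0.06,0.02,0,0,-8.46,1, 0.04,-0.06,0.02,0,0,-8.46,1, 0.05,-0.05,0.02,0,0,-8.46,1]
3 [0.06,-0.04,0.02,0,0,-8.46,1, 0.06,-0.03,0.02,0,0,-8.46,1, 0.07,-0.02,0.02,0,0,-8.46,1, 0.07,-0.01,0.02,0,0,-8.46,1, 0.07,0,0.02,0,0,-8.46,1, 0.07,0.01,0.02,0,0,-8.46,1, 0.07,0.02,0.02,0,0,-8.46,1, 0.07,0.03,0.02,0,0,-8.46,1]
4 [0.06,0.04,0.02,0,0,-8.46,1, 0.05,0.05,0.02,0,0,-8.46,1, 0.05,0.05,0.02,0,0,-8.46,1, 0.04,0.06,0.02,0,0,-8.46,1, 0.03,0.06,0.02,0,0,-8.46,1, 0.02,0.07,0.02,0,0,-8.46,1, 0.01,0.07,0.02,0,0,-8.46,1, 0,0.07,0.02,0,0,-8.46,1]
5 [-0.01,0.07,0.02,0,0,-8.46,1, -0.02,0.07,0.02,0,0,-8.46,1, -0.03,0.06,0.02,0,0,-8.46,1, -0.04,0.06,0.02,0,0,-8.46,1, -0.05,0.05,0.02,0,0,-8.46,1, 0,0,0.9,0,0,0,1, 0,0,0.9,0,0,0,1, 0,0,0.9,0,0,0,1]
```

View pics/s1.png

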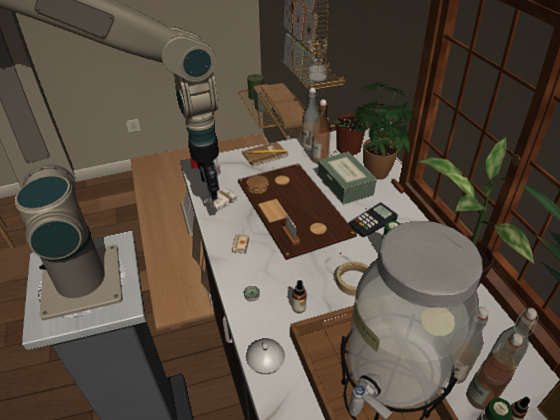

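```bash
sed -i 's/tgt=np.array(w\[:3\]);f=w\[3\];/tgt=np.array(w[:3]);f=phi+(w[3]-phi+180)%360-180;/' plan.py; python3 - <<'E'
from plan import *
plan([(.428,.198,.075,204.4,1),(.428,.198,.009,204.4,1)])
t=grab("top")
crop(t,150,200,320,320,4.5,"t2")
E
```

```text
t 2.7 p [0.3849 0.1132 0.117 ] phi -176.37 tilt 0.24 w 0.0856 f [-0.1  0.1 -0.5] q6 0.06
0 [-0.54,0.91,0.47,0,0.24,-6.92,1, -0.64,0.84,0.47,0,0,-6.92,1, -0.74,0.76,0.47,0,0,-6.92,1, 0,0,0.73,0,0,0,1, 0,0,0.73,0,0,0,1, 0,0,0.73,0,0,0,1]
```

View pics/t2.png

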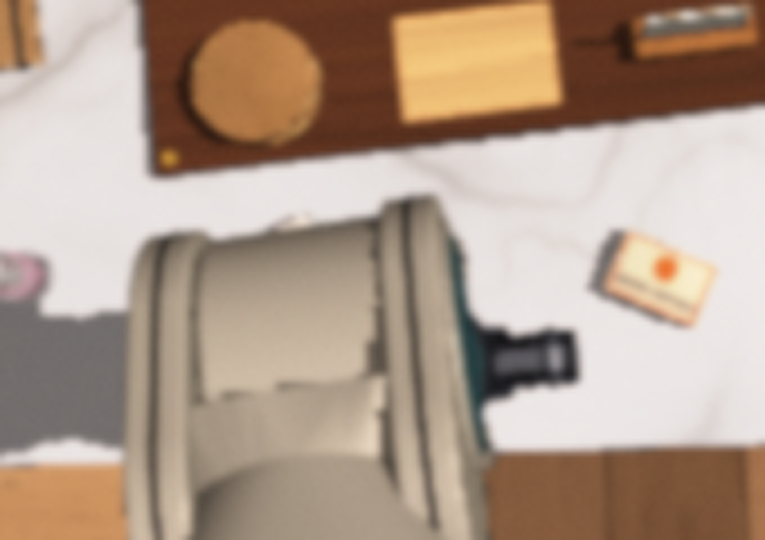

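Request:
arm_command:
  deltas: [-0.54,0.91,0.47,0,0,-6.9,1,-0.64,0.84,0.47,0,0,-6.9,1,-0.74,0.76,0.47,0,0,-6.9,1,0,0,0.6,0,0,0,1]

```text
time: 3.15
eef_pos: [0.4334, 0.1974, 0.0586]
tool_rot: [-0.664, 3.058, -0.005]
ft_force: [-0.4, -0.6, 0.2]
gripper_width: 0.0856
```

```bash
python3 - <<'E'
from plan import *
plan([(.428,.198,.009,204.4,1)])
s=grab("side");crop(s,170,120,310,250,5,"s2")
E
```

```text
t 3.15 p [0.4334 0.1974 0.0586] phi -155.5 tilt 0.74 w 0.0856 f [-0.4 -0.6  0.2] q6 -0.13
0 [0.09,0.05,0.83,-0.34,0.65,0,1, 0.08,0.05,0.83,0,0,0.05,1]
```

View pics/s2.png

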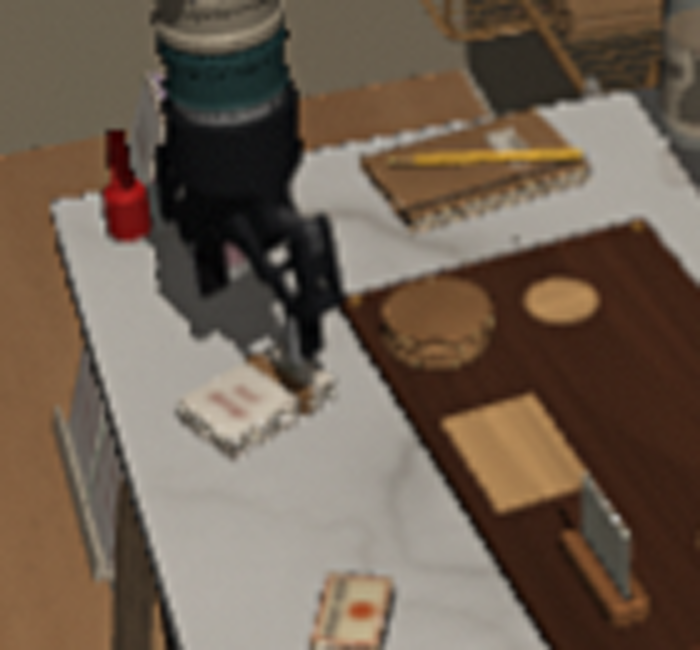

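Request:
arm_command:
  deltas: [0.09,0.05,0.8,0,0.6,0,1,0.08,0.05,0.8,0,0,0,1,0,0,0,0,0,0,1]

```text
time: 3.5
eef_pos: [0.4227, 0.1926, 0.0064]
tool_rot: [0.652, -3.064, 0.014]
ft_force: [-0.5, 0.1, -0.0]
gripper_width: 0.0857
```

```bash
python3 - <<'E'
from plan import *
plan([(.428,.198,.009,204.4,1)])
s=grab("side");crop(s,170,120,310,250,5,"s3")
E
```

```text
t 3.5 p [0.4227 0.1926 0.0064] phi -155.98 tilt 0.71 w 0.0857 f [-0.5  0.1 -0. ] q6 -0.13
0 [-0.23,0.09,-0.09,-0.38,-0.6,-0.38,1]
```

View pics/s3.png

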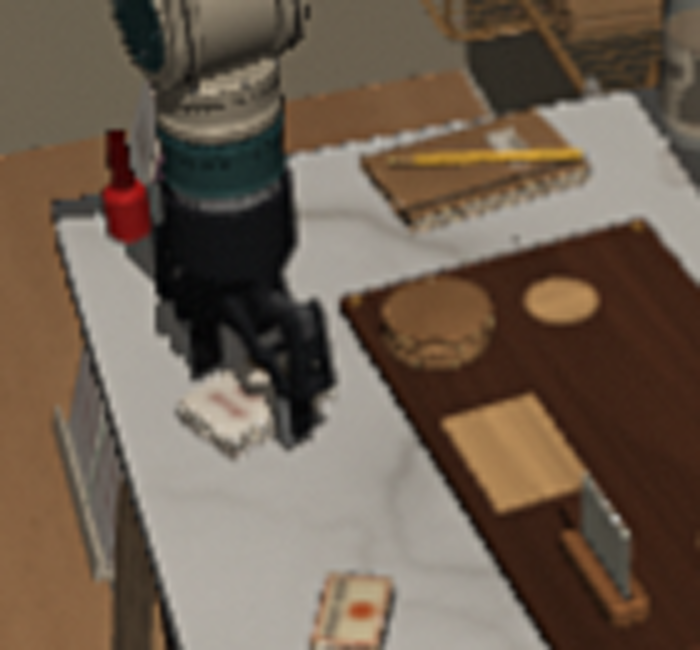

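Request:
arm_command:
  deltas: [-0.2,0.09,-0.06,-0.4,-0.6,-0.4,1,0,0,0,0,0,0,1]

```text
time: 3.75
eef_pos: [0.4305, 0.1977, 0.0119]
tool_rot: [-0.66, 3.065, 0.002]
ft_force: [-0.7, 0.4, 0.8]
gripper_width: 0.0854
```

```bash
python3 - <<'E'
from plan import *
plan([(.428,.198,.009,204.4,1)])
E
```

```text
t 3.75 p [0.4305 0.1977 0.0119] phi -155.69 tilt 0.37 w 0.0854 f [-0.7  0.4  0.8] q6 -0.13
0 [0.07,0.05,0.1,0,0.37,-0.09,1]
```

Request:
arm_command:
  deltas: [0.07,0.05,0.1,0,0.3,0,-1,0,0,0,0,0,0,-1,0,0,0,0,0,0,-1,0,0,0,0,0,0,-1,0,0,0,0,0,0,-1,0,0,0,0,0,0,-1]
  grip_force: 45

```text
time: 4.35
eef_pos: [0.4308, 0.1989, 0.0124]
tool_rot: [-0.659, 3.064, 0.001]
ft_force: [0.7, 0.5, -0.4]
gripper_width: 0.0506
```

```bash
python3 - <<'E'
from plan import *
plan([(.428,.198,.05,204.4,-1)])
s=grab("side");crop(s,170,120,310,250,5,"s4")
E
```

```text
t 4.35 p [0.4308 0.1989 0.0124] phi -155.72 tilt 0.43 w 0.0506 f [ 0.7  0.5 -0.4] q6 -0.13
0 [0.04,0.01,-0.63,-0.07,0.43,-0.06,-1, 0.05,0.01,-0.63,0,0,-0.06,-1]
```

View pics/s4.png

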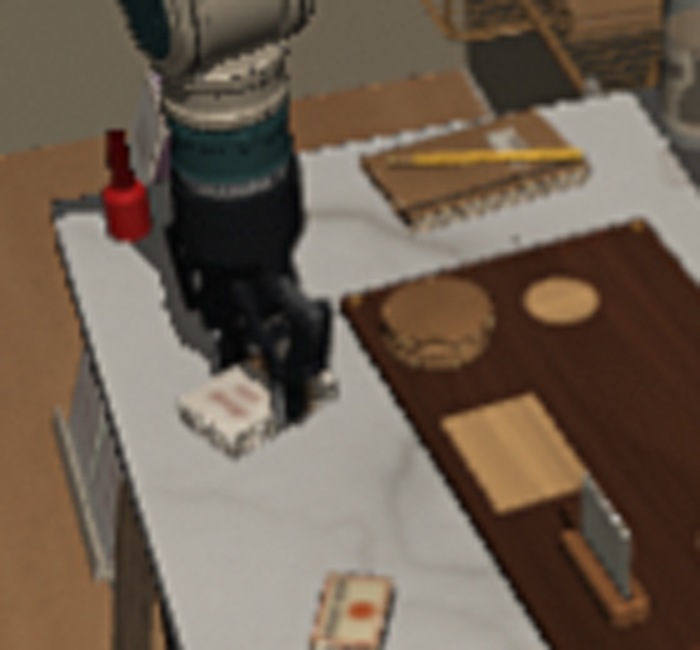

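Request:
arm_command:
  deltas: [0,0,-0.6,0,0.4,0,-1,0,0,-0.8,0,0,0,-1,0,0,-0.9,0,0,0,-1]

```text
time: 4.7
eef_pos: [0.4254, 0.1973, 0.0783]
tool_rot: [0.658, -3.059, 0.003]
ft_force: [0.2, 1.2, -1.7]
gripper_width: 0.0509
```

```bash
python3 - <<'E'
from plan import *
plan([(.562,.098,.085,275.2,-1)])
s=grab("side");crop(s,170,120,310,250,5,"s5")
E
```

```text
t 4.7 p [0.4254 0.1973 0.0783] phi -155.72 tilt 0.71 w 0.0509 f [ 0.2  1.2 -1.7] q6 -0.13
0 [-0.31,-0.54,-0.03,0.07,-0.7,-7.88,-1, -0.23,-0.58,-0.02,0,0,-7.88,-1, -0.15,-0.61,-0.02,0,0,-7.88,-1, -0.07,-0.62,-0.02,0,0,-7.88,-1, 0.02,-0.63,-0.02,0,0,-7.88,-1, 0.11,-0.62,-0.02,0,0,-7.88,-1, 0.19,-0.6,-0.02,0,0,-7.88,-1, 0.27,-0.56,-0.02,0,0,-7.88,-1]
1 [0.34,-0.52,-0.02,0,0,-7.88,-1]
```

View pics/s5.png

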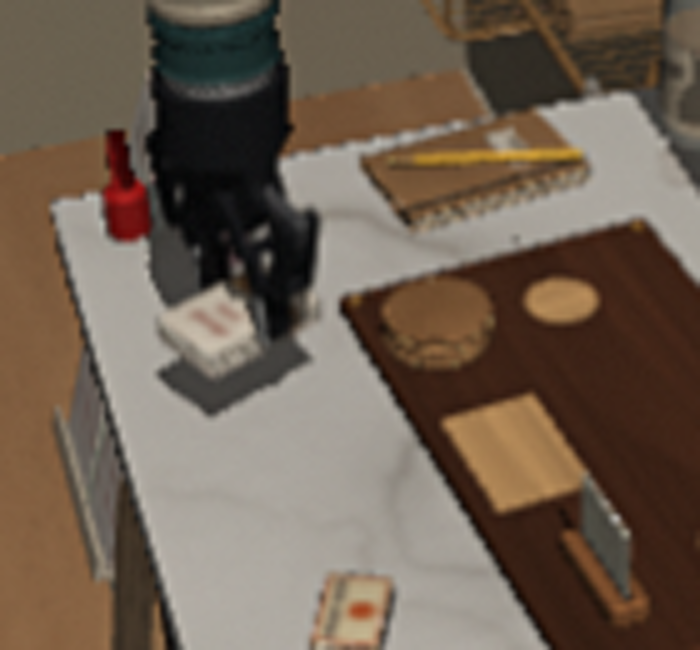

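Lifted level, held mid-length. Moving to above the rectangle.

Request:
arm_command:
  deltas: [-0.31,-0.54,-0.03,0,-0.7,-7.9,-1,-0.23,-0.58,-0.02,0,0,-7.9,-1,-0.15,-0.61,-0.02,0,0,-7.9,-1,-0.07,-0.62,-0.02,0,0,-7.9,-1,0.02,-0.63,-0.02,0,0,-7.9,-1,0.11,-0.62,-0.02,0,0,-7.9,-1,0.19,-0.6,-0.02,0,0,-7.9,-1,0.27,-0.56,-0.02,0,0,-7.9,-1]

```text
time: 5.55
eef_pos: [0.554, 0.1109, 0.0883]
tool_rot: [-2.221, 2.21, -0.002]
ft_force: [0.5, -0.1, 0.1]
gripper_width: 0.0514
```

```bash
python3 - <<'E'
from plan import *
plan([(.562,.098,.055,275.2,-1)])
E
```

```text
t 5.55 p [0.554  0.1109 0.0883] phi -89.72 tilt 0.47 w 0.0514 f [ 0.5 -0.1  0.1] q6 -1.49
0 [0.22,-0.13,0.55,-0.39,0.26,-2.46,-1, 0.22,-0.12,0.55,0,0,-2.46,-1]
```

Request:
arm_command:
  deltas: [0.22,-0.13,0.5,-0.4,0.2,-2.5,-1,0.2,-0.12,0.5,0,0,-2.4,-1,0,0,0,0,0,0,-1]

```text
time: 5.85
eef_pos: [0.5658, 0.0967, 0.0574]
tool_rot: [-2.321, 2.113, -0.003]
ft_force: [-1.1, -0.5, -0.0]
gripper_width: 0.0505
```

```bash
python3 - <<'E'
from plan import *
plan([(.562,.098,.026,275.2,-1)])
s=grab("side");crop(s,220,120,360,250,5,"s6")
t=grab("top");crop(t,150,130,340,270,4,"t6")
E
```

```text
t 5.85 p [0.5658 0.0967 0.0574] phi -84.64 tilt 0.18 w 0.0505 f [-1.1 -0.5 -0. ] q6 -1.61
0 [-0.03,0.06,0.52,-0.18,0,0.08,-1, -0.03,0.06,0.52,0,0,0.08,-1]
```

View pics/s6.png

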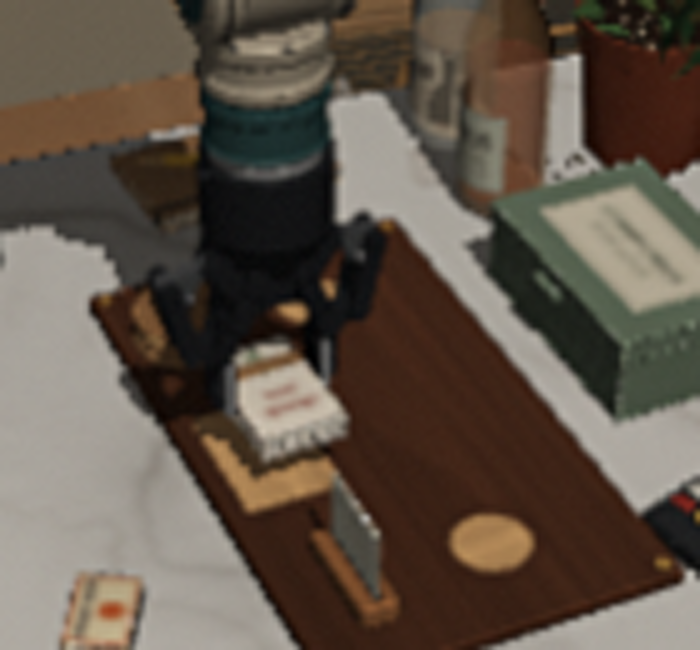

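View pics/t6.png

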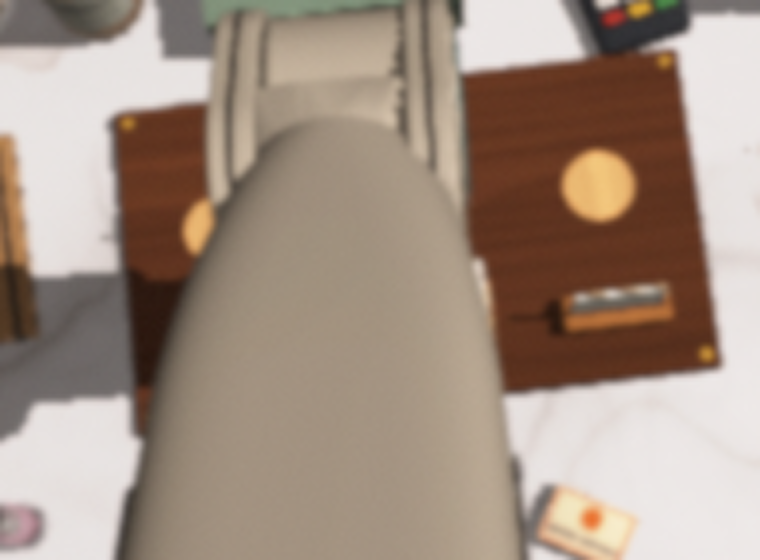

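Request:
arm_command:
  deltas: [-0.03,0.06,0.4,-0.2,0,0,-1,-0.03,0.06,0.4,0,0,0,-1,0,0,0.12,0,0,0,-1,0,0,0,0,0,0,-1]

```text
time: 6.35
eef_pos: [0.5617, 0.1004, 0.0305]
tool_rot: [-2.321, 2.113, -0.001]
ft_force: [0.7, -1.1, 0.1]
gripper_width: 0.0511
```

```bash
python3 - <<'E'
from plan import *
plan([(.562,.098,.025,275.2,-1)])
s=grab("side");crop(s,240,160,330,240,8,"s7")
E
```

```text
t 6.35 p [0.5617 0.1004 0.0305] phi -84.63 tilt 0.16 w 0.0511 f [ 0.7 -1.1  0.1] q6 -1.6
0 [0.08,0,0.18,-0.14,0.08,0.17,-1]
```

View pics/s7.png

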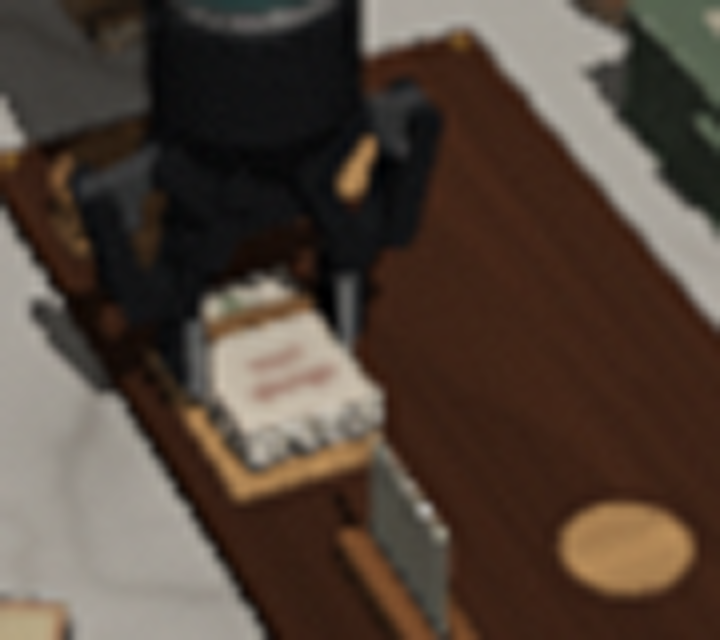

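```bash
python3 - <<'E'
from h import *
s=grab("side");a=np.array
u=lambda L:(a(L,float)+.5)/8-.5+a([240,160])
P=onz(s,u([(252,470),(381,432)]),.018)[:,:2];print(P, np.linalg.norm(P[0]-P[1]))
m=P.mean(0); yb=a([-np.sin(.09),np.cos(.09)]); xb=a([yb[1],-yb[0]]);print('est centre',m+yb*.041, 'edge ang',np.degrees(np.arctan2(*(P[1]-P[0])[::-1])))
Q=onz(s,u([(240,502),(378,450)]),.012)[:,:2];print('rect front',Q, np.linalg.norm(Q[0]-Q[1]))
r=a([.5625,.0948]);print('err board x,y (mm)',(m+yb*.041-r)@np.c_[xb,yb]*1000)
E
```

```text
[[0.54433495 0.05418806]
 [0.59499778 0.05861524]] 0.05085589427778537
est centre [0.56598134 0.09723571] edge ang 4.994114517137753
rect front [[0.53694416 0.04563459]
 [0.59296545 0.05605776]] 0.05698269653949215
err board x,y (mm) [3.68617249 2.11295854]
```

Request:
arm_command:
  deltas: [0.06,0,0.15,0,0,0,-1,0,0,0,0,0,0,-1,0,0,0,0,0,0,-1]

```text
time: 6.75
eef_pos: [0.5634, 0.0985, 0.0271]
tool_rot: [-2.32, 2.112, -0.004]
ft_force: [-0.9, 0.2, -1.1]
gripper_width: 0.051
```

```bash
python3 - <<'E'
from plan import *
plan([(.562,.098,.025,275.2,-1)])
E
```

```text
t 6.75 p [0.5634 0.0985 0.0271] phi -84.63 tilt 0.3 w 0.051 f [-0.9  0.2 -1.1] q6 -1.61
0 [0.01,0.05,0.07,-0.3,0.07,0.17,-1]
```

Request:
arm_command:
  deltas: [0,0.05,0.07,-0.3,0,0,-1,0,0,0.02,0,0,0,-1,0,0,0,0,0,0,0.6,0,0,0,0,0,0,0.6,0,0,0,0,0,0,0.6]

```text
time: 7.25
eef_pos: [0.5628, 0.0983, 0.0251]
tool_rot: [-2.321, 2.114, -0.0]
ft_force: [0.2, -0.1, -1.1]
gripper_width: 0.0685
```

Request:
arm_command:
  deltas: [0,0,-0.7,0,0,0,1,0,0,-0.9,0,0,0,1,0.6,0.6,-0.9,0,0,0,1,0.9,0.9,-0.5,0,0,0,1,0.9,0.9,0,0,0,0,1,0.9,0.9,0,0,0,0,1]

```text
time: 7.85
eef_pos: [0.4762, -0.0105, 0.1196]
tool_rot: [-2.326, 2.103, -0.009]
ft_force: [0.6, -0.2, -0.9]
gripper_width: 0.0854
```

```bash
python3 - <<'E'
from plan import *
plan([(.435,-.006,.075,249,1)])
s=grab("side");crop(s,230,150,350,250,6.6,"s8")
t=grab("top");crop(t,170,130,340,270,4.5,"t8")
np.save('t8.npy',t,allow_pickle=True);np.save('s8.npy',s,allow_pickle=True)
E
```

```text
t 7.85 p [ 0.4762 -0.0105  0.1196] phi -84.24 tilt 0.46 w 0.0854 f [ 0.6 -0.2 -0.9] q6 -1.83
0 [-0.07,0.34,0.37,-0.46,0,6.69,1, -0.03,0.34,0.37,0,0,6.69,1, 0.01,0.35,0.37,0,0,6.69,1, 0.05,0.34,0.37,0,0,6.69,1]
```

View pics/s8.png

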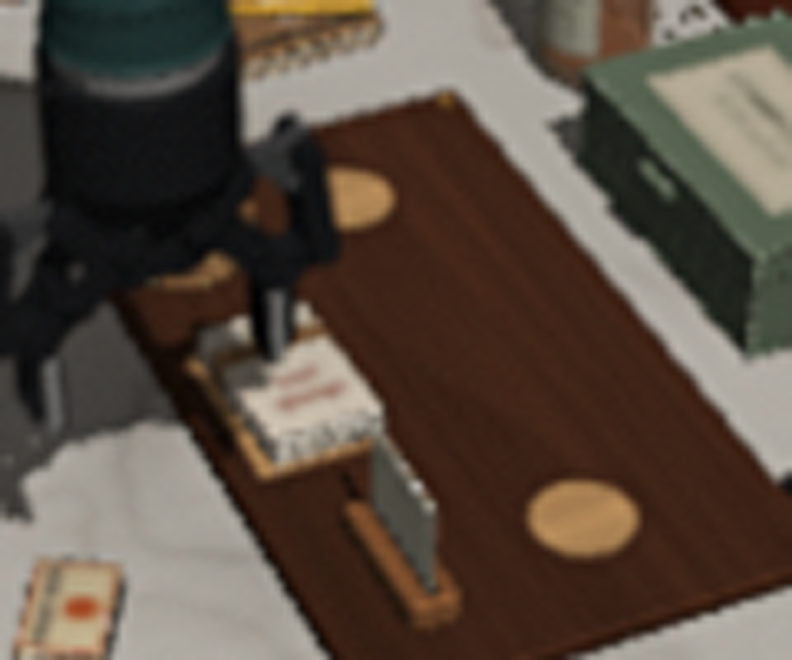

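View pics/t8.png

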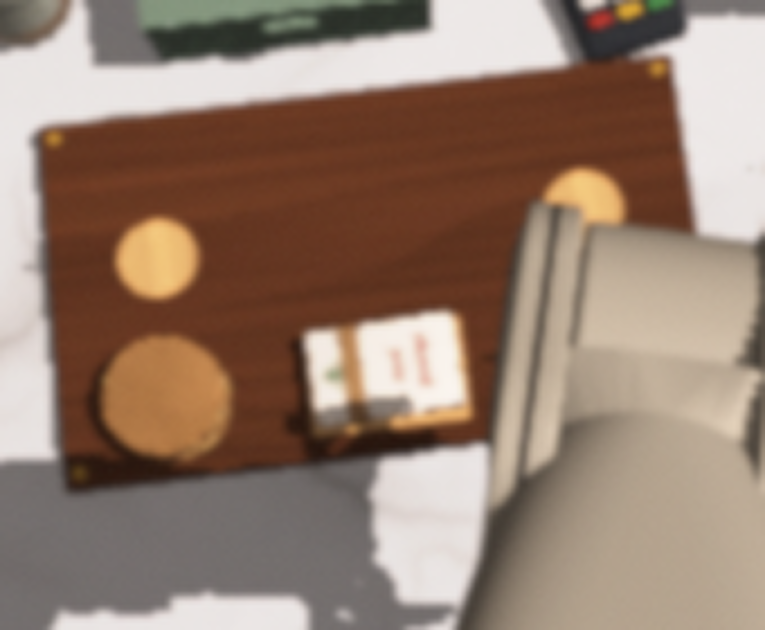

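```bash
cat > bd.py <<'E'
from h import *
a=np.array; yw=.09; C=a([.627,.1007])
yb=a([-np.sin(yw),np.cos(yw)]);xb=a([np.cos(yw),np.sin(yw)])
B=np.c_[xb,yb]
def tob(P): return (P[:,:2]-C)@B*1000
def px(L,k,x0,y0): return (a(L,float)+.5)/k-.5+a([x0,y0])
def w(bx,by): return C+B@a([bx,by])/1000
E
python3 - <<'E'
from bd import *
t=np.load('t8.npy',allow_pickle=True).item();s=np.load('s8.npy',allow_pickle=True).item()
P=tob(onz(t,px([(302,332),(457,310),(470,405),(312,425)],4.5,170,130),.028));print('cards top cam',P.round(1),P.mean(0))
P=tob(onz(s,px([(272,467),(383,428)],6.6,230,150),.012));print('front bottom edge side cam',P.round(1))
P=tob(onz(s,px([(383,408),(300,310)],6.6,230,150),.028));print('right top corners side',P.round(1))
# rect visible now
P=tob(onz(s,px([(265,480),(192,367)],6.6,230,150),.012));print('rect corners s: expect (-95,-45),(-95,45)',P.round(1))
P=tob(onz(t,px([(472,418),(461,311)],4.5,170,130),.012));print('rect t expect (-95,-45),(-35,-45)',P.round(1))
E
```

```text
cards top cam [[-38.   43.9]
 [-35.7 -45.1]
 [-91.1 -46.1]
 [-91.8  43.5]] [-64.13924836  -0.95318973]
front bottom edge side cam [[-88.1 -40.4]
 [-33.3 -36.8]]
right top corners side [[-35.4 -41.3]
 [-41.5  36.3]]
rect corners s: expect (-95,-45),(-95,45) [[-94.2 -46.9]
 [-94.8  37.1]]
rect t expect (-95,-45),(-35,-45) [[-96.  -46.4]
 [-33.  -47.4]]
```

Request:
arm_command:
  deltas: [-0.07,0.34,0.3,-0.4,0,6.7,1,-0.03,0.34,0.3,0,0,6.7,1,0,0.35,0.3,0,0,6.7,1,0.05,0.34,0.3,0,0,6.7,1,0,0,0,0,0,0,1]

```text
time: 8.45
eef_pos: [0.4335, -0.0068, 0.0834]
tool_rot: [-1.745, 2.609, -0.003]
ft_force: [-0.5, -0.2, 0.2]
gripper_width: 0.0851
```

```bash
python3 - <<'E'
from plan import *
plan([(.435,-.006,.009,249,1)])
s=grab("side");crop(s,200,150,320,265,5.2,"s9")
t=grab("top");crop(t,170,130,340,290,3.7,"t9")
np.save('t9.npy',t,allow_pickle=True);np.save('s9.npy',s,allow_pickle=True)
E
```

```text
t 8.45 p [ 0.4335 -0.0068  0.0834] phi -112.46 tilt 0.17 w 0.0851 f [-0.5 -0.2  0.2] q6 -1.34
0 [-0.01,-0.01,0.83,-0.16,0.07,-0.49,1, -0.01,-0.01,0.83,0,0,-0.49,1, -0.01,-0.01,0.83,0,0,-0.49,1]
```

View pics/s9.png

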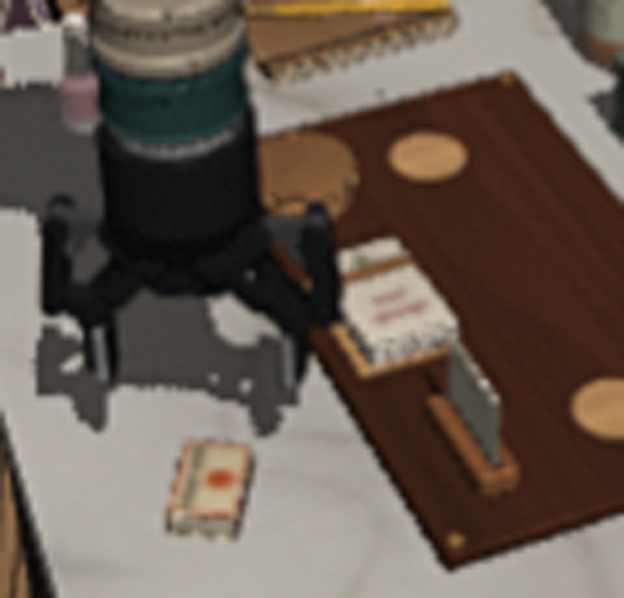

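View pics/t9.png

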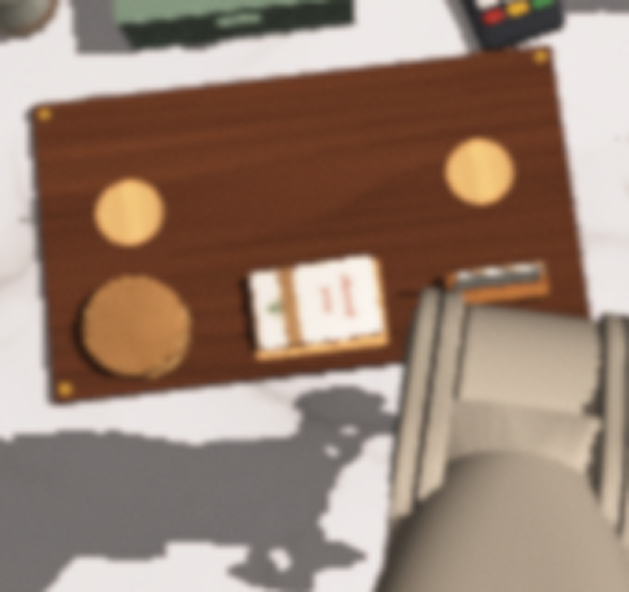

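```bash
python3 - <<'E'
from bd import *
t=np.load('t9.npy',allow_pickle=True).item();s=np.load('s9.npy',allow_pickle=True).item()
hs=cv2.cvtColor(t['color'],cv2.COLOR_RGB2HSV)
for sv in (70,85,100):
  m=((hs[...,1]<sv)&(hs[...,2]>110)).astype(np.uint8); mm=np.zeros_like(m);mm[195:230,234:278]=m[195:230,234:278]
  mm=cv2.morphologyEx(mm,cv2.MORPH_CLOSE,np.ones((9,9)))
  c=max(cv2.findContours(mm,cv2.RETR_EXTERNAL,cv2.CHAIN_APPROX_NONE)[0],key=cv2.contourArea).reshape(-1,2)
  P=tob(onz(t,c,.028)).astype(np.float32);r=cv2.minAreaRect(P);print(sv,np.round(r[0],1),np.round(r[1],1),round(r[2],1))
print(t['color'][205,232:280,:].tolist()[::2][:24])
print(t['color'][196:230,262,:].tolist())
cv2.imwrite('pics/t9b.png',cv2.resize(t['color'][190:235,225:285,::-1],None,fx=13,fy=13,interpolation=cv2.INTER_NEAREST))
E
```

```text
70 [-76.9  -3.1] [82.5 92.1] 2.9
85 [-76.5  -3.1] [82.4 92.7] 2.3
100 [-75.9  -3.1] [82.3 93.7] 1.5
[[96, 53, 32], [84, 46, 27], [85, 57, 44], [208, 190, 177], [240, 232, 223], [242, 233, 224], [222, 200, 180], [185, 138, 95], [199, 154, 114], [239, 227, 210], [246, 239, 231], [246, 239, 231], [246, 239, 231], [246, 239, 231], [246, 237, 229], [236, 208, 194], [238, 212, 199], [247, 239, 232], [249, 242, 235], [243, 232, 218], [191, 145, 105], [107, 60, 37], [100, 54, 33], [100, 54, 34]]
[[101, 55, 34], [99, 54, 34], [100, 60, 42], [130, 99, 84], [195, 174, 160], [238, 228, 216], [246, 238, 230], [244, 232, 223], [239, 218, 205], [236, 208, 194], [236, 206, 192], [235, 206, 192], [238, 213, 199], [240, 219, 205], [241, 224, 210], [243, 228, 215], [244, 230, 219], [244, 231, 221], [244, 232, 222], [246, 235, 227], [247, 240, 232], [248, 242, 235], [249, 243, 236], [248, 242, 235], [244, 234, 227], [236, 215, 192], [233, 194, 146], [223, 169, 108], [175, 122, 73], [119, 74, 44], [99, 55, 34], [96, 53, 32], [91, 51, 34], [97, 71, 62]]
```

View pics/t9b.png

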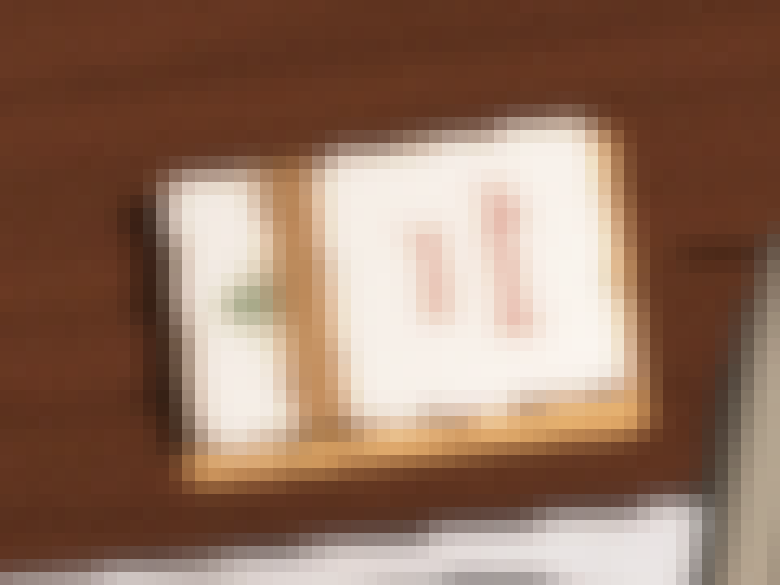

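```bash
python3 - <<'E'
from bd import *
t=np.load('t9.npy',allow_pickle=True).item()
P=tob(onz(t,a([(158,168),(592,110),(633,385),(190,445)])/13-.5+a([225,190]),.028));print(P.round(1),P.mean(0))
P=tob(onz(t,a([(187,490),(655,435),(612,118)])/13-.5+a([225,190]),.012));print('rect: (-95,45)(-95,-45)(-35,-45)',P.round(1))
E
```

```text
[[-35.4  43.8]
 [-34.  -42.4]
 [-89.5 -44.1]
 [-91.   43. ]] [-62.49332059   0.08412617]
rect: (-95,45)(-95,-45)(-35,-45) [[-97.3  45.9]
 [-97.3 -47.3]
 [-32.5 -46.2]]
```

```bash
python3 - <<'E'
from plan import *
plan([(.5635,.0975,.083,-84.8,1),(.5635,.0975,.05,-84.8,1)])
E
```

```text
t 8.55 p [ 0.4364 -0.0073  0.0848] phi -112.32 tilt 0.43 w 0.0858 f [-0.4 -0.8  0.6] q6 -1.35
0 [-0.97,-0.52,0.02,-0.41,0.1,-5.5,1, -0.91,-0.61,0.01,0,0,-5.5,1, -0.85,-0.69,0.01,0,0,-5.5,1, -0.78,-0.77,0.01,0,0,-5.5,1, -0.7,-0.84,0.01,0,0,-5.5,1, 0,0,0.55,0,0,0,1, 0,0,0.55,0,0,0,1]
```

Request:
arm_command:
  deltas: [-0.97,-0.52,0,-0.4,0,-5.5,1,-0.91,-0.61,0,0,0,-5.5,1,-0.85,-0.69,0,0,0,-5.5,1,-0.78,-0.77,0,0,0,-5.5,1,-0.7,-0.84,0,0,0,-5.5,1,0,0,0.5,0,0,0,1,0,0,0.3,0,0,0,1,0,0,0,0,0,0,1]

```text
time: 9.35
eef_pos: [0.5787, 0.1042, 0.0657]
tool_rot: [-2.346, 2.071, -0.018]
ft_force: [-0.8, -0.1, -0.1]
gripper_width: 0.0854
```

```bash
python3 - <<'E'
from plan import *
plan([(.5635,.0975,.026,-84.8,1)])
E
```

```text
t 9.35 p [0.5787 0.1042 0.0657] phi -82.87 tilt 0.98 w 0.0854 f [-0.8 -0.1 -0.1] q6 -1.63
0 [0.08,0.28,0.66,-0.98,0,0.96,1, 0.08,0.26,0.66,0,0,0.96,1]
```

Request:
arm_command:
  deltas: [0.1,0.35,0.1,-1,0,1,1,0.05,0.15,0.1,0,0,0.9,1,0,0,0,0,0,0,1]

```text
time: 9.65
eef_pos: [0.5608, 0.0959, 0.0588]
tool_rot: [2.313, -2.121, -0.005]
ft_force: [-0.4, -0.1, 0.6]
gripper_width: 0.0854
```

```bash
python3 - <<'E'
from plan import *
plan([(.5635,.0975,.026,-84.8,1)])
E
```

```text
t 9.65 p [0.5608 0.0959 0.0588] phi -85.04 tilt 0.29 w 0.0854 f [-0.4 -0.1  0.6] q6 -1.6
0 [-0.02,-0.05,0.55,0.29,0,-0.12,1, -0.02,-0.05,0.55,0,0,-0.12,1]
```

Request:
arm_command:
  deltas: [-0.02,-0.05,0.5,0.3,0,0,1,-0.02,-0.05,0.5,0,0,0,1,0,0,0,0,0,0,1,0,0,0,0,0,0,-1,0,0,0,0,0,0,-1,0,0,0,0,0,0,-1,0,0,0,0,0,0,-1,0,0,0,0,0,0,-1]
  grip_force: 25

```text
time: 10.45
eef_pos: [0.5638, 0.096, 0.0303]
tool_rot: [-2.311, 2.125, -0.004]
ft_force: [0.9, -0.3, -1.5]
gripper_width: 0.0513
```

```bash
python3 - <<'E'
from plan import *
plan([(.560,.098,.026,-84.8,-1)])
E
```

```text
t 10.45 p [0.5638 0.096  0.0303] phi -85.19 tilt 0.19 w 0.0513 f [ 0.9 -0.3 -1.5] q6 -1.6
0 [-0.08,0.12,0.14,-0.19,0,-0.39,-1]
```

Request:
arm_command:
  deltas: [0,0.12,0,-0.2,0,-0.3,-1,0,0,0,0,0,0,-1,0,0,0,0,0,0,-1]

```text
time: 10.75
eef_pos: [0.5599, 0.0957, 0.0304]
tool_rot: [2.318, -2.119, 0.0]
ft_force: [0.2, -0.1, -0.8]
gripper_width: 0.0508
```

```bash
python3 - <<'E'
from plan import *
plan([(.560,.096,.03,-84.8,-1)])
s=grab("side");crop(s,240,160,330,240,8,"s10")
E
```

```text
t 10.75 p [0.5599 0.0957 0.0304] phi -84.86 tilt 0.03 w 0.0508 f [ 0.2 -0.1 -0.8] q6 -1.6
0 [-0.01,0,0.01,0,0,-0.06,-1]
```

View pics/s10.png

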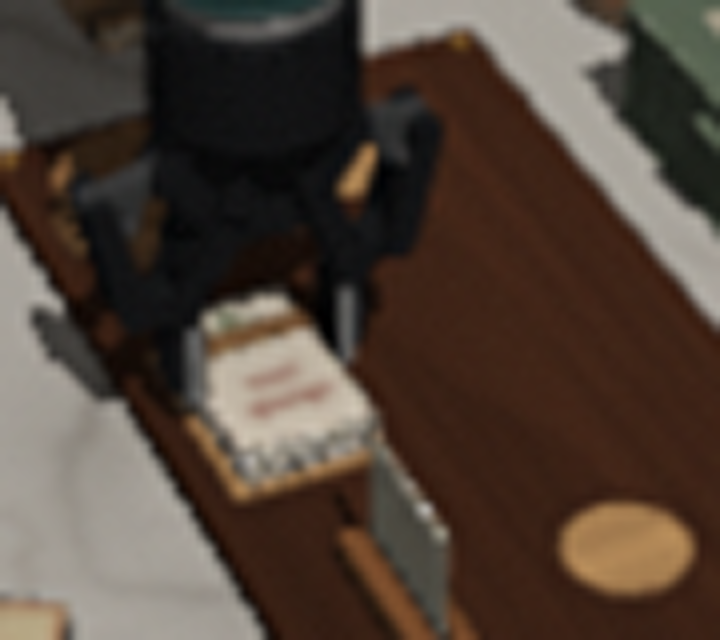

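Request:
arm_command:
  deltas: [0,0,0,0,0,0,0.6,0,0,0,0,0,0,0.6,0,0,0,0,0,0,0.6,0,0,-0.7,0,0,0,1,0,0,-0.9,0,0,0,1]

```text
time: 11.3
eef_pos: [0.5563, 0.0955, 0.0755]
tool_rot: [2.314, -2.115, -0.01]
ft_force: [-0.0, 1.3, -0.0]
gripper_width: 0.0853
```

```bash
python3 - <<'E'
from plan import *
plan([(.434,-.006,.085,249,1)],vmax=.8)
E
```

```text
t 11.3 p [0.5563 0.0955 0.0755] phi -84.86 tilt 0.53 w 0.0853 f [-0.   1.3 -0. ] q6 -1.6
0 [0.5,0.73,-0.05,0.53,0,4.36,1, 0.55,0.69,-0.05,0,0,4.36,1, 0.61,0.64,-0.05,0,0,4.36,1, 0.65,0.6,-0.05,0,0,4.36,1, 0.7,0.54,-0.05,0,0,4.36,1, 0.73,0.49,-0.05,0,0,4.36,1]
```

Request:
arm_command:
  deltas: [0.5,0.73,-0.05,0.5,0,4.5,1,0.55,0.69,-0.05,0,0,4.5,1,0.61,0.64,0,0,0,4.5,1,0.65,0.6,0,0,0,4.5,1,0.7,0.54,0,0,0,4.5,1,0.6,0.45,0,0,0,4.5,1,0,0,0.3,0,0,0,1,0,0,0,0,0,0,1]

```text
time: 12.1
eef_pos: [0.4381, -0.0035, 0.0745]
tool_rot: [-1.73, 2.606, -0.015]
ft_force: [-0.4, 0.2, -0.3]
gripper_width: 0.0857
```

```bash
python3 - <<'E'
from plan import *
plan([(.434,-.006,.009,248,1)])
s=grab("side");crop(s,200,150,320,265,5.2,"s11")
t=grab("top");np.save('t11.npy',t,allow_pickle=True)
cv2.imwrite('pics/t11.png',cv2.resize(t['color'][190:235,225:285,::-1],None,fx=13,fy=13,interpolation=cv2.INTER_NEAREST))
E
```

```text
t 12.1 p [ 0.4381 -0.0035  0.0745] phi -112.83 tilt 0.93 w 0.0857 f [-0.4  0.2 -0.3] q6 -1.33
0 [0.05,0.04,0.73,-0.87,0.33,-0.28,1, 0.04,0.03,0.73,0,0,-0.28,1, 0.04,0.03,0.73,0,0,-0.28,1]
```

View pics/s11.png

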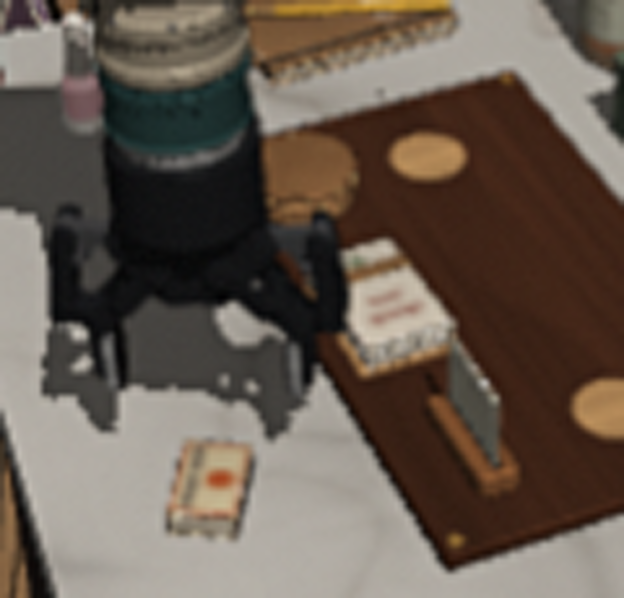

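View pics/t11.png

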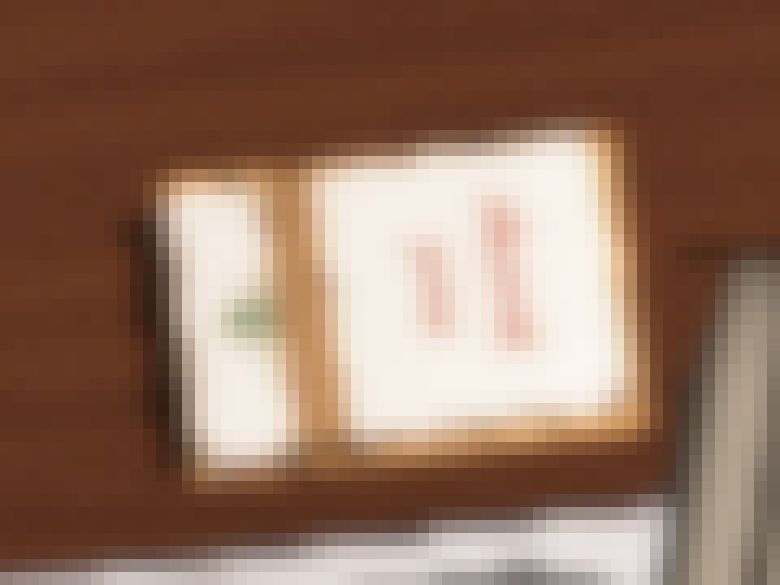

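```bash
python3 - <<'E'
from bd import *
s=grab("side");p=env.get_state()['eef_pos'];print(p)
print((proj(s,[p[0],p[1],.016])-[200,150])*5.2)
# matches top corners in s11
P=onz(s,px([(188,442),(255,445),(238,524),(170,515)],5.2,200,150),.016);print(P[:,:2].round(4).tolist(),P.mean(0)[:2])
d=P[1]-P[2];e=P[0]-P[3];print(np.degrees(np.arctan2(d[1],d[0])),np.degrees(np.arctan2(e[1],e[0])),np.linalg.norm(d),np.linalg.norm(P[0]-P[1]))
E
```

```text
[ 0.43968019 -0.00329291  0.07539546]
[[213.85967845 469.85539693]]
[[0.4314, 0.0237], [0.4647, 0.0098], [0.4405, -0.044], [0.4089, -0.0263]] [ 0.43638367 -0.00921449]
65.72919591749717 65.68857950131658 0.058959461289672825 0.03607824118228802
```

Request:
arm_command:
  deltas: [0.12,0.1,0.6,-0.8,0.3,0.2,1,0.06,0.04,0.6,0,0,0,1,0,0,0.6,0,0,0,1,0,0,0.2,0,0,0,1,0,0,0,0,0,0,1]

```text
time: 12.75
eef_pos: [0.4422, -0.0053, 0.0156]
tool_rot: [-1.739, 2.606, -0.011]
ft_force: [0.4, 0.5, 0.5]
gripper_width: 0.0856
```

```bash
python3 - <<'E'
from plan import *
plan([(.434,-.0075,.010,247,1)])
s=grab("side");crop(s,200,190,290,265,7,"s12")
E
```

```text
t 12.75 p [ 0.4422 -0.0053  0.0156] phi -112.56 tilt 0.63 w 0.0856 f [0.4 0.5 0.5] q6 -1.34
0 [0.17,0.23,0.19,-0.6,0.2,0.44,1]
```

View pics/s12.png

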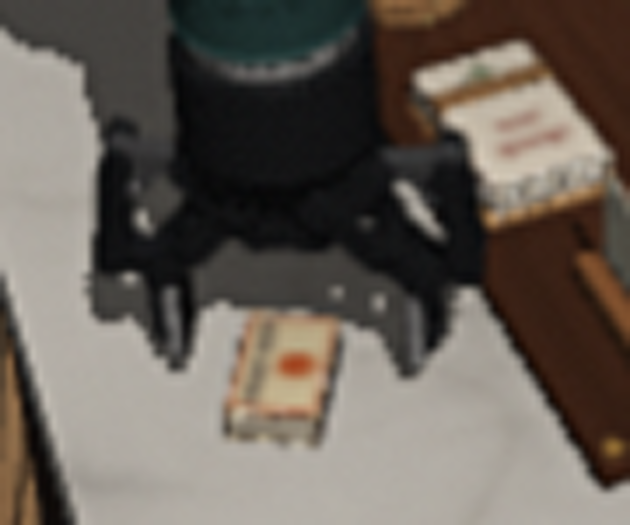

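Request:
arm_command:
  deltas: [0.1,0.13,0.17,-0.6,0.2,0.4,1,0,0,0,0,0,0,1,0,0,0,0,0,0,1]

```text
time: 13.1
eef_pos: [0.4397, -0.0067, 0.0123]
tool_rot: [-1.734, 2.617, -0.004]
ft_force: [0.2, 0.0, 0.4]
gripper_width: 0.0852
```

```bash
python3 - <<'E'
from plan import *
plan([(.434,-.0075,.010,247,1)])
E
```

```text
t 13.1 p [ 0.4397 -0.0067  0.0123] phi -112.95 tilt 0.2 w 0.0852 f [0.2 0.  0.4] q6 -1.33
0 [0.1,0.17,0.08,-0.19,0,0.05,1]
```

Close on the matchbox.

Request:
arm_command:
  deltas: [0.08,0.15,0.07,0,0,0,1,0,0,0,0,0,0,-0.2,0,0,0,0,0,0,-1,0,0,0,0,0,0,-1,0,0,0,0,0,0,-1,0,0,0,0,0,0,-1,0,0,0,0,0,0,-1]
  grip_force: 30

```text
time: 13.8
eef_pos: [0.4351, -0.0075, 0.0114]
tool_rot: [-1.732, 2.615, -0.007]
ft_force: [0.4, 0.4, 0.6]
gripper_width: 0.0377
```

```bash
python3 - <<'E'
from plan import *
plan([(.434,-.0075,.010,247,1)])
s=grab("side");crop(s,200,190,290,265,7,"s13")
E
```

```text
t 13.8 p [ 0.4351 -0.0075  0.0114] phi -112.97 tilt 0.36 w 0.0377 f [0.4 0.4 0.6] q6 -1.34
0 [0.01,0.04,0.04,-0.35,0.09,0,1]
```

View pics/s13.png

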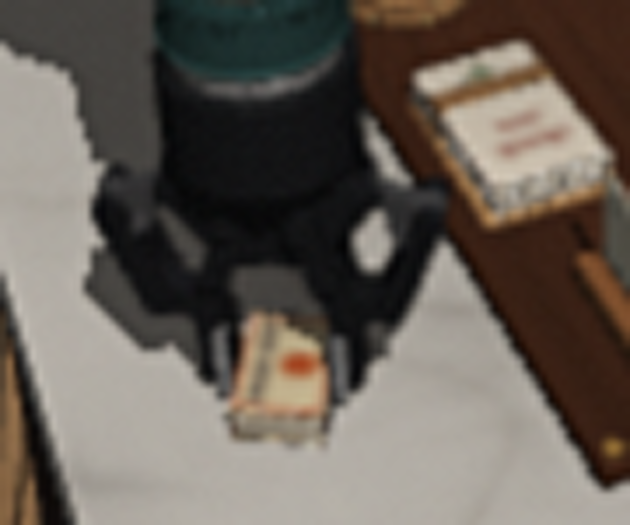

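```bash
python3 - <<'E'
from bd import *
s=grab("side");p=env.get_state()['eef_pos']
print(p,(proj(s,[p[0],p[1],.016])-[200,190]+.5)*7-.5)
P=onz(s,px([(247,316),(328,335),(328,408),(232,405)],7,200,190),.016)[:,:2];print(P.round(4).tolist(),P.mean(0))
E
```

```text
[ 0.43505914 -0.0074988   0.01130807] [[282.24888804 365.33688919]]
[[0.429, 0.024], [0.4565, 0.0031], [0.4457, -0.0358], [0.4111, -0.0223]] [ 0.43557464 -0.00774118]
```

Request:
arm_command:
  deltas: [0,0,-0.5,0,0,0,-1,0,0,-0.9,0,0,0,-1,0,0,-0.9,0,0,0,-1]

```text
time: 14.2
eef_pos: [0.4298, -0.0066, 0.0779]
tool_rot: [1.732, -2.616, -0.006]
ft_force: [0.7, 0.1, 0.6]
gripper_width: 0.0376
```

```bash
python3 - <<'E'
from plan import *
plan([(.560,.095,.095,-84.8,-1)],vmax=.7)
s=grab("side");crop(s,200,170,290,245,7,"s14")
E
```

```text
t 14.2 p [ 0.4298 -0.0066  0.0779] phi -112.97 tilt 0.31 w 0.0376 f [0.7 0.1 0.6] q6 -1.34
0 [-0.69,-0.38,-0.08,0.31,-0.06,-4.02,-1, -0.66,-0.43,-0.08,0,0,-4.02,-1, -0.63,-0.47,-0.08,0,0,-4.02,-1, -0.59,-0.52,-0.08,0,0,-4.02,-1, -0.55,-0.56,-0.08,0,0,-4.02,-1, -0.51,-0.6,-0.08,0,0,-4.02,-1, -0.47,-0.63,-0.08,0,0,-4.02,-1]
```

View pics/s14.png

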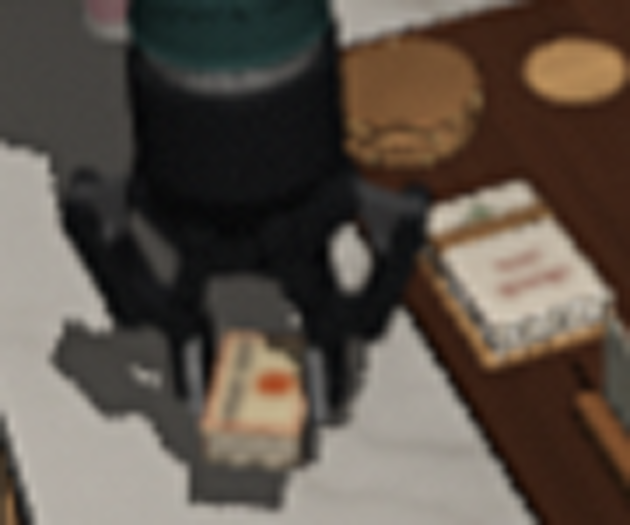

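Request:
arm_command:
  deltas: [-0.69,-0.38,-0.08,0.3,0,-4,-1,-0.66,-0.43,-0.08,0,0,-4,-1,-0.63,-0.47,-0.08,0,0,-4,-1,-0.59,-0.52,-0.08,0,0,-4,-1,-0.55,-0.56,-0.08,0,0,-4,-1,-0.5,-0.6,0,0,0,-4,-1,-0.4,-0.5,0,0,0,-4,-1,0,0,0,0,0,0,-1]

```text
time: 15.05
eef_pos: [0.5644, 0.0963, 0.0957]
tool_rot: [-2.332, 2.097, -0.016]
ft_force: [-0.8, -0.9, 0.5]
gripper_width: 0.0377
```

```bash
python3 - <<'E'
from plan import *
plan([(.560,.095,.06,-84.8,-1)],vmax=.7)
E
```

```text
t 15.05 p [0.5644 0.0963 0.0957] phi -83.92 tilt 0.64 w 0.0377 f [-0.8 -0.9  0.5] q6 -1.62
0 [0.01,0.08,0.59,-0.6,-0.23,0.44,-1, 0.01,0.08,0.6,0,0,0.44,-1]
```

Request:
arm_command:
  deltas: [0.02,0.08,0.5,-0.6,0,0.4,-1,0.02,0.05,0.5,0,0,0.4,-1,0,0,0.2,0,0,0,-1,0,0,0,0,0,0,-1,0,0,0,0,0,0,-1]

```text
time: 15.55
eef_pos: [0.5555, 0.0925, 0.0544]
tool_rot: [2.308, -2.117, -0.004]
ft_force: [0.3, -0.2, 0.1]
gripper_width: 0.0374
```

```bash
python3 - <<'E'
from plan import *
plan([(.560,.095,.0415,-84.8,-1)],vmax=.7)
s=grab("side");crop(s,240,150,330,240,8,"s15")
E
```

```text
t 15.55 p [0.5555 0.0925 0.0544] phi -85.06 tilt 0.58 w 0.0374 f [ 0.3 -0.2  0.1] q6 -1.6
0 [-0.07,-0.16,0.43,0.51,-0.27,-0.26,-1]
```

View pics/s15.png

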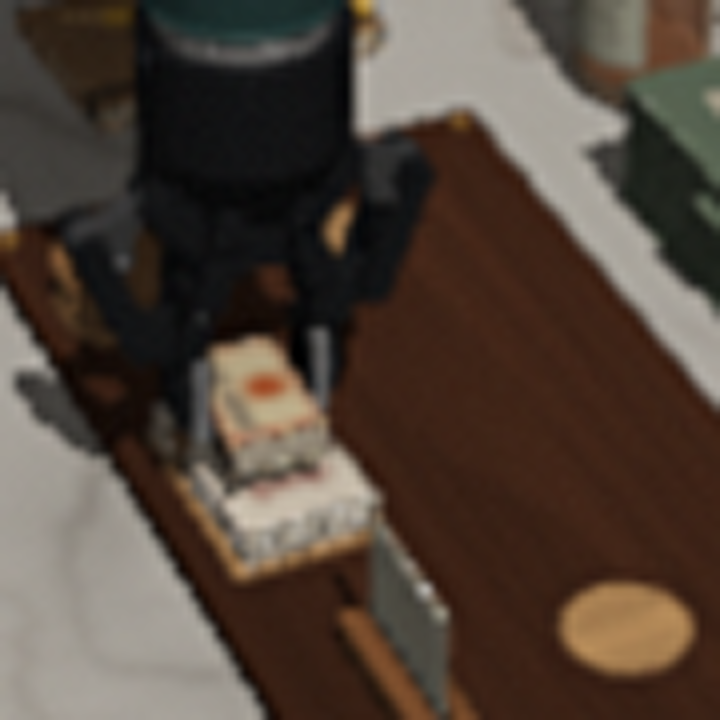

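Request:
arm_command:
  deltas: [-0.05,-0.14,0.2,0.5,-0.2,-0.2,-1,0,0,0.1,0,0,0,-1,0,0,0,0,0,0,-1,0,0,0,0,0,0,-1]

```text
time: 16.0
eef_pos: [0.561, 0.0943, 0.0461]
tool_rot: [-2.317, 2.119, -0.005]
ft_force: [0.1, -0.4, -0.7]
gripper_width: 0.0376
```

```bash
python3 - <<'E'
from plan import *
plan([(.560,.095,.0415,-84.8,-1)],vmax=.7)
E
```

```text
t 16.0 p [0.561  0.0943 0.0461] phi -84.88 tilt 0.21 w 0.0376 f [ 0.1 -0.4 -0.7] q6 -1.61
0 [-0.03,0.03,0.15,-0.2,-0.07,-0.08,-1]
```

Request:
arm_command:
  deltas: [-0.02,0.02,0.12,-0.2,0,0,-1,0,0,0,0,0,0,-1,0,0,0,0,0,0,-1]

```text
time: 16.3
eef_pos: [0.5608, 0.095, 0.0427]
tool_rot: [2.318, -2.12, 0.002]
ft_force: [0.6, -0.7, -0.0]
gripper_width: 0.0376
```

```bash
python3 - <<'E'
from plan import *
plan([(.560,.095,.0415,-84.8,-1)],vmax=.7)
s=grab("side");crop(s,240,150,330,240,8,"s16")
E
```

```text
t 16.3 p [0.5608 0.095  0.0427] phi -84.88 tilt 0.08 w 0.0376 f [ 0.6 -0.7 -0. ] q6 -1.61
0 [0,0.03,0.04,0,-0.07,-0.08,-1]
```

View pics/s16.png

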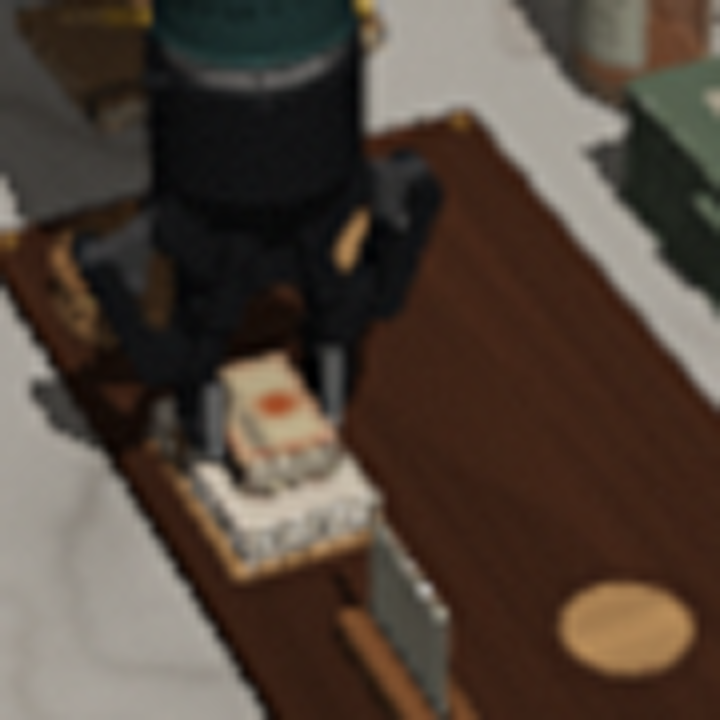

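Request:
arm_command:
  deltas: [0,0.02,0.06,0,0,0,-1,0,0,0,0,0,0,-1,0,0,0,0,0,0,-1]

```text
time: 16.65
eef_pos: [0.5601, 0.095, 0.0408]
tool_rot: [2.318, -2.12, 0.002]
ft_force: [-0.2, -0.2, -0.1]
gripper_width: 0.0377
```

```bash
python3 - <<'E'
from plan import *
plan([(.560,.095,.0405,-84.8,-1)],vmax=.7)
E
```

```text
t 16.65 p [0.5601 0.095  0.0408] phi -84.87 tilt 0.08 w 0.0377 f [-0.2 -0.2 -0.1] q6 -1.61
0 [0,0,0.01,0,-0.07,-0.07,-1]
```

Request:
arm_command:
  deltas: [0,0,0.04,0,0,0,-1,0,0,0,0,0,0,-1,0,0,0,0,0,0,0.1,0,0,0,0,0,0,0.3,0,0,0,0,0,0,0.3,0,0,-0.5,0,0,0,0.3,0,0,-0.9,0,0,0,0.6,0,0,-0.9,0,0,0,0.6]

```text
time: 17.45
eef_pos: [0.5559, 0.0947, 0.1056]
tool_rot: [2.313, -2.115, -0.009]
ft_force: [1.2, -0.2, -0.1]
gripper_width: 0.0687
```

```bash
python3 - <<'E'
from plan import *
plan([(.38,-.03,.13,-84.8,1),(.4165,-.184,.12,-84.8,1)],vmax=.75)
s=grab("side");crop(s,240,150,330,240,8,"s17")
E
```

```text
t 17.45 p [0.5559 0.0947 0.1056] phi -84.88 tilt 0.56 w 0.0687 f [ 1.2 -0.2 -0.1] q6 -1.61
0 [0.4,0.69,-0.08,0.55,0,0,1, 0.4,0.69,-0.09,0,0,0,1, 0.4,0.69,-0.09,0,0,0,1, 0.4,0.69,-0.09,0,0,0,1, 0.4,0.69,-0.09,0,0,0,1, 0.4,0.69,-0.09,0,0,0,1, 0.4,0.69,-0.09,0,0,0,1, 0.4,0.69,-0.09,0,0,0,1]
1 [0.4,0.69,-0.09,0,0,0,1, 0.75,-0.11,0.05,0,0,0,1, 0.75,-0.11,0.05,0,0,0,1, 0.75,-0.11,0.05,0,0,0,1, 0.75,-0.11,0.05,0,0,0,1, 0.75,-0.11,0.05,0,0,0,1, 0.75,-0.11,0.05,0,0,0,1, 0.75,-0.11,0.05,0,0,0,1]
```

View pics/s17.png

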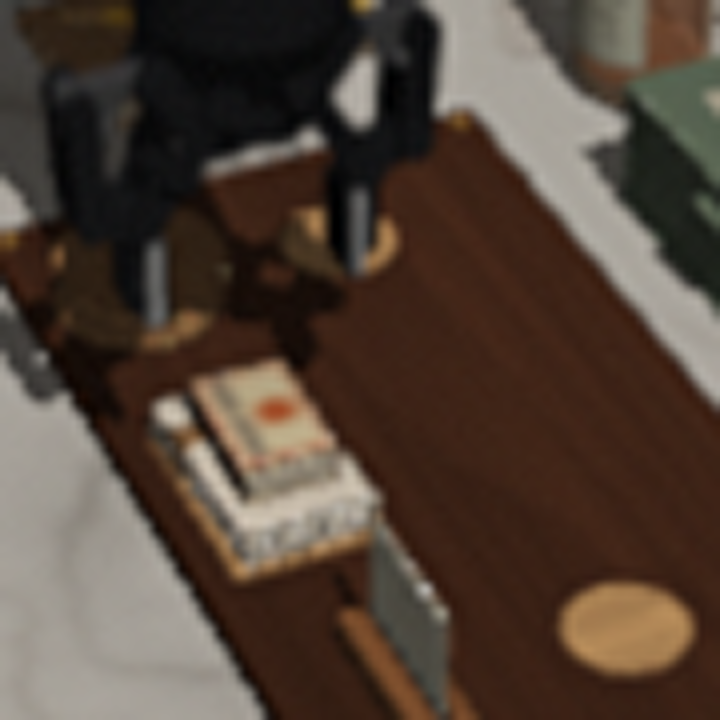

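```bash
python3 - <<'E'
from plan import *
plan([(.415,-.185,.12,-84.8,1)],vmax=.8)
t=grab("top");crop(t,220,190,290,240,11,'t17')
E
```

```text
t 17.5 p [0.5592 0.095  0.1105] phi -84.87 tilt 0.13 w 0.0684 f [0.2 0.2 1.9] q6 -1.61
0 [0.74,0.47,-0.02,0.11,-0.06,0,1, 0.74,0.47,-0.03,0,0,0,1, 0.74,0.47,-0.03,0,0,0,1, 0.74,0.47,-0.03,0,0,0,1, 0.74,0.47,-0.03,0,0,0,1, 0.74,0.47,-0.03,0,0,0,1, 0.74,0.47,-0.03,0,0,0,1, 0.74,0.47,-0.03,0,0,0,1]
1 [0.74,0.47,-0.03,0,0,0,1, 0.74,0.47,-0.03,0,0,0,1, 0.74,0.47,-0.03,0,0,0,1, 0.74,0.47,-0.03,0,0,0,1]
```

View pics/t17.png

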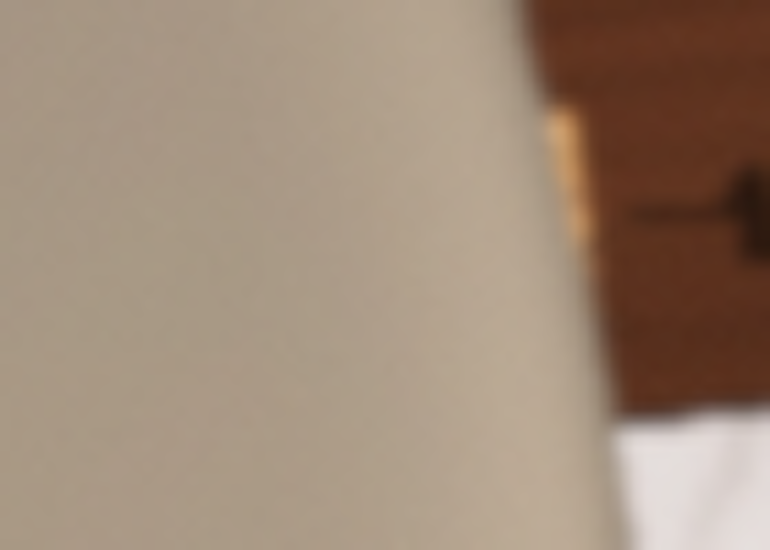

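Request:
arm_command:
  deltas: [0.74,0.47,0,0,0,0,1,0.74,0.47,0,0,0,0,1,0.74,0.47,0,0,0,0,1,0.74,0.47,0,0,0,0,1,0.74,0.47,0,0,0,0,1,0.74,0.47,0,0,0,0,1,0.74,0.47,0,0,0,0,1,0.74,0.47,0,0,0,0,1]

```text
time: 18.35
eef_pos: [0.4609, -0.0954, 0.106]
tool_rot: [-2.325, 2.112, -0.001]
ft_force: [0.2, -0.5, 0.0]
gripper_width: 0.0851
```

Request:
arm_command:
  deltas: [0.74,0.47,0.2,0,0,0,1,0.74,0.47,0.3,0,0,0,1,0.74,0.47,0.3,0,0,0,1,0.6,0.4,0.3,0,0,0,1,0,0,0,0,0,0,1,0,0,0,0,0,0,1]

```text
time: 18.95
eef_pos: [0.41, -0.1893, 0.069]
tool_rot: [-2.32, 2.118, 0.003]
ft_force: [-0.4, 0.8, -0.2]
gripper_width: 0.0852
```

```bash
python3 - <<'E'
from plan import *
plan([(.415,-.185,.05,-84.8,1)],vmax=.8)
s=grab("side",);crop(s,200,240,320,320,6,'s18')
t=grab("top");crop(t,170,130,340,270,4.5,'t18');np.save('t18.npy',t,allow_pickle=True);np.save('s18.npy',s,allow_pickle=True)
E
```

```text
t 18.95 p [ 0.41   -0.1893  0.069 ] phi -84.77 tilt 0.13 w 0.0852 f [-0.4  0.8 -0.2] q6 -2.24
0 [-0.13,-0.18,0.63,0.08,0.09,0,1]
```

View pics/s18.png

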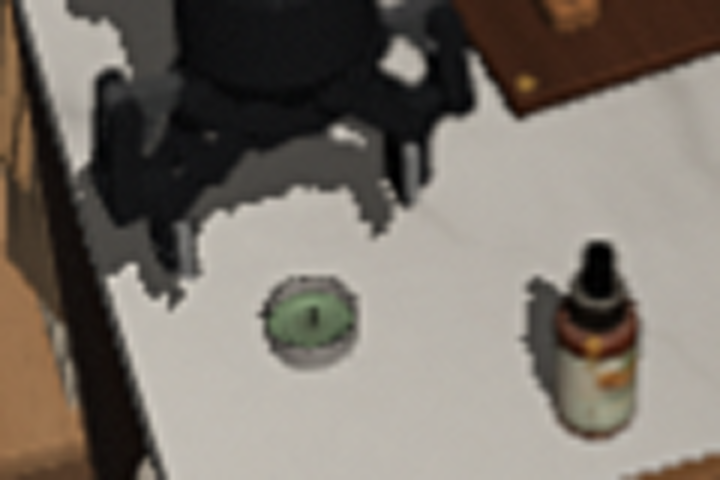

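View pics/t18.png

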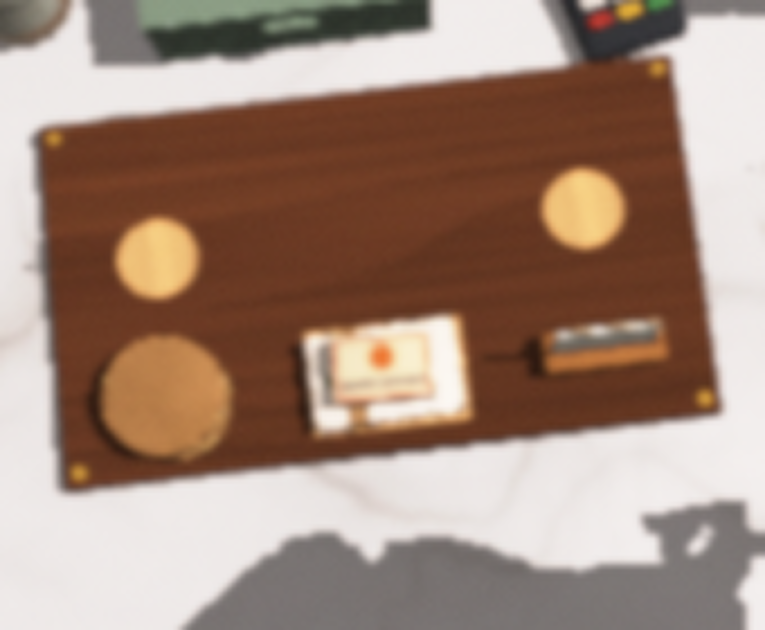

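```bash
python3 - <<'E'
from bd import *
t=np.load('t18.npy',allow_pickle=True).item();s=np.load('s18.npy',allow_pickle=True).item()
P=tob(onz(t,px([(332,337),(430,333),(433,397),(335,405)],4.5,170,130),.045));print('matches',P.round(1).tolist(),P.mean(0))
P=tob(onz(t,px([(301,331),(461,315),(471,420),(312,433)],4.5,170,130),.028));print('cards',P.round(1).tolist(),P.mean(0))
hs=cv2.cvtColor(t['color'],cv2.COLOR_RGB2HSV)
def blob(f,m,roi,z):
    x0,y0,x1,y1=roi;mm=np.zeros(m.shape,np.uint8);mm[y0:y1,x0:x1]=m[y0:y1,x0:x1]
    c=max(cv2.findContours(mm,cv2.RETR_EXTERNAL,cv2.CHAIN_APPROX_NONE)[0],key=cv2.contourArea)
    M=cv2.moments(c); ce=[M['m10']/M['m00'],M['m01']/M['m00']]
    P=tob(onz(f,c.reshape(-1,2),z)).astype(np.float32);return ce,tob(onz(f,[ce],z)).round(1),np.round(cv2.minEnclosingCircle(P)[1],1),onz(f,[ce],z)[0][:2].round(4)
print('coaster',blob(t,(hs[...,2]>120)&(hs[...,1]>60),(190,200,224,234),.031))
print('coaster',blob(t,(hs[...,2]>105)&(hs[...,1]>60),(190,200,224,234),.031))
print('d1',blob(t,(hs[...,2]>150)&(hs[...,1]>60),(190,175,220,200),.012))
print('d2',blob(t,(hs[...,2]>150)&(hs[...,1]>60),(285,165,312,190),.012))
hs=cv2.cvtColor(s['color'],cv2.COLOR_RGB2HSV)
print('candle s wax',blob(s,(hs[...,1]>60)&(hs[...,0]>35)&(hs[...,0]<90),(235,280,265,305),.013))
print('candle s rim',onz(s,px([(312,321)],6,200,240),.015))
E
```

```text
matches [[-46.5, 26.0], [-50.8, -28.6], [-87.0, -26.2], [-85.0, 28.3]] [-67.30741818  -0.1265123 ]
cards [[-37.3, 44.4], [-38.9, -47.0], [-99.6, -45.7], [-96.4, 44.0]] [-68.04253772  -1.08637671]
coaster ([206.95476575121162, 217.59100700053847], array([[-66.2, 122.2]]), np.float64(39.0), array([0.5501, 0.2164]))
coaster ([206.63020509633313, 215.0783095090118], array([[-59.7, 122.4]]), np.float64(53.0), array([0.5566, 0.2173]))
d1 ([204.52274270196875, 186.9517990495587], array([[ 19.4, 124.8]]), np.float64(24.8), array([0.6351, 0.2267]))
d2 ([299.1961563949635, 175.8654738237243], array([[  19.6, -125.4]]), np.float64(25.1), array([ 0.6578, -0.0224]))
candle s wax ([254.83333333333331, 292.73809523809524], array([[-227.8, -269.9]]), np.float64(9.2), array([ 0.4244, -0.1886]))
candle s rim [[ 0.41616088 -0.18867865  0.015     ]]
```

```bash
python3 - <<'E'
from plan import *
plan([(.415,-.186,.069,-84.8,1,2)],vmax=.8)
E
```

```text
t 19.05 p [ 0.4104 -0.1889  0.0693] phi -84.68 tilt 0.1 w 0.0854 f [ 0.2  1.  -0.7] q6 -2.24
0 [-0.04,-0.08,0,0.07,0.07,0.06,1, -0.04,-0.08,0,0,0,0.06,1]
```

Request:
arm_command:
  deltas: [-0.08,-0.15,0.4,0,0,0,1,0,0,0.7,0,0,0,1,0,0,0.6,0,0,0,1,0,0,0.15,0,0,0,1,0,0,0,0,0,0,1,0,0,0,0,0,0,1]

```text
time: 19.65
eef_pos: [0.4198, -0.1825, 0.012]
tool_rot: [-2.328, 2.105, -0.005]
ft_force: [0.4, -0.7, -0.2]
gripper_width: 0.0851
```

```bash
python3 - <<'E'
from plan import *
plan([(.415,-.186,.010,-84.8,1)],vmax=.8)
s=grab("side",);crop(s,200,240,320,320,6,'s19')
E
```

```text
t 19.65 p [ 0.4198 -0.1825  0.012 ] phi -84.24 tilt 0.22 w 0.0851 f [ 0.4 -0.7 -0.2] q6 -2.22
0 [0.1,0.17,0.07,-0.22,0,0.56,1]
```

View pics/s19.png

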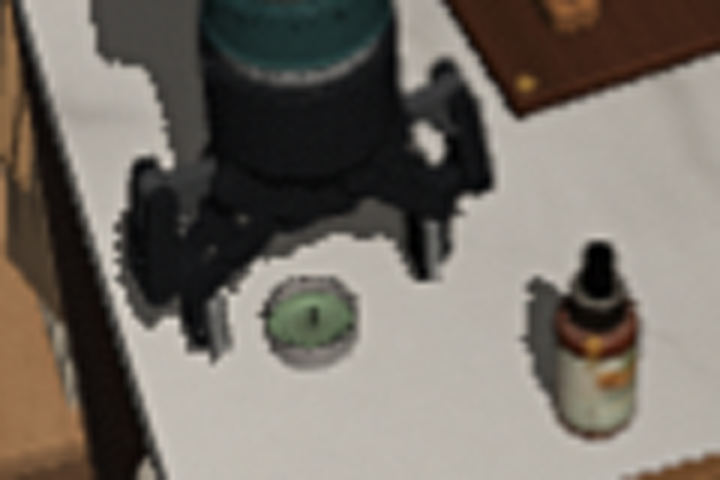

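Request:
arm_command:
  deltas: [0.1,0.16,0.06,-0.2,0,0.5,1,0,0,0,0,0,0,0.2,0,0,0,0,0,0,-1,0,0,0,0,0,0,-1,0,0,0,0,0,0,-1,0,0,0,0,0,0,-1,0,0,0,0,0,0,-1]
  grip_force: 30

```text
time: 20.4
eef_pos: [0.4171, -0.1878, 0.0129]
tool_rot: [-2.319, 2.118, -0.01]
ft_force: [0.5, -0.4, -0.3]
gripper_width: 0.036
```

```bash
python3 - <<'E'
from plan import *
plan([(.415,-.186,.09,-84.8,-1)],vmax=.8)
s=grab("side",);crop(s,200,240,320,320,6,'s20')
E
```

```text
t 20.4 p [ 0.4171 -0.1878  0.0129] phi -84.82 tilt 0.36 w 0.036 f [ 0.5 -0.4 -0.3] q6 -2.23
0 [-0.01,0.01,-0.64,-0.28,-0.23,0,-1, -0.02,0.02,-0.64,0,0,0,-1, -0.02,0.02,-0.64,0,0,0,-1, -0.02,0.02,-0.64,0,0,0,-1]
```

View pics/s20.png

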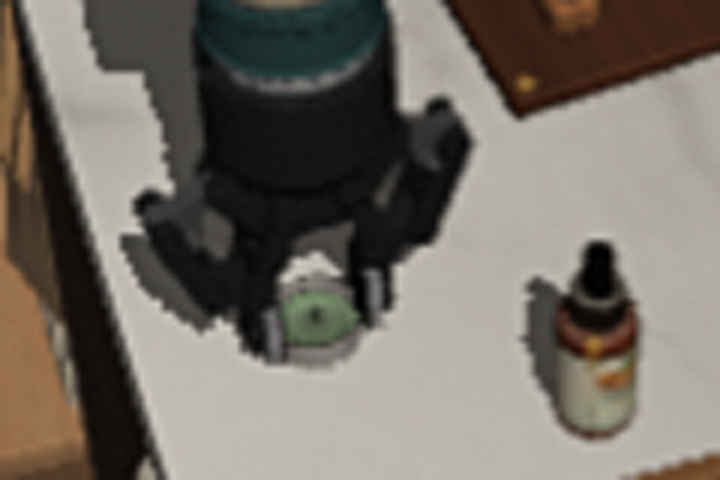

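```bash
python3 - <<'E'
from bd import *
s=grab("side");p=env.get_state()['eef_pos']
print(p,(proj(s,[p[0],p[1],.015])-[200,240]+.5)*6-.5, onz(s,px([(319,317)],6,200,240),.015))
E
```

```text
[ 0.41709591 -0.18779718  0.0128444 ] [[313.60475282 318.82325339]] [[ 0.41944797 -0.18758647  0.015     ]]
```

Request:
arm_command:
  deltas: [0,0,-0.5,0,0,0,-1,0,0,-0.9,0,0,0,-1,0,0,-0.9,0,0,0,-1,0,0,-0.3,0,0,0,-1,0,0,0,0,0,0,-1]

```text
time: 21.0
eef_pos: [0.415, -0.1864, 0.0913]
tool_rot: [-2.32, 2.119, -0.002]
ft_force: [0.8, 0.4, -0.1]
gripper_width: 0.0356
```

```bash
python3 - <<'E'
from plan import *
plan([(.43,0.0,.13,-84.8,-1),(.549,.2195,.13,-84.8,-1)],vmax=.8)
s=grab("side",);crop(s,200,210,320,290,6,'s21')
E
```

```text
t 21.0 p [ 0.415  -0.1864  0.0913] phi -84.81 tilt 0.07 w 0.0356 f [ 0.8  0.4 -0.1] q6 -2.23
0 [-0.77,-0.13,-0.16,0,-0.05,0,-1, -0.77,-0.13,-0.16,0,0,0,-1, -0.77,-0.13,-0.16,0,0,0,-1, -0.77,-0.13,-0.16,0,0,0,-1, -0.77,-0.13,-0.16,0,0,0,-1, -0.77,-0.13,-0.16,0,0,0,-1, -0.77,-0.13,-0.16,0,0,0,-1, -0.77,-0.13,-0.16,0,0,0,-1]
1 [-0.77,-0.51,0,0,0,0,-1, -0.77,-0.51,0,0,0,0,-1, -0.77,-0.51,0,0,0,0,-1, -0.77,-0.51,0,0,0,0,-1, -0.77,-0.51,0,0,0,0,-1, -0.77,-0.51,0,0,0,0,-1, -0.77,-0.51,0,0,0,0,-1, -0.77,-0.51,0,0,0,0,-1]
2 [-0.77,-0.51,0,0,0,0,-1]
```

View pics/s21.png

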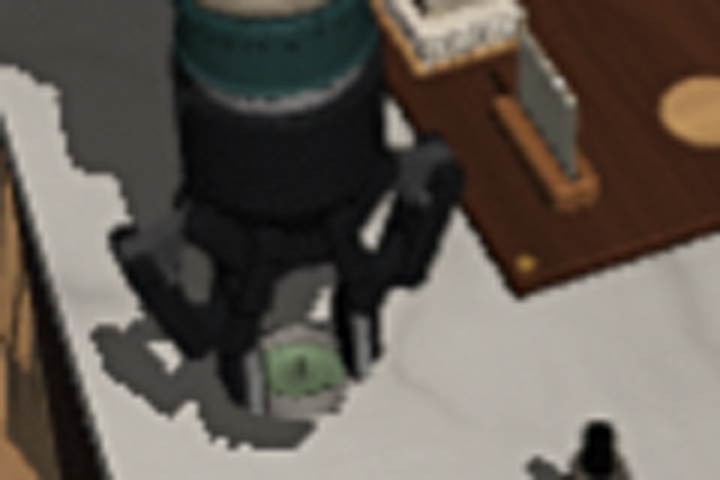

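Request:
arm_command:
  deltas: [-0.77,-0.13,-0.16,0,0,0,-1,-0.77,-0.13,-0.16,0,0,0,-1,-0.77,-0.13,-0.16,0,0,0,-1,-0.77,-0.13,-0.16,0,0,0,-1,-0.77,-0.13,-0.16,0,0,0,-1,-0.77,-0.13,-0.16,0,0,0,-1,-0.77,-0.13,-0.16,0,0,0,-1,-0.77,-0.13,-0.16,0,0,0,-1]

```text
time: 21.85
eef_pos: [0.4225, 0.0069, 0.1181]
tool_rot: [2.306, -2.121, -0.026]
ft_force: [0.0, -1.1, -0.9]
gripper_width: 0.0357
```

Request:
arm_command:
  deltas: [-0.77,-0.5,0,0,0,0,-1,-0.77,-0.5,0,0,0,0,-1,-0.77,-0.5,0,0,0,0,-1,-0.77,-0.5,0,0,0,0,-1,-0.77,-0.5,0,0,0,0,-1,-0.77,-0.5,0,0,0,0,-1,-0.77,-0.5,0,0,0,0,-1,-0.7,-0.4,0,0,0,0,-1]

```text
time: 22.65
eef_pos: [0.5167, 0.2067, 0.1014]
tool_rot: [2.293, -2.108, -0.048]
ft_force: [0.3, -1.2, -0.0]
gripper_width: 0.036
```

```bash
python3 - <<'E'
from plan import *
plan([(.549,.2195,.08,-84.8,-1)],vmax=.8)
E
```

```text
t 22.65 p [0.5167 0.2067 0.1014] phi -85.2 tilt 2.31 w 0.036 f [ 0.3 -1.2 -0. ] q6 -1.4
0 [-0.17,-0.57,0.33,2.29,0.28,-0.19,-1, -0.17,-0.56,0.36,0,0,-0.2,-1]
```

Request:
arm_command:
  deltas: [-0.2,-0.5,0.1,2.3,0.3,-0.2,-1,-0.17,-0.5,0.1,0,0,-0.2,-1,0,0,0,0,0,0,-1,0,0,0,0,0,0,-1]

```text
time: 23.05
eef_pos: [0.5431, 0.223, 0.0864]
tool_rot: [2.319, -2.107, -0.007]
ft_force: [0.5, 0.2, -0.3]
gripper_width: 0.0358
```

```bash
python3 - <<'E'
from plan import *
plan([(.549,.2195,.06,-84.8,-1)],vmax=.8)
s=grab("side",);crop(s,220,120,320,220,7,'s22')
E
```

```text
t 23.05 p [0.5431 0.223  0.0864] phi -84.53 tilt 0.53 w 0.0358 f [ 0.5  0.2 -0.3] q6 -1.39
0 [0.07,-0.1,0.44,0.52,-0.11,0.14,-1, 0.07,-0.09,0.44,0,0,0.14,-1]
```

View pics/s22.png

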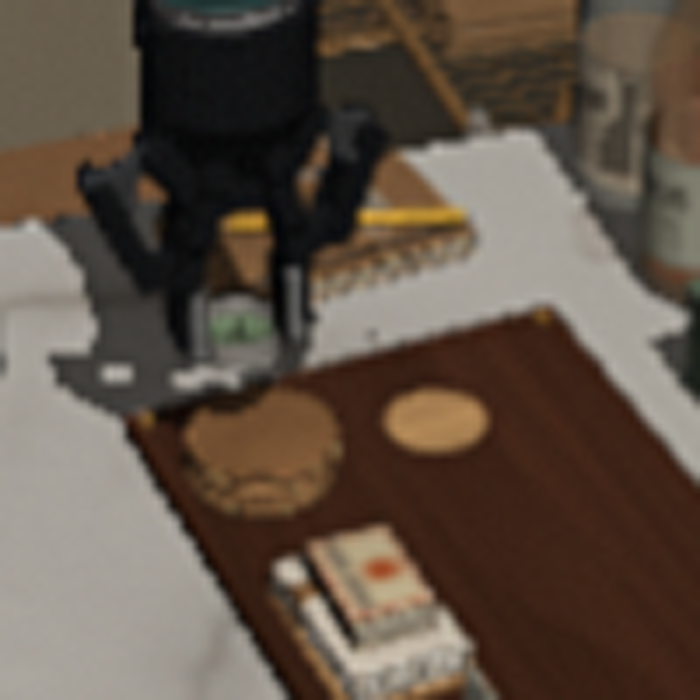

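Request:
arm_command:
  deltas: [0.07,-0.1,0.4,0.5,0,0.1,-1,0.05,-0.08,0.35,0,0,0,-1,0,0,0.2,0,0,0,-1,0,0,0,0,0,0,-1,0,0,0,0,0,0,-1]

```text
time: 23.6
eef_pos: [0.5458, 0.2174, 0.0557]
tool_rot: [2.317, -2.114, -0.002]
ft_force: [-0.9, 0.1, -0.2]
gripper_width: 0.036
```

```bash
python3 - <<'E'
from plan import *
plan([(.549,.2195,.047,-84.8,-1)],vmax=.8)
s=grab("side",);crop(s,220,120,320,220,7,'s23')
E
```

```text
t 23.6 p [0.5458 0.2174 0.0557] phi -84.77 tilt 0.28 w 0.036 f [-0.9  0.1 -0.2] q6 -1.39
0 [-0.06,-0.11,0.29,0.24,-0.15,0,-1]
```

View pics/s23.png

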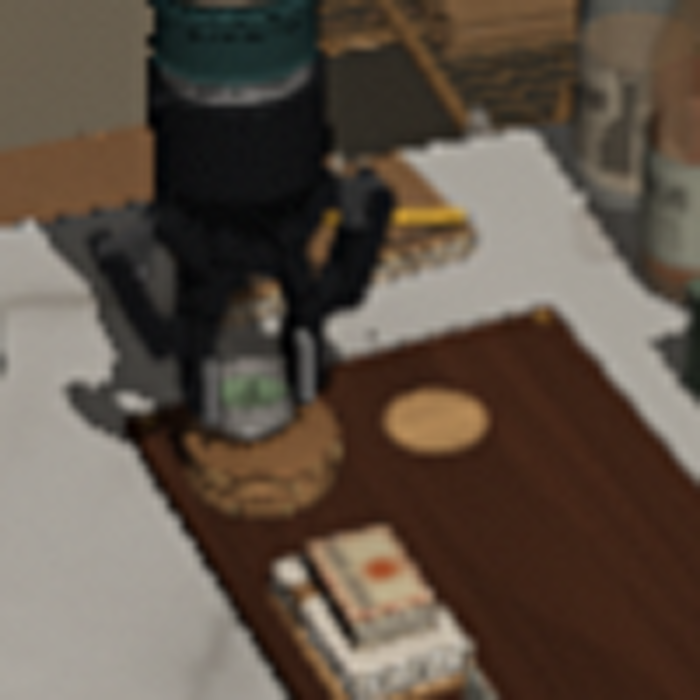

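Request:
arm_command:
  deltas: [-0.05,-0.1,0.25,0.2,0,0,-1,0,0,0.06,0,0,0,-1,0,0,0,0,0,0,-1,0,0,0,0,0,0,-1]

```text
time: 24.05
eef_pos: [0.5497, 0.2197, 0.0468]
tool_rot: [2.321, -2.117, 0.004]
ft_force: [0.5, -0.6, -0.1]
gripper_width: 0.036
```

```bash
python3 - <<'E'
from plan import *
plan([(.549,.2195,.044,-84.8,-1)],vmax=.8)
s=grab("side",);crop(s,220,120,320,220,7,'s24')
E
```

```text
t 24.05 p [0.5497 0.2197 0.0468] phi -84.75 tilt 0.15 w 0.036 f [ 0.5 -0.6 -0.1] q6 -1.39
0 [0,0.02,0.09,-0.09,-0.12,0,-1]
```

View pics/s24.png

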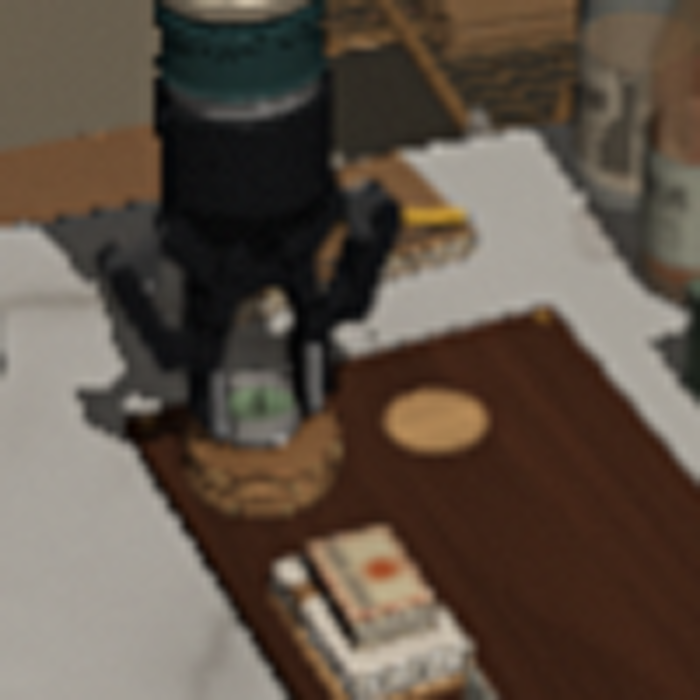

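```bash
python3 - <<'E'
from bd import *
s=grab("side")
q=lambda P:((proj(s,P)-[220,120]+.5)*7-.5).round(0).tolist()
c=w(-65,125);print('coaster c',c,q([*c,.031]),'rim',[q([c[0]+.034*np.cos(g),c[1]+.034*np.sin(g),.031])[0] for g in np.arange(0,6.3,np.pi/2)])
c=a([.5517,.2197]);print('candle exp top',q([*c,.049]),'front bottom',q([c[0]-.002,c[1]-.019,.034]))
print(onz(s,px([(258,406)],7,220,120),.047))
E
```

```text
coaster c [0.55102825 0.21935199] [[261.0, 433.0]] rim [[334.0, 418.0], [240.0, 391.0], [187.0, 449.0], [283.0, 478.0], [334.0, 418.0]]
candle exp top [[260.0, 400.0]] front bottom [[270.0, 453.0]]
[[0.55013137 0.21855577 0.047     ]]
```

Request:
arm_command:
  deltas: [0,0.02,0.08,0,0,0,-1,0,0,0,0,0,0,-1,0,0,0,0,0,0,-1]

```text
time: 24.45
eef_pos: [0.5494, 0.2198, 0.0447]
tool_rot: [-2.32, 2.117, -0.005]
ft_force: [0.5, 0.3, -0.3]
gripper_width: 0.036
```

```bash
python3 - <<'E'
from plan import *
plan([(.549,.2195,.044,-84.8,-1)],vmax=.8)
E
```

```text
t 24.45 p [0.5494 0.2198 0.0447] phi -84.75 tilt 0.18 w 0.036 f [ 0.5  0.3 -0.3] q6 -1.39
0 [0.01,0.01,0.02,-0.14,-0.11,0,-1]
```

Request:
arm_command:
  deltas: [0,0,0.03,0,0,0,-1,0,0,0,0,0,0,-1,0,0,0,0,0,0,0,0,0,0,0,0,0,0.3,0,0,0,0,0,0,0.3,0,0,-0.5,0,0,0,0.3,0,0,-0.9,0,0,0,0.6,0,0,-0.9,0,0,0,0.6]

```text
time: 25.25
eef_pos: [0.5454, 0.2187, 0.1118]
tool_rot: [2.315, -2.112, -0.003]
ft_force: [0.3, 0.0, 0.6]
gripper_width: 0.0684
```

```bash
python3 - <<'E'
from plan import *
plan([(.50,.17,.17,-84.8,1),(.511,-.257,.17,-84.8,1)],vmax=.8)
s=grab("side",);crop(s,220,120,320,220,7,'s25')
E
```

```text
t 25.25 p [0.5454 0.2187 0.1118] phi -84.76 tilt 0.46 w 0.0684 f [0.3 0.  0.6] q6 -1.39
0 [0.5,0.56,-0.64,0.41,-0.22,0,1, 0.49,0.55,-0.65,0,0,0,1, 0.49,0.55,-0.65,0,0,0,1, 0.79,0.05,0,0,0,0,1, 0.79,0.05,0,0,0,0,1, 0.79,0.05,0,0,0,0,1, 0.79,0.05,0,0,0,0,1, 0.79,0.05,0,0,0,0,1]
1 [0.79,0.05,0,0,0,0,1, 0.79,0.05,0,0,0,0,1, 0.79,0.05,0,0,0,0,1, 0.79,0.05,0,0,0,0,1, 0.79,0.05,0,0,0,0,1, 0.79,0.05,0,0,0,0,1, 0.79,0.05,0,0,0,0,1, 0.79,0.05,0,0,0,0,1]
2 [0.79,0.05,0,0,0,0,1, 0.79,0.05,0,0,0,0,1, 0.79,0.05,0,0,0,0,1, 0.79,0.05,0,0,0,0,1, 0.79,0.05,0,0,0,0,1]
```

View pics/s25.png

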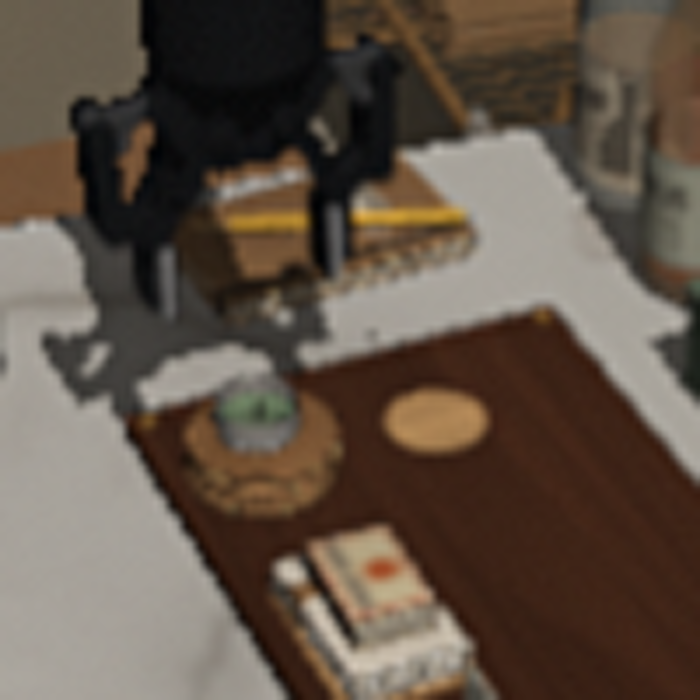

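Request:
arm_command:
  deltas: [0.5,0.45,-0.7,0.4,0,0,1,0.7,0.2,-0.7,0,0,0,1,0.8,0.1,-0.7,0,0,0,1,0.9,0.05,0,0,0,0,1,0.9,0.05,0,0,0,0,1,0.9,0.05,0,0,0,0,1,0.9,0.05,0,0,0,0,1,0.9,0.05,0,0,0,0,1]

```text
time: 26.1
eef_pos: [0.5412, 0.0201, 0.1967]
tool_rot: [-2.314, 2.095, -0.032]
ft_force: [-0.7, -0.2, -0.5]
gripper_width: 0.0851
```

```bash
python3 - <<'E'
from plan import *
plan([(.511,-.257,.17,-84.8,1)],vmax=.9)
E
```

```text
t 26.1 p [0.5412 0.0201 0.1967] phi -84.32 tilt 1.66 w 0.0851 f [-0.7 -0.2 -0.5] q6 -1.75
0 [0.83,0.18,0.08,-1.66,-0.1,0,1, 0.83,0.17,0.08,0,0,0,1, 0.83,0.17,0.08,0,0,0,1, 0.83,0.17,0.08,0,0,0,1, 0.83,0.17,0.08,0,0,0,1, 0.83,0.17,0.08,0,0,0,1, 0.83,0.17,0.08,0,0,0,1, 0.83,0.17,0.08,0,0,0,1]
1 [0.83,0.17,0.08,0,0,0,1, 0.83,0.17,0.08,0,0,0,1, 0.83,0.17,0.08,0,0,0,1]
```

Request:
arm_command:
  deltas: [0.83,0.18,0.08,-1.6,0,0,1,0.83,0.17,0.08,0,0,0,1,0.83,0.17,0.08,0,0,0,1,0.83,0.17,0.08,0,0,0,1,0.83,0.17,0.08,0,0,0,1,0.83,0.17,0.08,0,0,0,1,0.83,0.17,0.08,0,0,0,1,0.83,0.17,0.08,0,0,0,1]

```text
time: 26.9
eef_pos: [0.5218, -0.1918, 0.188]
tool_rot: [-2.325, 2.105, -0.022]
ft_force: [-0.2, 0.4, -0.3]
gripper_width: 0.0851
```

```bash
python3 - <<'E'
from plan import *
plan([(.511,-.257,.16,-84.8,1,4)],vmax=.9)
E
```

```text
t 26.9 p [ 0.5218 -0.1918  0.188 ] phi -84.34 tilt 0.86 w 0.0851 f [-0.2  0.4 -0.3] q6 -2.14
0 [0.53,0.15,0.23,-0.77,-0.4,0.12,1, 0.53,0.14,0.23,0,0,0.12,1, 0.53,0.14,0.23,0,0,0.12,1, 0.53,0.14,0.23,0,0,0.12,1]
```

Request:
arm_command:
  deltas: [0.53,0.15,0.2,-0.8,-0.4,0,1,0.53,0.14,0.2,0,0,0,1,0.53,0.14,0.2,0,0,0,1,0.4,0.1,0.2,0,0,0,1,0,0,0,0,0,0,1,0,0,0,0,0,0,1]

```text
time: 27.5
eef_pos: [0.5117, -0.2586, 0.1652]
tool_rot: [-2.325, 2.113, -0.001]
ft_force: [-0.0, 0.3, -0.1]
gripper_width: 0.0857
```

```bash
python3 - <<'E'
from plan import *
plan([(.511,-.257,.13,-84.8,1)],vmax=.9)
s=grab("side",);crop(s,230,210,350,310,6,'s26');np.save('s26.npy',s,allow_pickle=True)
t=grab("top");crop(t,170,150,340,290,4.5,'t26');np.save('t26.npy',t,allow_pickle=True)
E
```

```text
t 27.5 p [ 0.5117 -0.2586  0.1652] phi -84.53 tilt 0.04 w 0.0857 f [-0.   0.3 -0.1] q6 -2.25
0 [-0.03,0.01,0.59,0,0,0.13,1, -0.03,0.01,0.59,0,0,0.13,1]
```

View pics/s26.png

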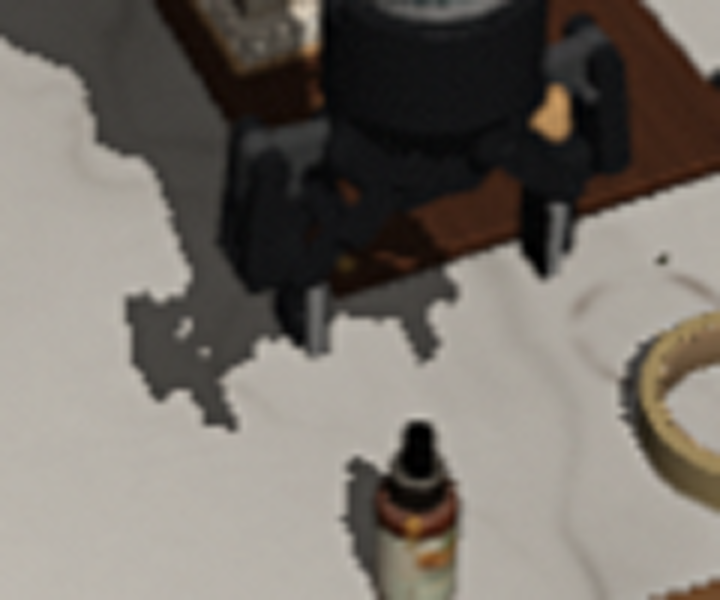

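View pics/t26.png

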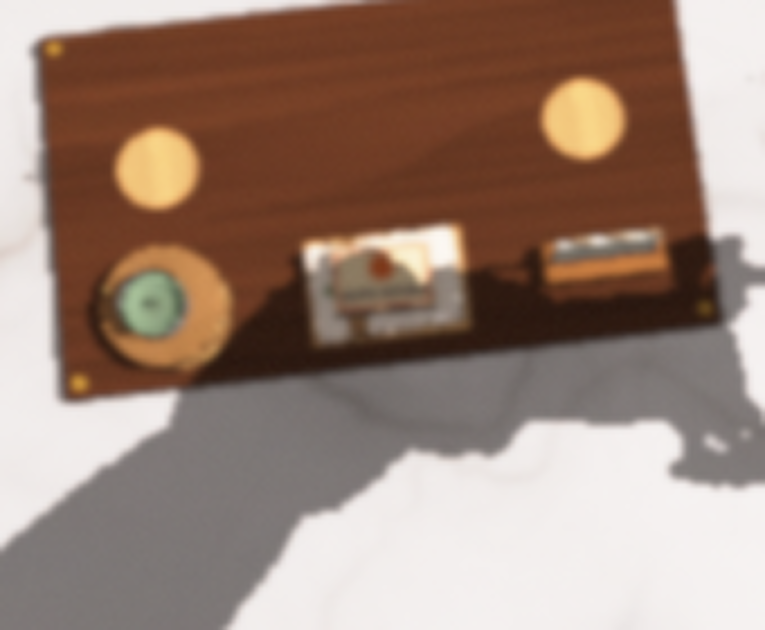

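```bash
python3 - <<'E'
from bd import *
t=np.load('t26.npy',allow_pickle=True).item();s=np.load('s26.npy',allow_pickle=True).item();s2=grab('side')
print('coaster top cam',tob(onz(t,px([(166,307)],4.5,170,150),.031)),'candle wax',tob(onz(t,px([(151,303)],4.5,170,150),.044)),'rim',tob(onz(t,px([(151,303)],4.5,170,150),.046)))
# true coaster circle projected in top crop
c=w(-65,125)
print('pred coaster px t',[((proj(t,[c[0]+.035*np.cos(g),c[1]+.035*np.sin(g),.031])-[170,150]+.5)*4.5-.5).round()[0].tolist() for g in np.arange(0,6,np.pi/2)])
crop(t,185,195,230,240,13,'t26b')
s=np.load('s26.npy',allow_pickle=True).item();crop(s,235,160,285,200,13,'s26b')
E
```

```text
coaster top cam [[-66.69041213 123.37165652]] candle wax [[-65.93336919 129.27647219]] rim [[-66.32204022 128.92217693]]
pred coaster px t [[163.0, 244.0], [101.0, 306.0], [163.0, 366.0], [225.0, 303.0]]
```

View pics/t26b.png

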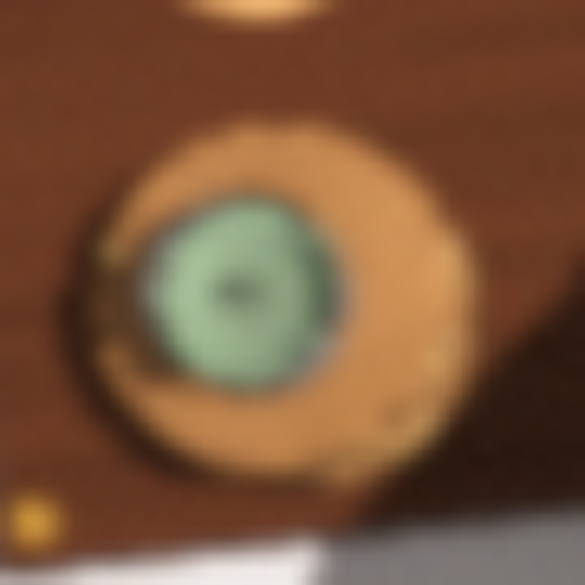

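View pics/s26b.png

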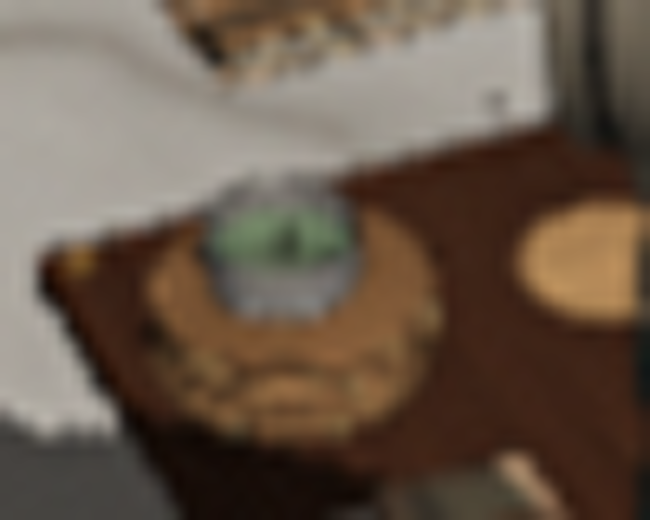

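Request:
arm_command:
  deltas: [0,0.02,0.6,0,0,0,1,0,0.02,0.6,0,0,0,1,0,0,0.6,0,0,0,1,0,0,0.4,0,0,0,1,0,0,0,0,0,0,1,0,0,0,0,0,0,1]

```text
time: 28.25
eef_pos: [0.5138, -0.2558, 0.1005]
tool_rot: [-2.33, 2.104, -0.01]
ft_force: [0.0, 1.0, 0.9]
gripper_width: 0.0851
```

```bash
python3 - <<'E'
from plan import *
plan([(.511,-.258,.046,-84.8,1)],vmax=.9)
s=grab("side",);crop(s,230,230,350,330,6,'s27')
E
```

```text
t 28.25 p [ 0.5138 -0.2558  0.1005] phi -84.15 tilt 0.38 w 0.0851 f [0.  1.  0.9] q6 -2.25
0 [0.02,0.04,0.61,-0.33,-0.18,0.22,1, 0.02,0.03,0.61,0,0,0.22,1, 0.02,0.03,0.61,0,0,0.22,1]
```

View pics/s27.png

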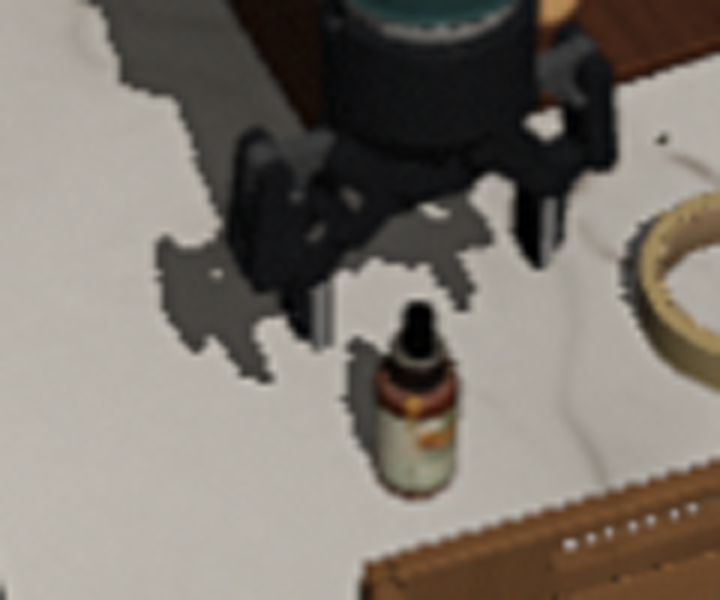

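Request:
arm_command:
  deltas: [0.02,0.08,0.55,-0.3,-0.2,0.2,1,0.02,0.04,0.55,0,0,0.2,1,0,0.03,0.45,0,0,0,1,0,0,0.15,0,0,0,1,0,0,0,0,0,0,1,0,0,0,0,0,0,1]

```text
time: 28.9
eef_pos: [0.5112, -0.259, 0.0483]
tool_rot: [-2.323, 2.113, -0.007]
ft_force: [0.1, -0.8, 0.8]
gripper_width: 0.0855
```

```bash
python3 - <<'E'
from plan import *
plan([(.510,-.258,.046,-84.8,1)],vmax=.9)
s=grab("side",);crop(s,230,230,350,330,6,'s28')
E
```

```text
t 28.9 p [ 0.5112 -0.259   0.0483] phi -84.59 tilt 0.25 w 0.0855 f [ 0.1 -0.8  0.8] q6 -2.25
0 [-0.04,0.04,0.08,-0.21,-0.14,0.21,1]
```

View pics/s28.png

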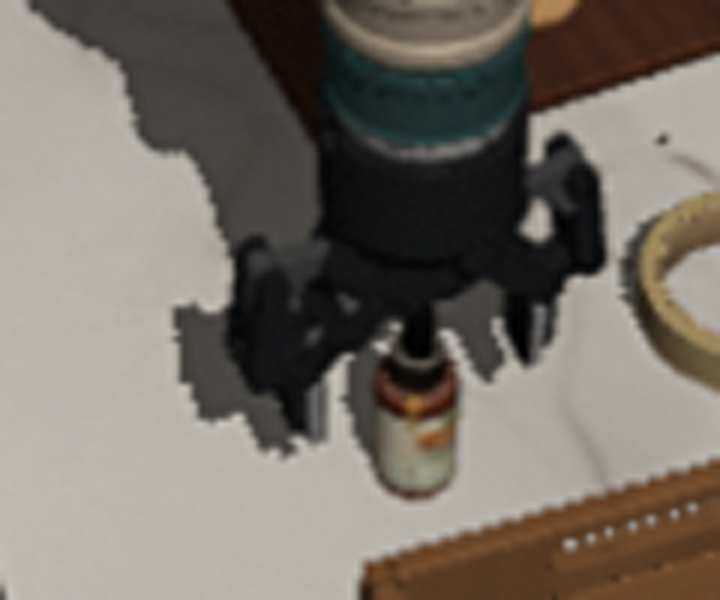

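Request:
arm_command:
  deltas: [0,0.04,0.05,-0.2,0,0.2,0.3,0,0,0,0,0,0,-0.2,0,0,0,0,0,0,-1,0,0,0,0,0,0,-1,0,0,0,0,0,0,-1,0,0,0,0,0,0,-1,0,0,0,0,0,0,-1]
  grip_force: 40

```text
time: 29.65
eef_pos: [0.5116, -0.26, 0.049]
tool_rot: [2.319, -2.118, 0.01]
ft_force: [0.4, -0.7, -0.5]
gripper_width: 0.0305
```

```bash
python3 - <<'E'
from plan import *
plan([(.510,-.258,.14,-84.8,-1)],vmax=.7)
s=grab("side",);crop(s,230,230,350,330,6,'s29')
p=env.get_state()['eef_pos'];print((proj(s,[[p[0],p[1],.065],[p[0],p[1],.0]])-[230,230]+.5)*6-.5)
E
```

```text
t 29.65 p [ 0.5116 -0.26    0.049 ] phi -84.79 tilt 0.35 w 0.0305 f [ 0.4 -0.7 -0.5] q6 -2.24
0 [-0.01,0.01,-0.61,-0.2,-0.29,0,-1, -0.01,0.01,-0.61,0,0,0,-1, -0.01,0.01,-0.61,0,0,0,-1, -0.01,0.01,-0.61,0,0,0,-1, -0.01,0.01,-0.61,0,0,0,-1]
[[415.65215463 373.46884187]
 [412.0299608  476.49523786]]
```

View pics/s29.png

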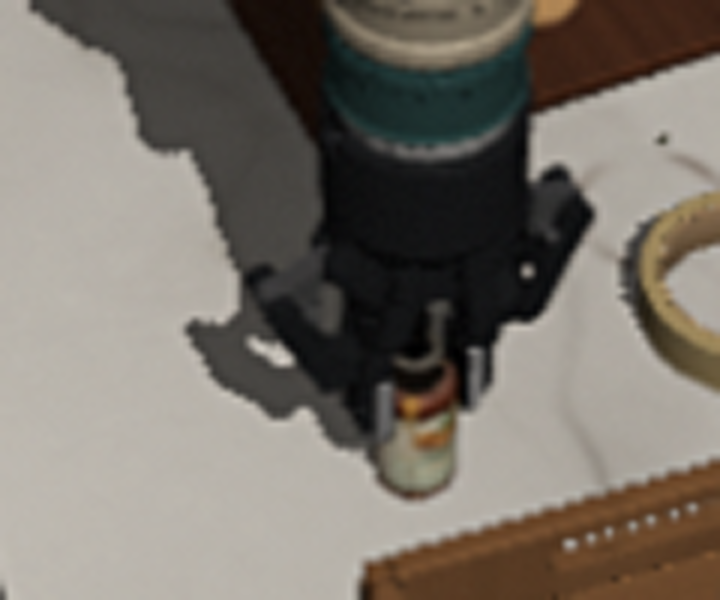

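Request:
arm_command:
  deltas: [0,0,-0.4,-0.2,-0.2,0,-1,0,0,-0.7,0,0,0,-1,0,0,-0.8,0,0,0,-1,0,0,-0.8,0,0,0,-1,0,0,-0.5,0,0,0,-1,0,0,0,0,0,0,-1]

```text
time: 30.3
eef_pos: [0.5094, -0.2585, 0.1457]
tool_rot: [2.318, -2.117, -0.009]
ft_force: [-0.0, -0.7, -1.0]
gripper_width: 0.0308
```

```bash
python3 - <<'E'
from plan import *
plan([(.6337,.227,.15,-84.8,-1)],vmax=.7)
s=grab("side",);crop(s,230,190,350,290,6,'s30')
E
```

```text
t 30.3 p [ 0.5094 -0.2585  0.1457] phi -84.8 tilt 0.34 w 0.0308 f [-0.  -0.7 -1. ] q6 -2.24
0 [-0.68,-0.24,-0.01,0.3,0.14,0,-1, -0.68,-0.24,-0.01,0,0,0,-1, -0.68,-0.24,-0.01,0,0,0,-1, -0.68,-0.24,-0.01,0,0,0,-1, -0.68,-0.24,-0.01,0,0,0,-1, -0.68,-0.24,-0.01,0,0,0,-1, -0.68,-0.24,-0.01,0,0,0,-1, -0.68,-0.24,-0.01,0,0,0,-1]
1 [-0.68,-0.24,-0.01,0,0,0,-1, -0.68,-0.24,-0.01,0,0,0,-1, -0.68,-0.24,-0.01,0,0,0,-1, -0.68,-0.24,-0.01,0,0,0,-1, -0.68,-0.24,-0.01,0,0,0,-1, -0.68,-0.24,-0.01,0,0,0,-1, -0.68,-0.24,-0.01,0,0,0,-1, -0.68,-0.24,-0.01,0,0,0,-1]
2 [-0.68,-0.24,-0.01,0,0,0,-1, -0.68,-0.24,-0.01,0,0,0,-1, -0.68,-0.24,-0.01,0,0,0,-1, -0.68,-0.24,-0.01,0,0,0,-1, -0.68,-0.24,-0.01,0,0,0,-1, -0.68,-0.24,-0.01,0,0,0,-1, -0.68,-0.24,-0.01,0,0,0,-1]
```

View pics/s30.png

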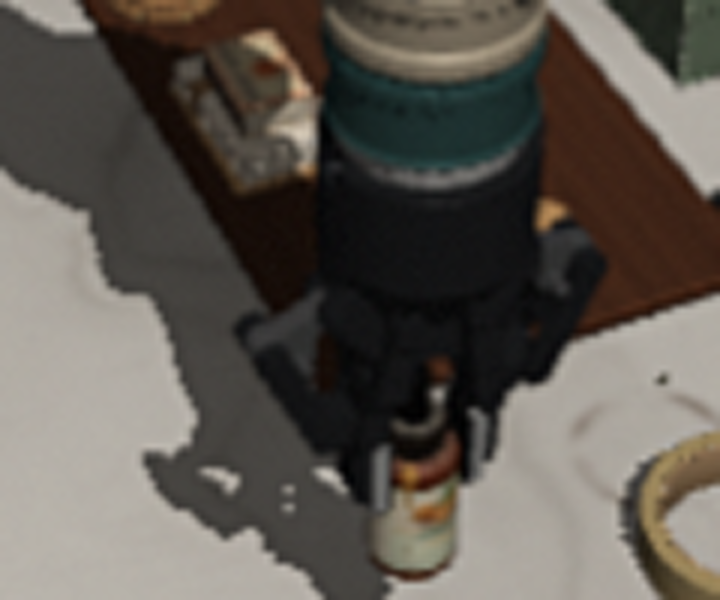

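Held upright. Carrying over to the left mark.

Request:
arm_command:
  deltas: [-0.4,-0.14,0,0.3,0,0,-1,-0.7,-0.24,0,0,0,0,-1,-0.8,-0.28,0,0,0,0,-1,-0.8,-0.28,0,0,0,0,-1,-0.8,-0.28,0,0,0,0,-1,-0.8,-0.28,0,0,0,0,-1,-0.8,-0.28,0,0,0,0,-1,-0.8,-0.28,0,0,0,0,-1]

```text
time: 31.15
eef_pos: [0.5479, -0.0641, 0.1333]
tool_rot: [2.313, -2.122, -0.035]
ft_force: [-0.2, 0.4, -0.4]
gripper_width: 0.0307
```

```bash
python3 - <<'E'
from plan import *
plan([(.6337,.227,.15,-84.8,-1)],vmax=.8)
E
```

```text
t 31.15 p [ 0.5479 -0.0641  0.1333] phi -85.09 tilt 1.3 w 0.0307 f [-0.2  0.4 -0.4] q6 -1.89
0 [-0.79,-0.31,-0.04,0.97,0.86,0,-1, -0.78,-0.31,-0.05,0,0,0,-1, -0.78,-0.31,-0.05,0,0,0,-1, -0.78,-0.31,-0.05,0,0,0,-1, -0.78,-0.31,-0.05,0,0,0,-1, -0.78,-0.31,-0.05,0,0,0,-1, -0.78,-0.31,-0.05,0,0,0,-1, -0.78,-0.31,-0.05,0,0,0,-1]
1 [-0.78,-0.31,-0.05,0,0,0,-1, -0.78,-0.31,-0.05,0,0,0,-1, -0.78,-0.31,-0.05,0,0,0,-1, -0.78,-0.31,-0.05,0,0,0,-1]
```

Request:
arm_command:
  deltas: [-0.5,-0.1,-0.6,1,0.8,0,-1,-0.8,-0.3,-0.3,0,0,0,-1,-0.8,-0.33,-0.1,0,0,0,-1,-0.8,-0.33,0,0,0,0,-1,-0.8,-0.33,0,0,0,0,-1,-0.8,-0.33,0,0,0,0,-1,-0.8,-0.33,0,0,0,0,-1,-0.8,-0.33,0,0,0,0,-1]

```text
time: 31.95
eef_pos: [0.5921, 0.1404, 0.1501]
tool_rot: [2.31, -2.112, -0.034]
ft_force: [1.3, 0.2, -0.3]
gripper_width: 0.0309
```

```bash
python3 - <<'E'
from plan import *
plan([(.6337,.227,.14,-84.8,-1,5)],vmax=.8)
E
```

```text
t 31.95 p [0.5921 0.1404 0.1501] phi -84.87 tilt 1.4 w 0.0309 f [ 1.3  0.2 -0.3] q6 -1.54
0 [-0.55,-0.33,0.06,1.32,0.47,0,-1, -0.55,-0.33,0.07,0,0,0,-1, -0.55,-0.33,0.07,0,0,0,-1, -0.55,-0.33,0.07,0,0,0,-1, -0.55,-0.33,0.07,0,0,0,-1]
```

Request:
arm_command:
  deltas: [-0.55,-0.33,0,1.3,0.5,0,-1,-0.55,-0.33,0,0,0,0,-1,-0.55,-0.33,0,0,0,0,-1,-0.5,-0.3,0,0,0,0,-1,-0.3,-0.2,0,0,0,0,-1,0,0,0,0,0,0,-1,0,0,0,0,0,0,-1]

```text
time: 32.65
eef_pos: [0.6276, 0.2274, 0.1424]
tool_rot: [2.318, -2.108, -0.012]
ft_force: [-0.7, -0.3, -0.9]
gripper_width: 0.0305
```

```bash
python3 - <<'E'
from plan import *
plan([(.6337,.227,.10,-84.8,-1,2)],vmax=.8)
s=grab("side",);crop(s,220,110,330,210,6.5,'s31')
E
```

```text
t 32.65 p [0.6276 0.2274 0.1424] phi -84.58 tilt 0.67 w 0.0305 f [-0.7 -0.3 -0.9] q6 -1.42
0 [0.02,-0.11,0.71,0.67,0,0.11,-1, 0.02,-0.1,0.71,0,0,0.11,-1]
```

View pics/s31.png

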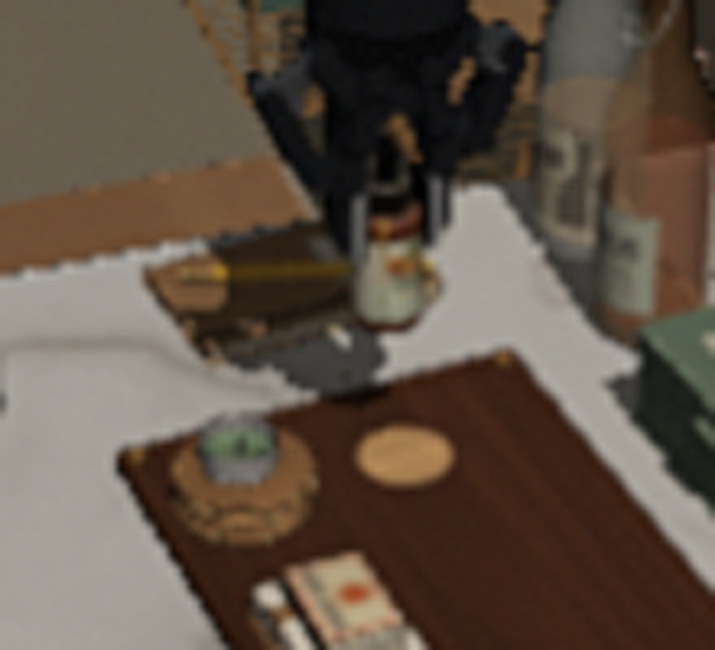

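Request:
arm_command:
  deltas: [0.02,-0.12,0.6,0.6,0,0.1,-1,0,-0.08,0.7,0,0,0,-1,0,0,0.5,0,0,0,-1,0,0,0.2,0,0,0,-1,0,0,0,0,0,0,-1,0,0,0,0,0,0,-1]

```text
time: 33.3
eef_pos: [0.6341, 0.2233, 0.0828]
tool_rot: [-2.316, 2.122, -0.002]
ft_force: [-0.9, 0.6, -0.4]
gripper_width: 0.0306
```

```bash
python3 - <<'E'
from plan import *
plan([(.6337,.227,.064,-84.8,-1,1)],vmax=.8)
s=grab("side",);crop(s,220,110,330,210,6.5,'s32')
E
```

```text
t 33.3 p [0.6341 0.2233 0.0828] phi -85.0 tilt 0.07 w 0.0306 f [-0.9  0.6 -0.4] q6 -1.42
0 [-0.12,0,0.63,-0.07,0,-0.2,-1]
```

View pics/s32.png

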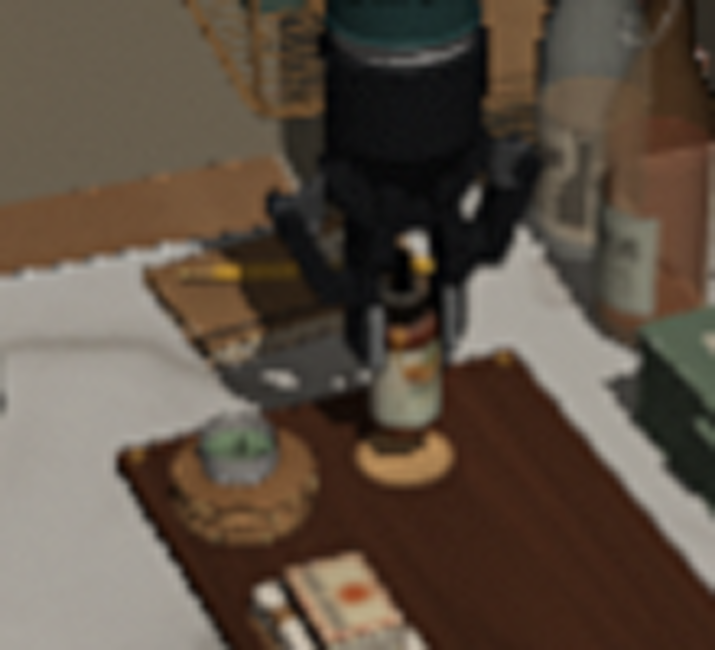

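Request:
arm_command:
  deltas: [-0.11,0,0.3,0,0,-0.2,-1,0,0,0.25,0,0,0,-1,0,0,0.08,0,0,0,-1,0,0,0,0,0,0,-1,0,0,0,0,0,0,-1]

```text
time: 33.85
eef_pos: [0.6353, 0.2276, 0.0646]
tool_rot: [-2.318, 2.115, -0.005]
ft_force: [0.9, -0.3, -0.2]
gripper_width: 0.0309
```

```bash
python3 - <<'E'
from plan import *
from bd import w
plan([(.6337,.227,.062,-84.8,-1,1)],vmax=.8)
s=grab("side",);crop(s,250,140,310,200,11,'s33')
hs=cv2.cvtColor(s['color'],cv2.COLOR_RGB2HSV)
c=w(20,125);q=lambda P:((proj(s,P)-[250,140]+.5)*11-.5).round(0).tolist()
print('disc c',q([*c,.012]),'disc rim',[q([c[0]+.023*np.cos(g),c[1]+.023*np.sin(g),.012])[0] for g in np.arange(0,6.2,np.pi/2)])
print('bottle base rim expected',[q([c[0]+.016*np.cos(g),c[1]+.016*np.sin(g),.012])[0] for g in np.arange(0,6.2,np.pi/2)])
E
```

```text
t 33.85 p [0.6353 0.2276 0.0646] phi -84.75 tilt 0.28 w 0.0309 f [ 0.9 -0.3 -0.2] q6 -1.41
0 [0.02,0.06,0.09,-0.28,0,0,-1]
disc c [[354.0, 441.0]] disc rim [[429.0, 425.0], [329.0, 396.0], [279.0, 456.0], [380.0, 486.0]]
bottle base rim expected [[406.0, 430.0], [336.0, 410.0], [302.0, 452.0], [372.0, 472.0]]
```

View pics/s33.png

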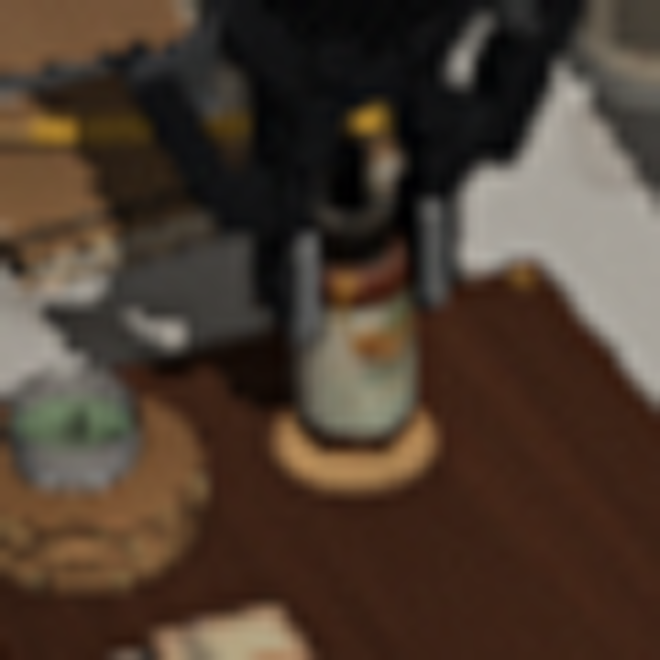

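```bash
python3 - <<'E'
from h import *
s=grab("side");np.save('s33.npy',s,allow_pickle=True)
im=cv2.resize(s['color'][150:192,262:305,::-1],None,fx=14,fy=14,interpolation=cv2.INTER_NEAREST)
im=np.clip(im.astype(float)*1.6,0,255).astype(np.uint8)
cv2.imwrite('pics/s33b.png',im)
p=env.get_state()['eef_pos'];print(p)
q=lambda P:((proj(s,P)-[262,150]+.5)*14).round(0).tolist()
b=p[2]-.049
for r,z in((.016,b),(.016,b+.065)):
  print([q([p[0]+.002+r*np.cos(g),p[1]+r*np.sin(g),z])[0] for g in np.arange(0,6.2,np.pi/4)])
E
```

```text
[0.63541877 0.22763606 0.06476602]
[[356.0, 391.0], [320.0, 368.0], [267.0, 366.0], [227.0, 387.0], [223.0, 419.0], [258.0, 443.0], [312.0, 445.0], [353.0, 423.0]]
[[356.0, 157.0], [320.0, 134.0], [265.0, 132.0], [224.0, 153.0], [220.0, 184.0], [256.0, 208.0], [312.0, 209.0], [353.0, 188.0]]
```

View pics/s33b.png

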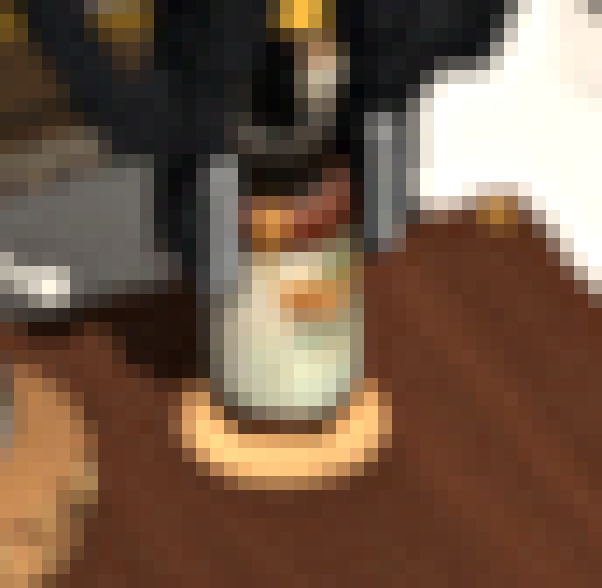

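Request:
arm_command:
  deltas: [0.17,0.03,0,-0.2,0,0,-1,0,0,0.05,0,0,0,-1,0,0,0,0,0,0,-1,0,0,0,0,0,0,-1]

```text
time: 34.35
eef_pos: [0.6355, 0.2219, 0.0639]
tool_rot: [-2.319, 2.116, -0.003]
ft_force: [0.1, -0.3, -0.3]
gripper_width: 0.0304
```

```bash
cat > v.py <<'E'
from plan import *
import sys
def near(name,cam,x0,y0,w,h,k,gain=1.6):
    s=grab(cam);im=cv2.resize(s['color'][y0:y0+h,x0:x0+w,::-1],None,fx=k,fy=k,interpolation=cv2.INTER_NEAREST)
    cv2.imwrite(f'pics/{name}.png',np.clip(im.astype(float)*gain,0,255).astype(np.uint8)); return s
E
python3 - <<'E'
from v import *
plan([(.6337,.227,.061,-84.8,-1,1)],vmax=.8)
near('s34','side',262,150,43,42,14)
E
```

```text
t 34.35 p [0.6355 0.2219 0.0639] phi -84.77 tilt 0.15 w 0.0304 f [ 0.1 -0.3 -0.3] q6 -1.42
0 [-0.18,0.05,0.1,-0.15,0,0,-1]
```

View pics/s34.png

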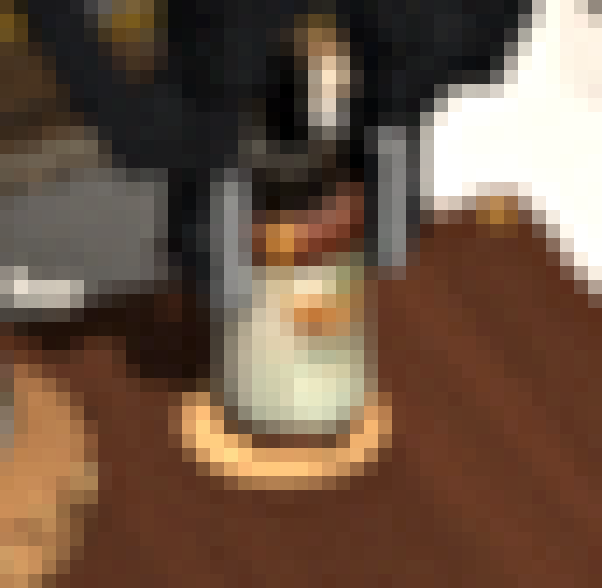

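Request:
arm_command:
  deltas: [0.05,0.08,0.05,0,0,0,-1,0,0,0,0,0,0,-1,0,0,0,0,0,0,-1]

```text
time: 34.7
eef_pos: [0.633, 0.2201, 0.0622]
tool_rot: [-2.319, 2.116, -0.003]
ft_force: [0.5, 0.6, -0.4]
gripper_width: 0.0309
```

```bash
python3 - <<'E'
from v import *
plan([(.6337,.222,.061,-84.8,-1,1)],vmax=.8)
near('s35','side',262,150,43,42,14)
E
```

```text
t 34.7 p [0.633  0.2201 0.0622] phi -84.77 tilt 0.15 w 0.0309 f [ 0.5  0.6 -0.4] q6 -1.42
0 [-0.06,-0.03,0.04,-0.15,0,0,-1]
```

View pics/s35.png

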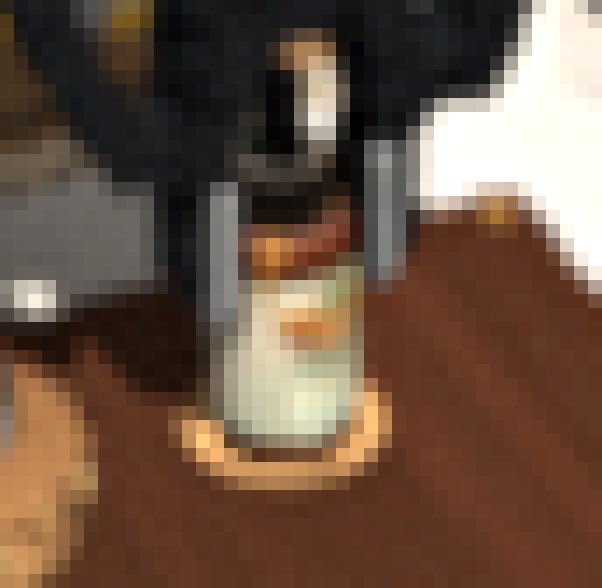

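Request:
arm_command:
  deltas: [0.05,0,0.04,0,0,0,-1,0,0,0,0,0,0,-1,0,0,0,0,0,0,-1]

```text
time: 35.05
eef_pos: [0.6332, 0.2185, 0.061]
tool_rot: [-2.319, 2.116, -0.003]
ft_force: [-0.2, -0.6, -0.3]
gripper_width: 0.0307
```

```bash
python3 - <<'E'
from v import *
plan([(.6337,.222,.061,-84.8,-1,1)],vmax=.8)
near('s36','side',262,150,43,42,14)
E
```

```text
t 35.05 p [0.6332 0.2185 0.061 ] phi -84.76 tilt 0.16 w 0.0307 f [-0.2 -0.6 -0.3] q6 -1.43
0 [-0.11,-0.03,0,-0.16,0,0,-1]
```

View pics/s36.png

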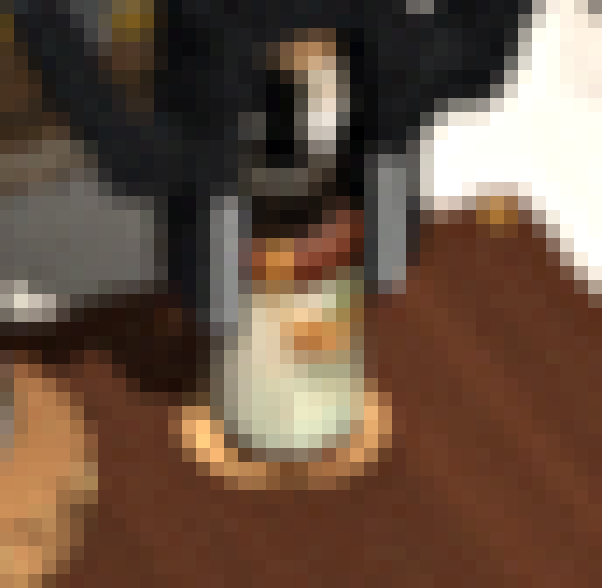

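Request:
arm_command:
  deltas: [0,0,0.03,0,0,0,-1,0,0,0,0,0,0,-1,0,0,0,0,0,0,-1]

```text
time: 35.4
eef_pos: [0.6335, 0.2187, 0.0609]
tool_rot: [-2.319, 2.116, -0.003]
ft_force: [0.0, -0.8, -0.3]
gripper_width: 0.0311
```

```bash
python3 - <<'E'
from v import *
plan([(.6337,.222,.061,-84.8,-1,1)],vmax=.8)
E
```

```text
t 35.4 p [0.6335 0.2187 0.0609] phi -84.75 tilt 0.2 w 0.0311 f [ 0.  -0.8 -0.3] q6 -1.43
0 [-0.11,-0.02,0,-0.2,0,0,-1]
```

Request:
arm_command:
  deltas: [0,0,0.05,0,0,0,-1,0,0,0,0,0,0,-1]

```text
time: 35.6
eef_pos: [0.634, 0.219, 0.061]
tool_rot: [-2.318, 2.115, -0.004]
ft_force: [0.1, -0.4, -0.6]
gripper_width: 0.0308
```

```bash
python3 - <<'E'
from v import *
plan([(.6337,.222,.061,-84.8,-1,1)],vmax=.8)
E
```

```text
t 35.6 p [0.634 0.219 0.061] phi -84.75 tilt 0.26 w 0.0308 f [ 0.1 -0.4 -0.6] q6 -1.43
0 [-0.1,0,0,-0.25,0,0.05,-1]
```

Request:
arm_command:
  deltas: [0,0,0,0,0,0,-0.1,0,0,0,0,0,0,0.3,0,0,0,0,0,0,0.3,0,0,-0.5,0,0,0,0.4,0,0,-0.8,0,0,0,0.4,0,0,-0.8,0,0,0,0.4,0,0,-0.8,0,0,0,0.4]

```text
time: 36.3
eef_pos: [0.6302, 0.218, 0.1473]
tool_rot: [2.318, -2.115, -0.005]
ft_force: [0.4, -0.4, -0.3]
gripper_width: 0.0599
```

```bash
python3 - <<'E'
from v import *
plan([(.634,.219,.19,-84.8,.6,1)],vmax=.8)
near('s37','side',240,130,70,62,10.5)
E
```

```text
t 36.3 p [0.6302 0.218  0.1473] phi -84.75 tilt 0.29 w 0.0599 f [ 0.4 -0.4 -0.3] q6 -1.43
0 [-0.01,-0.06,-0.71,0.29,0,0,0.6, -0.01,-0.06,-0.71,0,0,0,0.6]
```

View pics/s37.png

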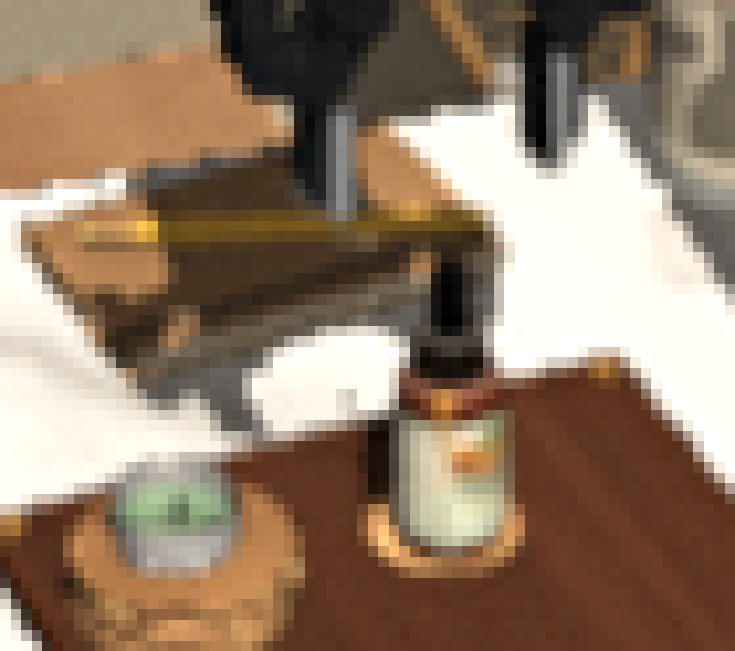

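```bash
python3 - <<'E'
from v import *
from bd import *
t=np.load('t0.npy',allow_pickle=True).item();s=np.load('s0.npy',allow_pickle=True).item()
# red in tA (3.4,110,130): cap/top left (30,527), base right (75,527); sA (3.4,170,120): top (80,92), base (88,160)
print('red base side',onz(s,px([(88,157)],3.4,170,120),.003),'top',tri(t,px([(30,527)],3.4,110,130)[0],s,px([(80,93)],3.4,170,120)[0]))
print('red body top-view',onz(t,px([(68,527)],3.4,110,130),.02))
print('pink body top-view',onz(t,a([[180,147]])/9+a([135,245])-.5,.02))
near('b0','top',120,240,60,50,12,1.0)
E
```

```text
red base side [[0.38843906 0.40980831 0.003     ]] top (array([0.3894553 , 0.41576318, 0.07484483]), np.float64(0.002176175151676545))
red body top-view [[0.38826514 0.41021095 0.02      ]]
pink body top-view [[0.44551439 0.34992234 0.02      ]]
```

View pics/b0.png

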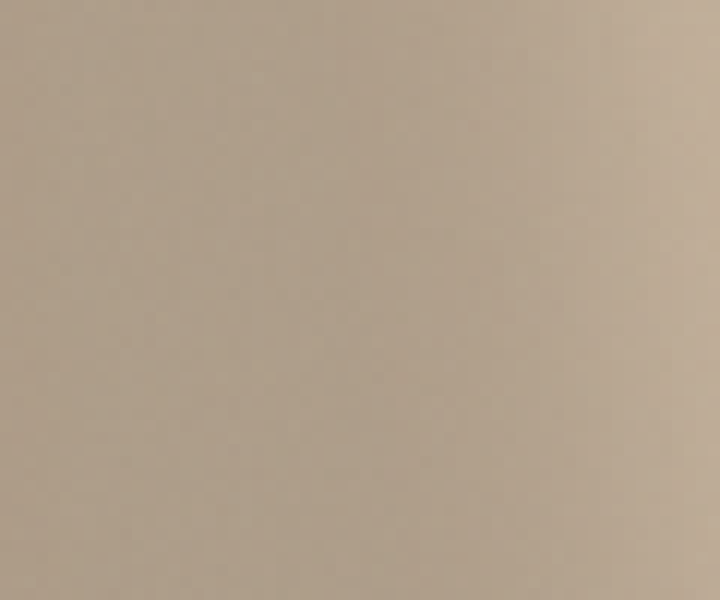

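```bash
python3 - <<'E'
from v import *
plan([(.625,.222,.17,-84.8,.6,1),(.444,.349,.15,-84.8,1)],vmax=.8)
E
```

```text
t 36.4 p [0.6338 0.2189 0.1515] phi -84.75 tilt 0.25 w 0.0596 f [1.2 0.4 0.7] q6 -1.43
0 [-0.13,0.28,-0.62,-0.25,0,0.05,0.6, -0.6,0.7,0.08,0,0,0,1, -0.6,0.7,0.08,0,0,0,1, -0.6,0.7,0.08,0,0,0,1, -0.6,0.7,0.08,0,0,0,1, -0.6,0.7,0.08,0,0,0,1, -0.6,0.7,0.08,0,0,0,1, -0.6,0.7,0.08,0,0,0,1]
1 [-0.6,0.7,0.08,0,0,0,1]
```

Request:
arm_command:
  deltas: [0,0.1,-0.7,-0.2,0,0,0.6,-0.3,0.4,-0.5,0,0,0,1,-0.6,0.7,0,0,0,0,1,-0.6,0.7,0,0,0,0,1,-0.6,0.7,0,0,0,0,1,-0.6,0.7,0,0,0,0,1,-0.6,0.7,0.1,0,0,0,1,-0.6,0.7,0.1,0,0,0,1]

```text
time: 37.2
eef_pos: [0.4753, 0.3263, 0.1849]
tool_rot: [-2.313, 2.12, 0.001]
ft_force: [0.6, -0.1, -0.5]
gripper_width: 0.0852
```

```bash
python3 - <<'E'
from v import *
plan([(.444,.349,.15,-84.8,1,4)],vmax=.8)
E
```

```text
t 37.2 p [0.4753 0.3263 0.1849] phi -85.0 tilt 0.22 w 0.0852 f [ 0.6 -0.1 -0.5] q6 -1.17
0 [-0.21,0.24,0.29,-0.15,0.16,-0.05,1, -0.21,0.24,0.29,0,0,-0.05,1, -0.21,0.24,0.29,0,0,-0.05,1, -0.21,0.24,0.29,0,0,-0.05,1]
```

Request:
arm_command:
  deltas: [-0.2,0.2,0.3,0,0,0,1,-0.2,0.2,0.4,0,0,0,1,-0.2,0.2,0.4,0,0,0,1,-0.1,0.15,0.3,0,0,0,1,0,0,0,0,0,0,1,0,0,0,0,0,0,1]

```text
time: 37.8
eef_pos: [0.4447, 0.3465, 0.1375]
tool_rot: [2.319, -2.118, -0.003]
ft_force: [-0.1, -0.3, -1.0]
gripper_width: 0.0858
```

```bash
python3 - <<'E'
from v import *
plan([(.444,.349,.09,-84.8,1,1)],vmax=.8)
s=near('s38','side',160,110,80,76,9)
t=near('t38','top',170,140,150,100,5,1.0);np.save('t38.npy',t,allow_pickle=True)
E
```

```text
t 37.8 p [0.4447 0.3465 0.1375] phi -84.81 tilt 0.12 w 0.0858 f [-0.1 -0.3 -1. ] q6 -1.11
0 [-0.04,0.01,0.79,0.12,0,0,1, -0.04,0.01,0.79,0,0,0,1]
```

View pics/s38.png

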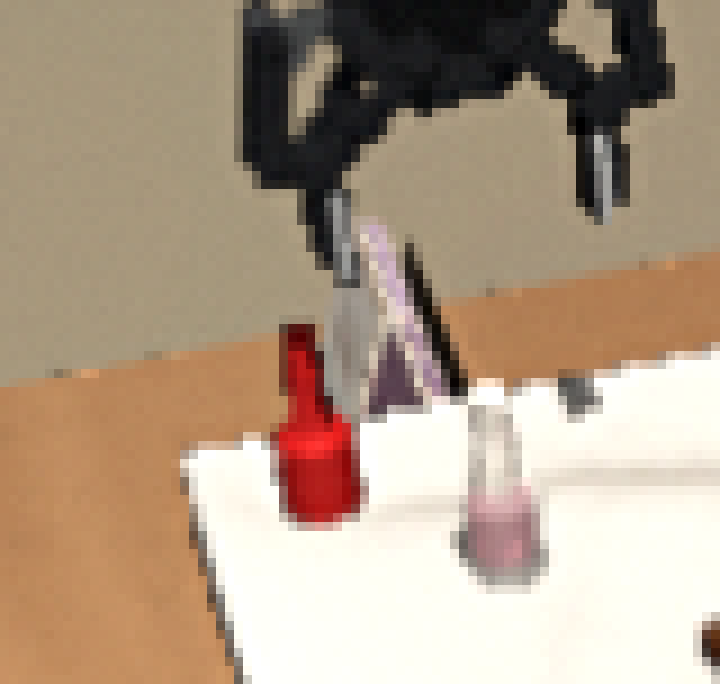

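View pics/t38.png

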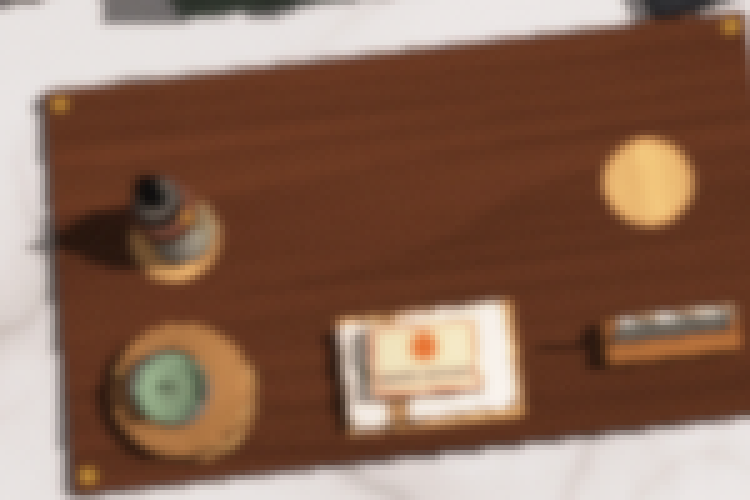

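```bash
python3 - <<'E'
from v import *
from bd import *
t=np.load('t38.npy',allow_pickle=True).item()
f=lambda u,z:tob(onz(t,a([u])/5-.5+a([170,140]),z)).round(1)[0]
print('dropper tip',f((150,189),.113),'collar',f((157,205),.085),'candle',f((169,386),.045),'coaster',f((183,391),.031),'mark2',f((648,182),.012))
print('matches c',f((424,358),.046),'cards c',np.mean([f(u,.028) for u in((336,320),(515,301),(522,412),(350,432))],0))
E
```

```text
dropper tip [ 16.7 117.8] collar [ 16.7 120. ] candle [-65.5 128.7] coaster [-66.2 124.4] mark2 [  19.6 -125.1]
matches c [-66.7   0.5] cards c [-67.75  -1.65]
```

```bash
python3 - <<'E'
from v import *
from bd import *
t=np.load('t38.npy',allow_pickle=True).item()
im=t['color'][170:202,190:220,::-1]
cv2.imwrite('pics/d38.png',cv2.resize(im,None,fx=18,fy=18,interpolation=cv2.INTER_NEAREST))
q=lambda P:((proj(t,P)-[190,170]+.5)*18).round(0).tolist()
c=w(20,125)
print('disc c',q([*c,.012])[0],'rim +x,+y,-x,-y',[q([*w(20+23*np.cos(g),125+23*np.sin(g)),.012])[0] for g in np.arange(0,6.2,np.pi/2)])
print('base rim',[q([*w(20+16*np.cos(g),125+16*np.sin(g)),.012])[0] for g in np.arange(0,6.2,np.pi/2)],'tip',q([*c,.113]),'collar top',q([*c,.08]))
E
```

```text
disc c [269.0, 310.0] rim +x,+y,-x,-y [[255.0, 159.0], [111.0, 329.0], [282.0, 463.0], [426.0, 292.0]]
base rim [[259.0, 205.0], [159.0, 323.0], [278.0, 417.0], [378.0, 298.0]] tip [[123.0, 123.0]] collar top [[174.0, 188.0]]
```

View pics/d38.png

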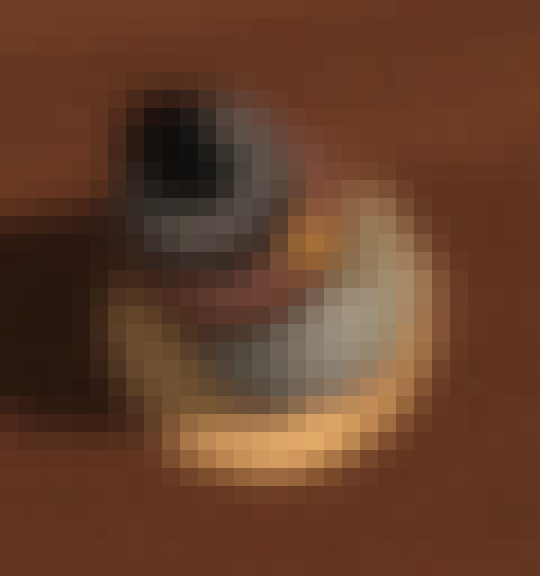

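```bash
python3 - <<'E'
from v import *
s=grab('side');p=env.get_state()['eef_pos'];print(p)
q=lambda P:((proj(s,P)-[160,110]+.5)*9).round(0).tolist()
print('axis at TCP: top',q([p[0],p[1],.079]),'base c',q([p[0],p[1],0]),'rim',[q([p[0]+.015*np.cos(g),p[1]+.015*np.sin(g),0])[0] for g in np.arange(0,6.2,np.pi/2)])
print('tips mid at z.138 ',q([p[0],p[1],p[2]+.005]))
E
```

```text
[0.4451892  0.34666987 0.138299  ]
axis at TCP: top [[486.0, 398.0]] base c [[507.0, 576.0]] rim [[547.0, 568.0], [499.0, 554.0], [468.0, 584.0], [516.0, 599.0]]
tips mid at z.138  [[468.0, 243.0]]
```

Request:
arm_command:
  deltas: [-0.12,0.02,0.6,0,0,0,1,-0.05,0,0.7,0,0,0,1,0,0,0.7,0,0,0,1,0,0,0.6,0,0,0,1,0,0,0.3,0,0,0,1,0,0,0,0,0,0,1,0,0,0,0,0,0,1]

```text
time: 38.65
eef_pos: [0.4526, 0.3539, 0.0546]
tool_rot: [-2.305, 2.115, -0.004]
ft_force: [0.2, 0.9, -0.2]
gripper_width: 0.0853
```

```bash
python3 - <<'E'
from v import *
plan([(.444,.350,.026,-84.8,1,1)],vmax=.8)
s=near('s39','side',170,120,65,66,10)
E
```

```text
t 38.65 p [0.4526 0.3539 0.0546] phi -85.08 tilt 0.77 w 0.0853 f [ 0.2  0.9 -0.2] q6 -1.11
0 [0.06,0.15,0.47,-0.67,0.39,-0.14,1, 0.05,0.15,0.48,0,0,-0.14,1]
```

View pics/s39.png

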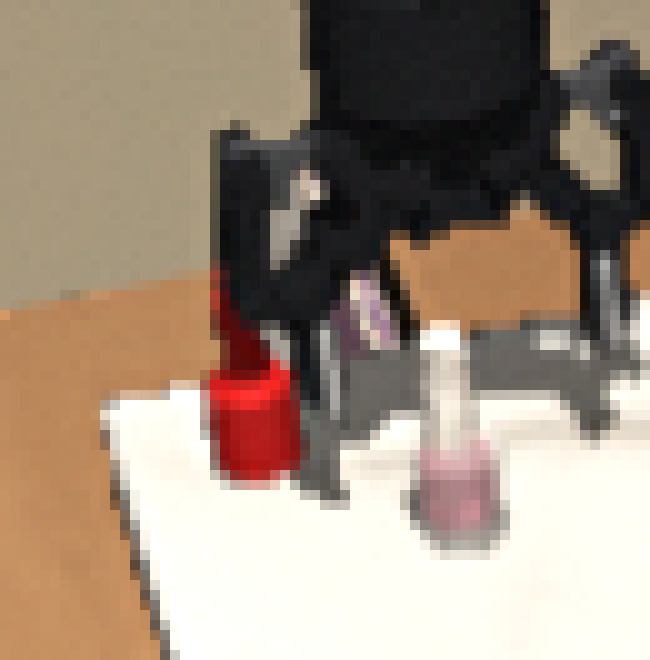

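Request:
arm_command:
  deltas: [0.12,0.25,0.4,-0.6,0.4,0,1,0,0.02,0.4,0,0,0,1,0,0,0.1,0,0,0,1,0,0,0,0,0,0,1,0,0,0,0,0,0,1]

```text
time: 39.2
eef_pos: [0.4457, 0.3502, 0.0274]
tool_rot: [-2.312, 2.122, -0.003]
ft_force: [-0.0, 0.7, -0.2]
gripper_width: 0.0858
```

```bash
python3 - <<'E'
from v import *
plan([(.444,.348,.026,-84.8,1,1)],vmax=.8)
s=near('s40','side',170,120,65,66,10)
E
```

```text
t 39.2 p [0.4457 0.3502 0.0274] phi -85.08 tilt 0.22 w 0.0858 f [-0.   0.7 -0.2] q6 -1.1
0 [0.07,0.06,0.05,-0.22,0.05,-0.28,1]
```

View pics/s40.png

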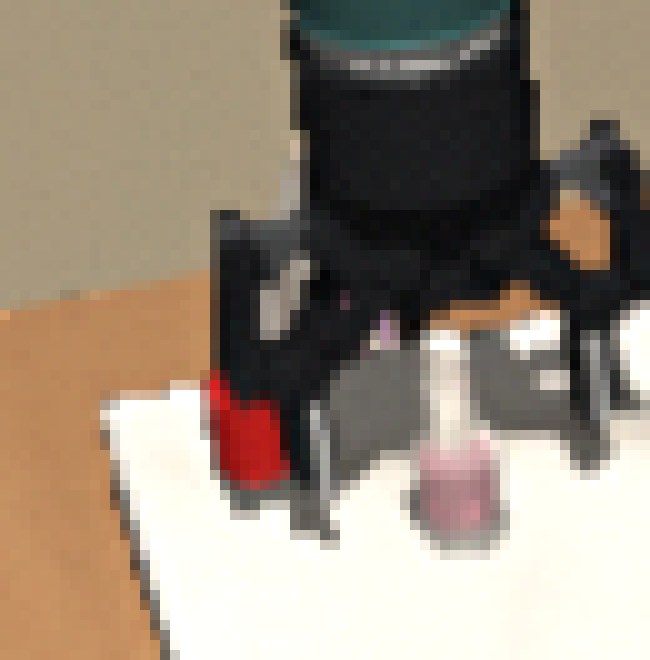

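Request:
arm_command:
  deltas: [0.03,0.05,0,-0.2,0,-0.2,0.3,0,0,0,0,0,0,-0.2,0,0,0,0,0,0,-1,0,0,0,0,0,0,-1,0,0,0,0,0,0,-1,0,0,0,0,0,0,-1,0,0,0,0,0,0,-1]
  grip_force: 35

```text
time: 39.95
eef_pos: [0.4452, 0.3498, 0.0287]
tool_rot: [-2.317, 2.118, -0.0]
ft_force: [-0.7, 0.4, -0.6]
gripper_width: 0.0285
```

```bash
python3 - <<'E'
from v import *
plan([(.444,.348,.14,-84.8,-1,5)],vmax=.8)
s=near('s41','side',170,120,65,66,10)
E
```

```text
t 39.95 p [0.4452 0.3498 0.0287] phi -84.86 tilt 0.17 w 0.0285 f [-0.7  0.4 -0.6] q6 -1.11
0 [0.01,0.01,-0.74,-0.13,0.12,0,-1, 0.01,0.01,-0.74,0,0,0,-1, 0.01,0.01,-0.74,0,0,0,-1, 0.01,0.01,-0.74,0,0,0,-1, 0.01,0.01,-0.74,0,0,0,-1]
```

View pics/s41.png

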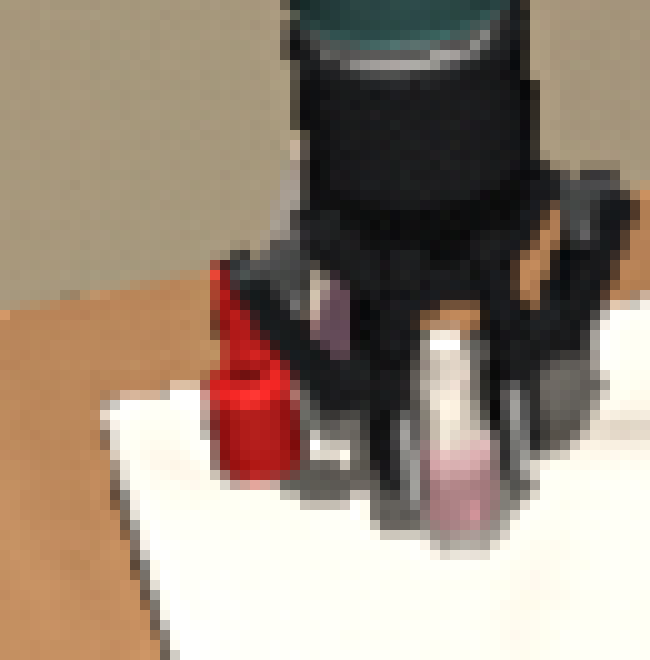

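Request:
arm_command:
  deltas: [0,0,-0.4,0,0,0,-1,0,0,-0.8,0,0,0,-1,0,0,-0.9,0,0,0,-1,0,0,-0.9,0,0,0,-1,0,0,-0.9,0,0,0,-1,0,0,-0.6,0,0,0,-1,0,0,0,0,0,0,-1]

```text
time: 40.7
eef_pos: [0.4439, 0.3489, 0.1719]
tool_rot: [-2.318, 2.119, 0.001]
ft_force: [0.9, -0.2, 0.2]
gripper_width: 0.0285
```

```bash
python3 - <<'E'
from v import *
plan([(.656,-.024,.175,-84.8,-1,5)],vmax=.8)
s=near('s42','side',170,80,65,66,10)
E
```

```text
t 40.7 p [0.4439 0.3489 0.1719] phi -84.86 tilt 0.09 w 0.0285 f [ 0.9 -0.2  0.2] q6 -1.11
0 [0.77,-0.35,-0.01,0,0.08,0,-1, 0.77,-0.35,-0.01,0,0,0,-1, 0.77,-0.35,-0.01,0,0,0,-1, 0.77,-0.35,-0.01,0,0,0,-1, 0.77,-0.35,-0.01,0,0,0,-1, 0.77,-0.35,-0.01,0,0,0,-1, 0.77,-0.35,-0.01,0,0,0,-1, 0.77,-0.35,-0.01,0,0,0,-1]
1 [0.77,-0.35,-0.01,0,0,0,-1, 0.77,-0.35,-0.01,0,0,0,-1, 0.77,-0.35,-0.01,0,0,0,-1, 0.77,-0.35,-0.01,0,0,0,-1, 0.77,-0.35,-0.01,0,0,0,-1, 0.77,-0.35,-0.01,0,0,0,-1, 0.77,-0.35,-0.01,0,0,0,-1, 0.77,-0.35,-0.01,0,0,0,-1]
2 [0.77,-0.35,-0.01,0,0,0,-1]
```

View pics/s42.png

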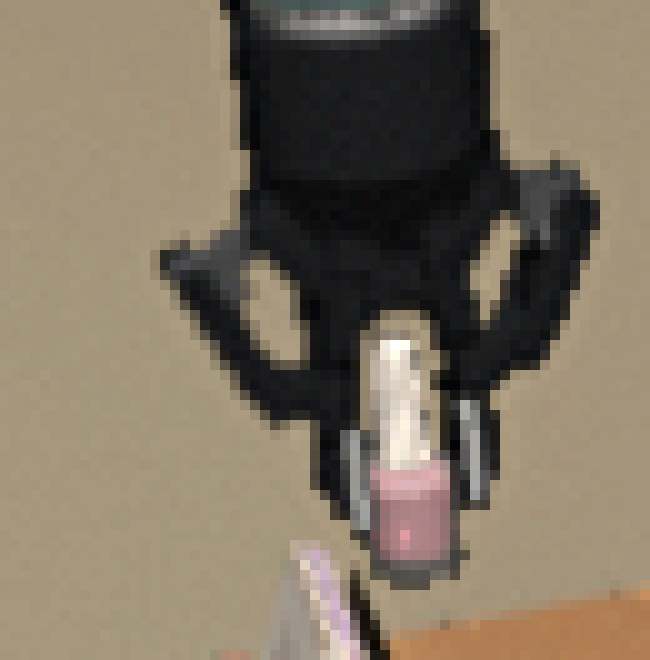

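Request:
arm_command:
  deltas: [0.5,-0.1,-0.2,0,0,0,-1,0.77,-0.3,-0.2,0,0,0,-1,0.8,-0.35,0,0,0,0,-1,0.8,-0.35,0,0,0,0,-1,0.8,-0.35,0,0,0,0,-1,0.8,-0.35,0,0,0,0,-1,0.8,-0.35,0,0,0,0,-1,0.8,-0.35,0,0,0,0,-1]

```text
time: 41.55
eef_pos: [0.5297, 0.1623, 0.1739]
tool_rot: [2.311, -2.102, -0.013]
ft_force: [-0.0, -0.4, -0.9]
gripper_width: 0.0287
```

```bash
python3 - <<'E'
from v import *
plan([(.656,-.024,.16,-84.8,-1,5)],vmax=.8)
E
```

```text
t 41.55 p [0.5297 0.1623 0.1739] phi -84.58 tilt 1.12 w 0.0287 f [-0.  -0.4 -0.9] q6 -1.48
0 [0.73,-0.4,0.05,1.06,-0.34,0,-1, 0.73,-0.4,0.05,0,0,0,-1, 0.73,-0.4,0.05,0,0,0,-1, 0.73,-0.4,0.05,0,0,0,-1, 0.73,-0.4,0.05,0,0,0,-1, 0.73,-0.4,0.05,0,0,0,-1, 0.73,-0.4,0.05,0,0,0,-1, 0.73,-0.4,0.05,0,0,0,-1]
1 [0.73,-0.4,0.05,0,0,0,-1]
```

Request:
arm_command:
  deltas: [0.73,-0.4,0,1,-0.3,0,-1,0.73,-0.4,0,0,0,0,-1,0.73,-0.4,0,0,0,0,-1,0.73,-0.4,0,0,0,0,-1,0.73,-0.4,0,0,0,0,-1,0.73,-0.4,0,0,0,0,-1,0.73,-0.4,0,0,0,0,-1,0.6,-0.4,0,0,0,0,-1]

```text
time: 42.35
eef_pos: [0.6341, -0.0153, 0.1609]
tool_rot: [2.303, -2.107, -0.025]
ft_force: [-0.4, 0.8, -0.5]
gripper_width: 0.0283
```

Request:
arm_command:
  deltas: [0.2,-0.2,0,0,0,0,-1,0,0,0,0,0,0,-1,0,0,0,0,0,0,-1]

```text
time: 42.65
eef_pos: [0.639, -0.0243, 0.1571]
tool_rot: [2.296, -2.11, -0.033]
ft_force: [0.1, -0.4, -0.4]
gripper_width: 0.0283
```

```bash
python3 - <<'E'
from v import *
plan([(.656,-.024,.10,-84.8,-1,4)],vmax=.8)
E
```

```text
t 42.65 p [ 0.639  -0.0243  0.1571] phi -85.17 tilt 1.82 w 0.0283 f [ 0.1 -0.4 -0.4] q6 -1.79
0 [0.01,-0.16,0.47,1.82,0,-0.09,-1, 0.01,-0.14,0.48,0,0,-0.09,-1, 0.01,-0.14,0.48,0,0,-0.09,-1, 0.01,-0.14,0.48,0,0,-0.09,-1]
```

Request:
arm_command:
  deltas: [0,-0.3,0.1,1.8,0,0,-1,0,-0.2,0.2,0,0,0,-1,0,-0.05,0.5,0,0,0,-1,0,0,0.6,0,0,0,-1,0,0,0.3,0,0,0,-1,0,0,0,0,0,0,-1,0,0,0,0,0,0,-1]

```text
time: 43.35
eef_pos: [0.651, -0.018, 0.1004]
tool_rot: [2.316, -2.116, -0.01]
ft_force: [1.1, -0.1, -1.2]
gripper_width: 0.0287
```

```bash
python3 - <<'E'
from v import *
plan([(.656,-.024,.065,-84.8,-1,2)],vmax=.8)
s=near('s43','side',270,170,75,75,9)
E
```

```text
t 43.35 p [ 0.651  -0.018   0.1004] phi -84.85 tilt 0.46 w 0.0287 f [ 1.1 -0.1 -1.2] q6 -1.79
0 [0.11,-0.08,0.59,0.45,0.11,0,-1, 0.11,-0.07,0.59,0,0,0,-1]
```

View pics/s43.png

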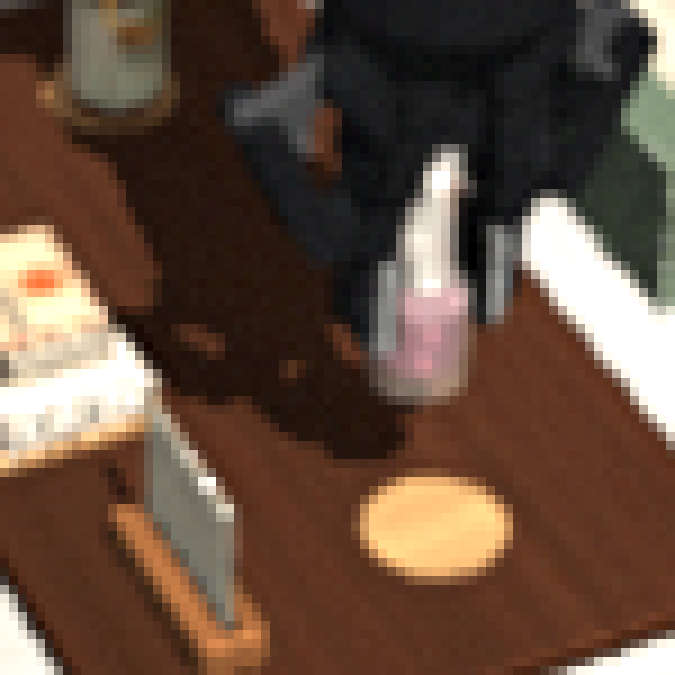

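Request:
arm_command:
  deltas: [0.15,-0.1,0.5,0.4,0,0,-1,0.1,-0.07,0.5,0,0,0,-1,0,0,0.3,0,0,0,-1,0,0,0.2,0,0,0,-1,0,0,0,0,0,0,-1,0,0,0,0,0,0,-1]

```text
time: 44.0
eef_pos: [0.6592, -0.0253, 0.0562]
tool_rot: [-2.317, 2.117, -0.003]
ft_force: [0.2, -0.4, -0.6]
gripper_width: 0.0282
```

```bash
python3 - <<'E'
from v import *
plan([(.656,-.024,.045,-84.8,-1,1)],vmax=.8)
s=near('s44','side',290,195,55,55,12)
E
```

```text
t 44.0 p [ 0.6592 -0.0253  0.0562] phi -84.84 tilt 0.23 w 0.0282 f [ 0.2 -0.4 -0.6] q6 -1.8
0 [-0.05,0.1,0.37,-0.22,0.06,0,-1]
```

View pics/s44.png

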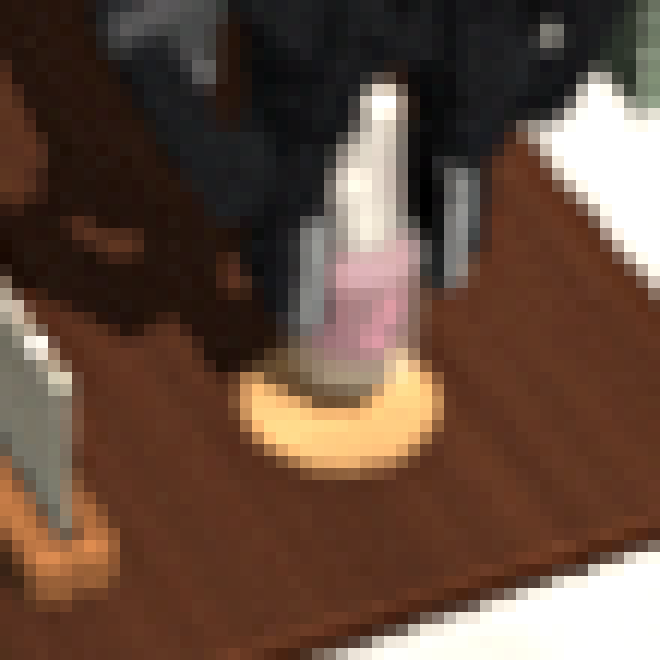

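Request:
arm_command:
  deltas: [0,0.12,0.2,-0.2,0,0,-1,0,0,0.18,0,0,0,-1,0,0,0,0,0,0,-1,0,0,0,0,0,0,-1]

```text
time: 44.45
eef_pos: [0.656, -0.0255, 0.0452]
tool_rot: [-2.318, 2.118, -0.001]
ft_force: [0.7, -0.0, -1.2]
gripper_width: 0.0285
```

```bash
python3 - <<'E'
from v import *
plan([(.656,-.024,.041,-84.8,-1,1)],vmax=.8)
s=near('s45','side',290,195,55,55,12)
E
```

```text
t 44.45 p [ 0.656  -0.0255  0.0452] phi -84.83 tilt 0.12 w 0.0285 f [ 0.7 -0.  -1.2] q6 -1.8
0 [-0.05,0,0.14,-0.11,0,0,-1]
```

View pics/s45.png

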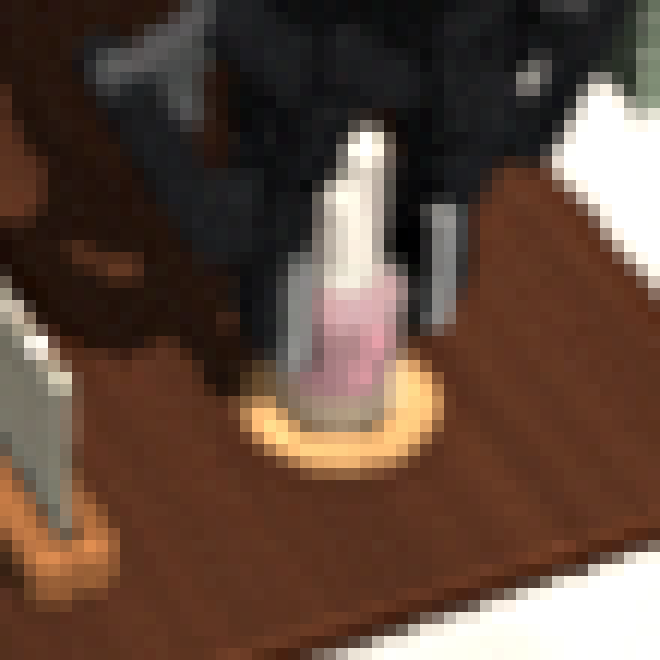

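Request:
arm_command:
  deltas: [0,0,0.12,-0.1,0,0,-1,0,0,0.04,0,0,0,-1,0,0,0,0,0,0,-1]

```text
time: 44.8
eef_pos: [0.6562, -0.0255, 0.0406]
tool_rot: [-2.319, 2.118, 0.0]
ft_force: [-0.7, 0.4, 0.4]
gripper_width: 0.0288
```

```bash
python3 - <<'E'
from v import *
plan([(.656,-.024,.041,-84.8,-1,1)],vmax=.8)
s=near('s46','side',290,195,55,55,12)
E
```

```text
t 44.8 p [ 0.6562 -0.0255  0.0406] phi -84.82 tilt 0.04 w 0.0288 f [-0.7  0.4  0.4] q6 -1.8
0 [-0.05,0,-0.01,0,0,0,-1]
```

View pics/s46.png

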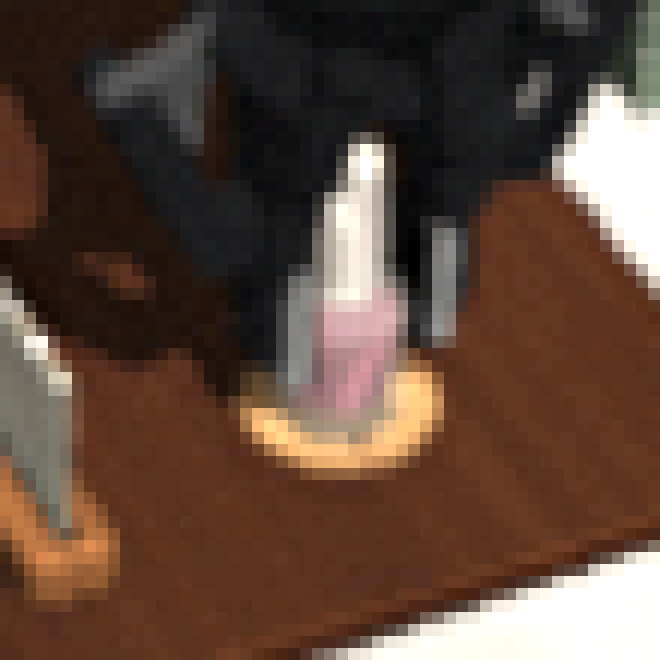

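Request:
arm_command:
  deltas: [0.03,0,0.02,0,0,0,-1,0,0,0.03,0,0,0,-1,0,0,0,0,0,0,-1,0,0,0,0,0,0,-0.1,0,0,0,0,0,0,0.3,0,0,0,0,0,0,0.3]

```text
time: 45.45
eef_pos: [0.6572, -0.026, 0.0408]
tool_rot: [-2.318, 2.116, -0.001]
ft_force: [-0.4, -0.6, -0.3]
gripper_width: 0.0553
```

Request:
arm_command:
  deltas: [0,0,-0.5,0,0,0,0.3,0,0,-0.8,0,0,0,0.3,0,0,-0.9,0,0,0,0.4,0,0,-0.9,0,0,0,0.6,0,0.5,-0.6,0,0,0,1,0,0.9,0,0,0,0,1,0,0.9,0,0,0,0,1,0,0.9,0,0,0,0,1]

```text
time: 46.25
eef_pos: [0.5648, -0.0359, 0.1639]
tool_rot: [-2.314, 2.112, -0.016]
ft_force: [0.8, -0.1, 0.8]
gripper_width: 0.0855
```

```bash
python3 - <<'E'
from v import *
plan([(.45,-.03,.18,-84.8,1,1)],vmax=.8)
s=near('s47','side',240,140,100,95,7);np.save('s47.npy',s,allow_pickle=True)
E
```

```text
t 46.25 p [ 0.5648 -0.0359  0.1639] phi -84.75 tilt 0.76 w 0.0855 f [ 0.8 -0.1  0.8] q6 -1.84
0 [-0.11,0.76,-0.12,-0.75,-0.09,0,1, -0.11,0.76,-0.11,0,0,0,1, -0.11,0.76,-0.11,0,0,0,1, -0.11,0.76,-0.11,0,0,0,1, -0.11,0.76,-0.11,0,0,0,1]
```

View pics/s47.png

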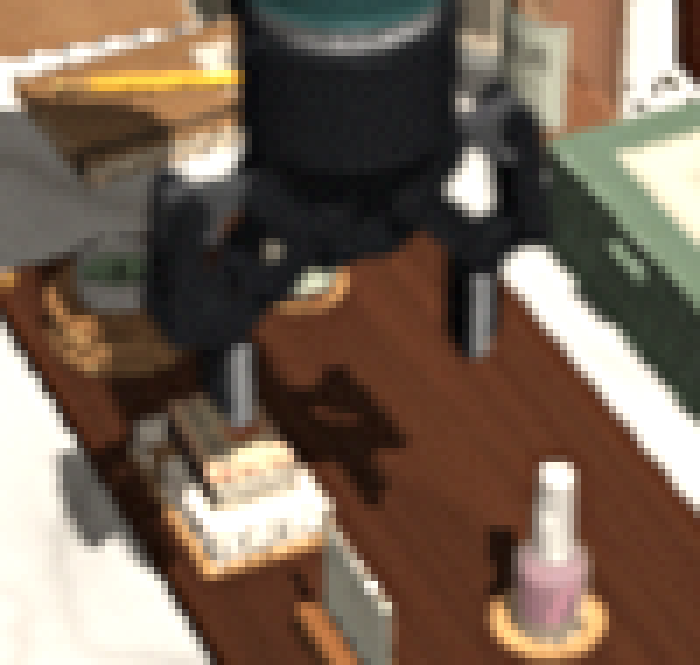

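Pink is standing on its mark. Now retreat to look with both cameras unobstructed.

Request:
arm_command:
  deltas: [0,0.7,-0.1,-0.7,0,0,1,0.3,0.76,0,0,0,0,1,0.6,0.7,0,0,0,0,1,0.9,0.5,0,0,0,0,1,0.9,0.3,0,0,0,0,1,0.9,0,0,0,0,0,1,0.7,0,0,0,0,0,1,0,0,0,0,0,0,1]

```text
time: 47.1
eef_pos: [0.4801, -0.1766, 0.1762]
tool_rot: [2.322, -2.115, 0.01]
ft_force: [-1.0, -0.1, 0.0]
gripper_width: 0.0851
```

```bash
python3 - <<'E'
from v import *
plan([(.45,-.03,.18,-84.8,1,1)],vmax=.8)
s=near('s48','side',240,140,100,95,7);np.save('s48.npy',s,allow_pickle=True)
t=near('t48','top',170,140,150,100,5,1);np.save('t48.npy',t,allow_pickle=True)
E
```

```text
t 47.1 p [ 0.4801 -0.1766  0.1762] phi -84.66 tilt 0.38 w 0.0851 f [-1.  -0.1  0. ] q6 -2.14
0 [-0.71,0.08,-0.02,-0.22,-0.32,0,1, -0.71,0.08,-0.02,0,0,0,1, -0.71,0.08,-0.02,0,0,0,1, -0.71,0.08,-0.02,0,0,0,1, -0.71,0.08,-0.02,0,0,0,1, -0.71,0.08,-0.02,0,0,0,1, -0.71,0.08,-0.02,0,0,0,1]
```

View pics/s48.png

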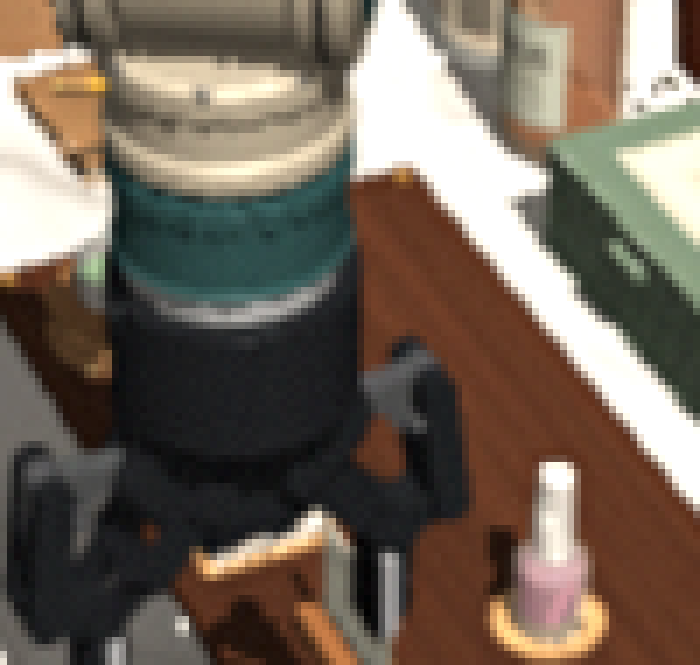

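View pics/t48.png

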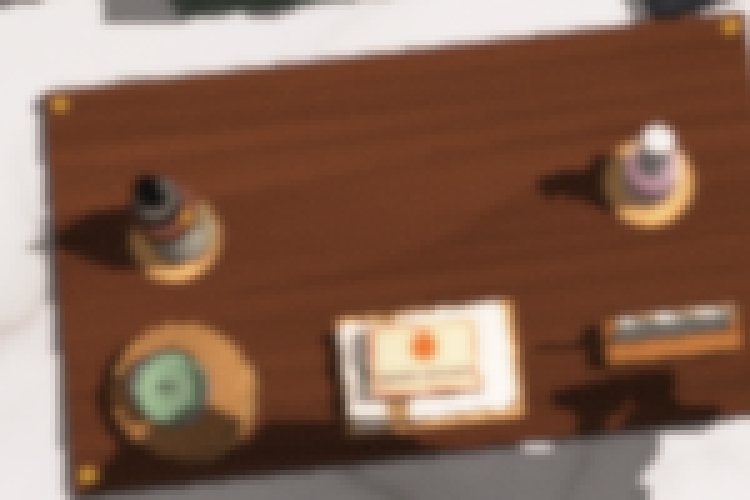

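```bash
python3 - <<'E'
from v import *
from bd import *
t=np.load('t48.npy',allow_pickle=True).item()
f=lambda u,z:tob(onz(t,a([u])/5-.5+a([170,140]),z)).round(1)[0]
print('pink cap top',f((657,139),.091),'shoulder',f((654,172),.05),'dropper',f((150,189),.113),'candle',f((168,386),.046),'coaster',f((184,390),.031))
im=np.hstack([cv2.resize(t['color'][y:y+32,x:x+24,::-1],None,fx=15,fy=15,interpolation=cv2.INTER_NEAREST) for x,y in((288,158),(193,172))])
cv2.imwrite('pics/d48.png',im)
q=lambda P:((proj(t,P)-[288,158]+.5)*15).round(0).tolist()
print('disc2 rim',[q([*w(20+23*np.cos(g),-125+23*np.sin(g)),.012])[0] for g in np.arange(0,6.2,np.pi/2)])
print('base rim',[q([*w(20+15*np.cos(g),-125+15*np.sin(g)),.012])[0] for g in np.arange(0,6.2,np.pi/2)],'cap top',q([*w(20,-125),.091]))
E
```

```text
pink cap top [  18.9 -125.8] shoulder [  14.  -125.7] dropper [ 16.7 117.8] candle [-65.7 129. ] coaster [-65.8 123.8]
disc2 rim [[156.0, 148.0], [43.0, 289.0], [190.0, 400.0], [303.0, 259.0]]
base rim [[162.0, 192.0], [88.0, 283.0], [184.0, 356.0], [258.0, 264.0]] cap top [[196.0, 141.0]]
```

View pics/d48.png

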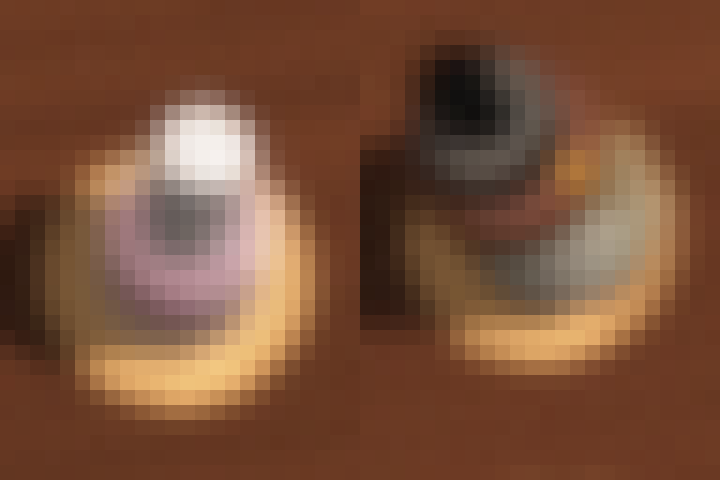

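```bash
python3 - <<'E'
from v import *
plan([(.46,0,.176,-84.8,.4,1),(.549,.218,.13,-84.8,.4,5)],vmax=.8)
E
```

```text
t 47.2 p [ 0.4795 -0.1744  0.1758] phi -84.54 tilt 0.26 w 0.0854 f [0.1 1.8 0.4] q6 -2.14
0 [-0.73,0.01,0,-0.16,-0.21,0,0.4, -0.73,0.01,0,0,0,0,0.4, -0.73,0.01,0,0,0,0,0.4, -0.73,0.01,0,0,0,0,0.4, -0.73,0.01,0,0,0,0,0.4, -0.73,0.01,0,0,0,0,0.4, -0.73,0.01,0,0,0,0,0.4, -0.73,0.01,0,0,0,0,0.4]
1 [-0.77,-0.4,0.17,0,0,0,0.4, -0.77,-0.4,0.17,0,0,0,0.4, -0.77,-0.4,0.17,0,0,0,0.4, -0.77,-0.4,0.17,0,0,0,0.4, -0.77,-0.4,0.17,0,0,0,0.4, -0.77,-0.4,0.17,0,0,0,0.4, -0.77,-0.4,0.17,0,0,0,0.4, -0.77,-0.4,0.17,0,0,0,0.4]
2 [-0.77,-0.4,0.17,0,0,0,0.4]
```

Request:
arm_command:
  deltas: [-0.73,0,0,0,0,0,0.4,-0.8,0,0,0,0,0,0.4,-0.8,0,0,0,0,0,0.4,-0.8,0,0,0,0,0,0.4,-0.8,0,0,0,0,0,0.4,-0.8,0,0,0,0,0,0.4,-0.8,0,0,0,0,0,0.4,-0.8,0,0,0,0,0,0.4]

```text
time: 48.0
eef_pos: [0.4581, 0.0278, 0.1773]
tool_rot: [-2.328, 2.106, -0.004]
ft_force: [1.4, 1.3, -0.1]
gripper_width: 0.06
```

```bash
python3 - <<'E'
from v import *
plan([(.549,.218,.14,-84.8,.4,5)],vmax=.8)
E
```

```text
t 48.0 p [0.4581 0.0278 0.1773] phi -84.27 tilt 0.18 w 0.06 f [ 1.4  1.3 -0.1] q6 -1.75
0 [-0.75,-0.46,0.16,-0.18,0,0.07,0.4, -0.75,-0.46,0.16,0,0,0.07,0.4, -0.75,-0.45,0.16,0,0,0.07,0.4, -0.75,-0.45,0.16,0,0,0.07,0.4, -0.75,-0.45,0.16,0,0,0.07,0.4, -0.75,-0.45,0.16,0,0,0.07,0.4, -0.75,-0.45,0.16,0,0,0.07,0.4, -0.75,-0.45,0.16,0,0,0.07,0.4]
```

Request:
arm_command:
  deltas: [-0.75,-0.4,0,-0.2,0,0,0.4,-0.75,-0.45,0,0,0,0,0.4,-0.75,-0.45,0,0,0,0,0.4,-0.75,-0.45,0,0,0,0,0.4,-0.75,-0.45,0,0,0,0,0.4,-0.75,-0.45,0,0,0,0,0.4,-0.75,-0.45,0,0,0,0,0.4,-0.5,-0.3,0,0,0,0,0.4]

```text
time: 48.8
eef_pos: [0.5336, 0.2288, 0.1788]
tool_rot: [2.344, -2.088, -0.009]
ft_force: [-0.1, -1.0, 0.6]
gripper_width: 0.0597
```

Request:
arm_command:
  deltas: [-0.1,-0.1,0.2,0,0,0,0.4,0,0,0.2,0,0,0,0.4,0,0,0,0,0,0,0.4,0,0,0,0,0,0,0.4]

```text
time: 49.2
eef_pos: [0.5341, 0.2338, 0.1652]
tool_rot: [2.346, -2.082, -0.01]
ft_force: [-0.8, 0.3, -0.1]
gripper_width: 0.0595
```

```bash
python3 - <<'E'
from v import *
plan([(.5494,.2185,.09,-84.8,.4,3)],vmax=.8)
E
```

```text
t 49.2 p [0.5341 0.2338 0.1652] phi -83.15 tilt 0.47 w 0.0595 f [-0.8  0.3 -0.1] q6 -1.39
0 [0.14,-0.12,0.63,0.46,0.09,0.41,0.4, 0.14,-0.11,0.63,0,0,0.41,0.4, 0.14,-0.11,0.63,0,0,0.41,0.4, 0.14,-0.11,0.63,0,0,0.41,0.4]
```

Request:
arm_command:
  deltas: [0.25,-0.25,0.4,0.4,0,0.8,0.4,0.2,-0.15,0.6,0,0,0.8,0.4,0.1,-0.1,0.6,0,0,0,0.4,0,0,0.4,0,0,0,0.4,0,0,0,0,0,0,0.4,0,0,0,0,0,0,0.4]

```text
time: 49.8
eef_pos: [0.5519, 0.2127, 0.1013]
tool_rot: [2.31, -2.129, 0.0]
ft_force: [0.4, 0.5, -0.2]
gripper_width: 0.06
```

```bash
python3 - <<'E'
from v import *
plan([(.5494,.2185,.047,-84.8,.4,2)],vmax=.8)
s=near('s49','side',225,110,80,80,9)
E
```

```text
t 49.8 p [0.5519 0.2127 0.1013] phi -85.31 tilt 0.01 w 0.06 f [ 0.4  0.5 -0.2] q6 -1.39
0 [-0.07,0.02,0.6,0,0,-0.17,0.4, -0.07,0.02,0.6,0,0,-0.17,0.4, -0.07,0.02,0.6,0,0,-0.17,0.4]
```

View pics/s49.png

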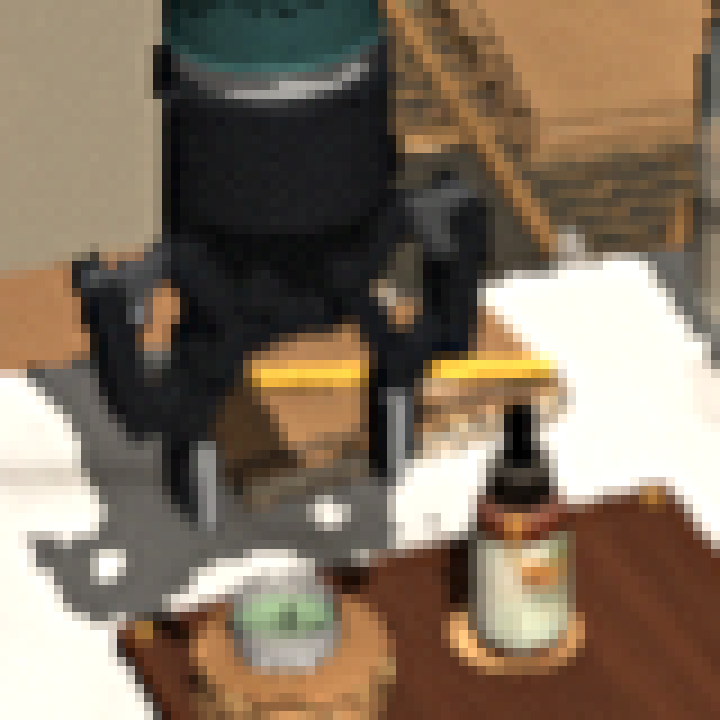

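Request:
arm_command:
  deltas: [-0.12,0.04,0.4,0,0,-0.3,0.4,-0.05,0.02,0.6,0,0,-0.2,0.4,0,0,0.5,0,0,0,0.4,0,0,0.2,0,0,0,0.4,0,0,0,0,0,0,0.4,0,0,0,0,0,0,0.4]

```text
time: 50.45
eef_pos: [0.5518, 0.2204, 0.0508]
tool_rot: [-2.318, 2.111, -0.006]
ft_force: [-0.8, 0.3, 1.0]
gripper_width: 0.0597
```

```bash
python3 - <<'E'
from v import *
plan([(.5494,.2185,.047,-84.8,.4,1)],vmax=.8)
s=near('s50','side',225,130,80,80,9)
E
```

```text
t 50.45 p [0.5518 0.2204 0.0508] phi -84.64 tilt 0.42 w 0.0597 f [-0.8  0.3  1. ] q6 -1.39
0 [0.05,0.09,0.13,-0.41,0.09,0.16,0.4]
```

View pics/s50.png

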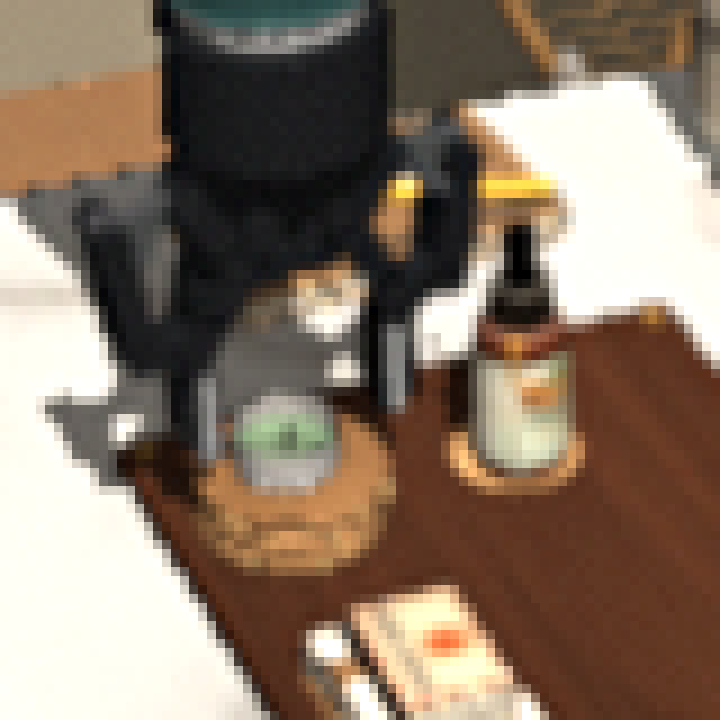

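Request:
arm_command:
  deltas: [0,0,0.1,-0.4,0,0,0.4,0,0,0,0,0,0,0,0,0,0,0,0,0,-0.3,0,0,0,0,0,0,-1,0,0,0,0,0,0,-1,0,0,0,0,0,0,-1]
  grip_force: 20

```text
time: 51.1
eef_pos: [0.554, 0.221, 0.0504]
tool_rot: [-2.319, 2.112, -0.002]
ft_force: [-0.2, -0.4, 0.1]
gripper_width: 0.0356
```

```bash
python3 - <<'E'
from v import *
plan([(.551,.2165,.047,-84.8,-1,1)],vmax=.8)
s=near('s51','side',225,130,80,80,9)
E
```

```text
t 51.1 p [0.554  0.221  0.0504] phi -84.65 tilt 0.29 w 0.0356 f [-0.2 -0.4  0.1] q6 -1.39
0 [0.14,0.11,0.11,-0.25,0.15,0.15,-1]
```

View pics/s51.png

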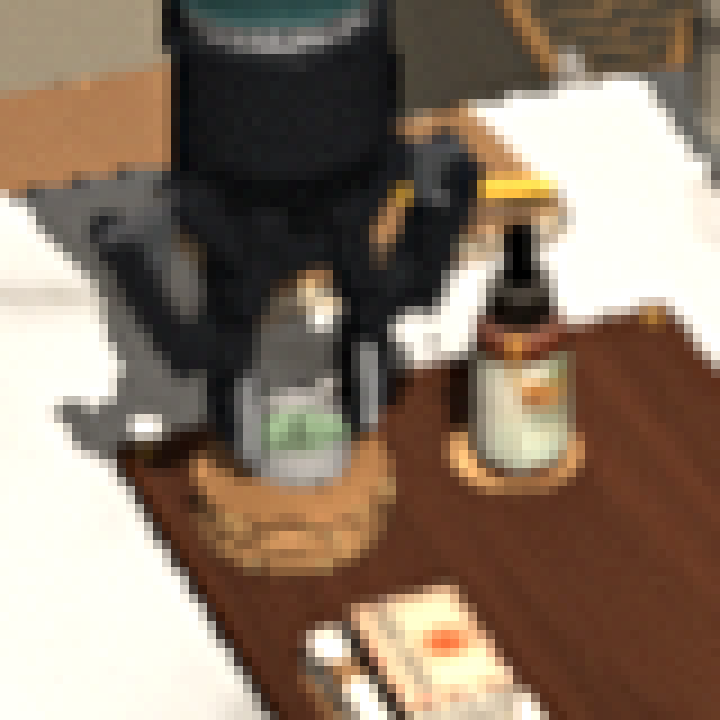

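Request:
arm_command:
  deltas: [0.14,0.07,0,-0.2,0,0,-1,0,0,0,0,0,0,-1,0,0,0,0,0,0,-1]

```text
time: 51.45
eef_pos: [0.5519, 0.216, 0.0502]
tool_rot: [-2.321, 2.114, 0.003]
ft_force: [-0.1, -0.1, 0.8]
gripper_width: 0.0358
```

```bash
python3 - <<'E'
from v import *
plan([(.551,.2165,.047,-84.8,-1,1)],vmax=.8)
s=near('s52','side',225,130,80,80,9)
E
```

```text
t 51.45 p [0.5519 0.216  0.0502] phi -84.65 tilt 0.14 w 0.0358 f [-0.1 -0.1  0.8] q6 -1.4
0 [-0.02,0.03,0.11,0,0.14,0.15,-1]
```

View pics/s52.png

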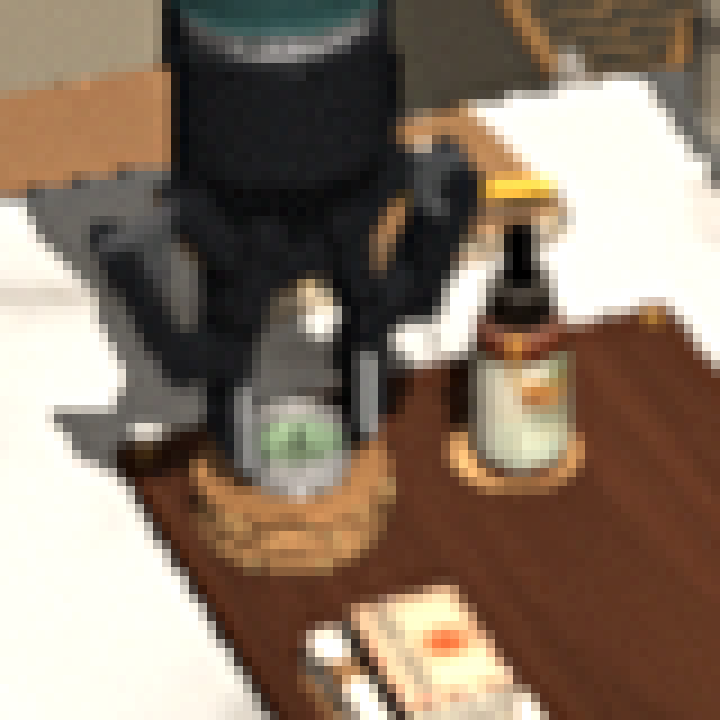

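Request:
arm_command:
  deltas: [0,0,0,0,0,0,0,0,0,0,0,0,0,0.3,0,0,0,0,0,0,0.3,0,0,-0.5,0,0,0,0.4,0,0,-0.9,0,0,0,0.4,0,0,-0.9,0,0,0,0.4,0,0,-0.9,0,0,0,0.4,0,0,-0.9,0,0,0,0.4]

```text
time: 52.3
eef_pos: [0.5484, 0.215, 0.1763]
tool_rot: [2.319, -2.111, -0.01]
ft_force: [0.9, 0.1, 0.1]
gripper_width: 0.06
```

Request:
arm_command:
  deltas: [0,-0.2,-0.6,0,0,0,0.4,0,-0.6,0,0,0,0,0.4,0,-0.7,0,0,0,0,0.4,0,-0.7,0,0,0,0,0.4,0,-0.4,0,0,0,0,0.4,0,0,0,0,0,0,0.4,0,0,0,0,0,0,0.4]

```text
time: 53.0
eef_pos: [0.633, 0.2242, 0.2123]
tool_rot: [-2.316, 2.106, -0.007]
ft_force: [-0.0, -0.3, -0.4]
gripper_width: 0.0596
```

```bash
python3 - <<'E'
from v import *
plan([(.634,.219,.18,-84.8,.4,2)],vmax=.8)
s=near('s53','side',225,80,90,100,7)
E
```

```text
t 53.0 p [0.633  0.2242 0.2123] phi -84.58 tilt 0.7 w 0.0596 f [-0.  -0.3 -0.4] q6 -1.42
0 [0.09,0,0.54,-0.66,0.24,0.11,0.4, 0.09,-0.01,0.54,0,0,0.11,0.4]
```

View pics/s53.png

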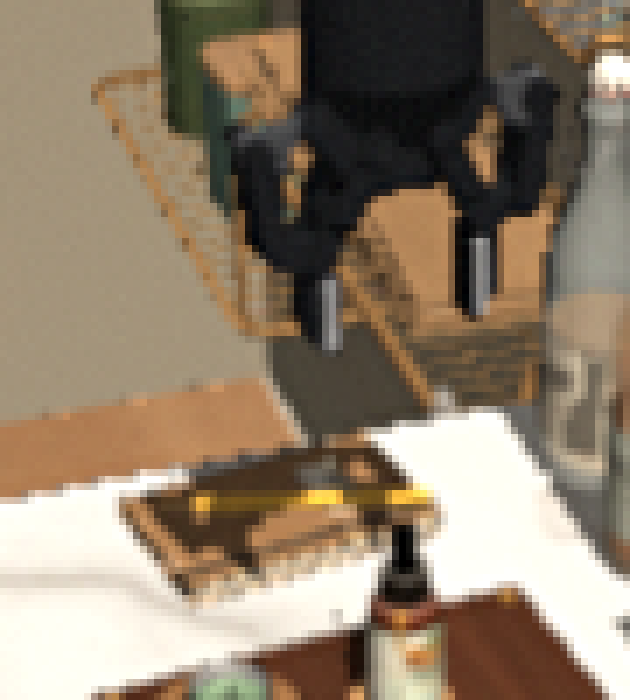

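Request:
arm_command:
  deltas: [0.1,0,0.6,-0.6,0.2,0,0.4,0.05,0,0.6,0,0,0,0.4,0,0,0.6,0,0,0,0.4,0,0,0.4,0,0,0,0.4,0,0,0,0,0,0,0.4,0,0,0,0,0,0,0.4]

```text
time: 53.65
eef_pos: [0.6283, 0.2186, 0.1402]
tool_rot: [2.321, -2.109, -0.005]
ft_force: [0.9, -0.3, -0.5]
gripper_width: 0.0598
```

```bash
python3 - <<'E'
from v import *
plan([(.634,.219,.062,-84.8,.4,2)],vmax=.8)
s=near('s54','side',235,100,80,90,8)
E
```

```text
t 53.65 p [0.6283 0.2186 0.1402] phi -84.52 tilt 0.34 w 0.0598 f [ 0.9 -0.3 -0.5] q6 -1.43
0 [0,-0.05,0.65,0.34,0,0.07,0.4, 0,-0.05,0.65,0,0,0.07,0.4, 0,-0.05,0.65,0,0,0.07,0.4, 0,-0.05,0.65,0,0,0.07,0.4]
```

View pics/s54.png

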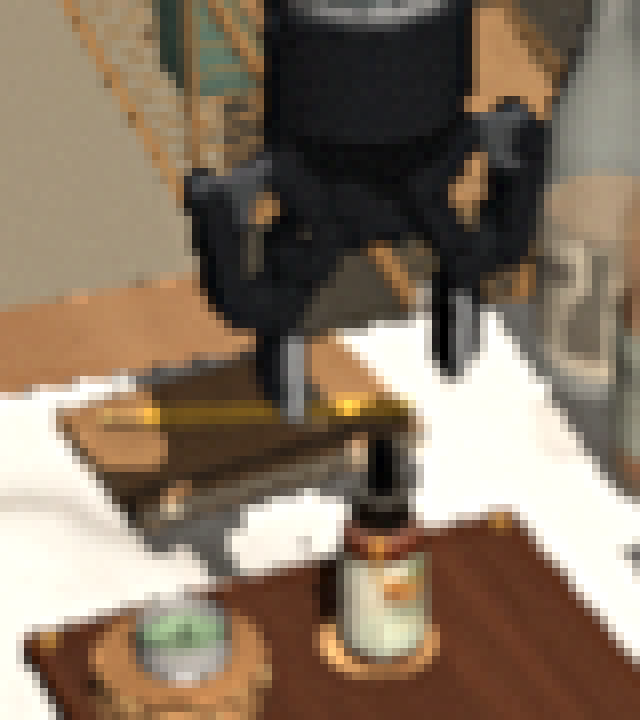

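Request:
arm_command:
  deltas: [0,-0.12,0.5,0.3,0,0,0.4,0,-0.05,0.6,0,0,0,0.4,0,0,0.6,0,0,0,0.4,0,0,0.5,0,0,0,0.4,0,0,0.2,0,0,0,0.4,0,0,0,0,0,0,0.4,0,0,0,0,0,0,0.4]

```text
time: 54.4
eef_pos: [0.6388, 0.2205, 0.0728]
tool_rot: [-2.319, 2.106, -0.011]
ft_force: [-0.3, -0.3, -0.3]
gripper_width: 0.0595
```

```bash
python3 - <<'E'
from v import *
plan([(.634,.219,.062,-84.8,.4,1)],vmax=.8)
s=near('s55','side',235,110,80,80,8)
E
```

```text
t 54.4 p [0.6388 0.2205 0.0728] phi -84.5 tilt 0.66 w 0.0595 f [-0.3 -0.3 -0.3] q6 -1.43
0 [0.03,0.17,0.36,-0.66,0,0.3,0.4]
```

View pics/s55.png

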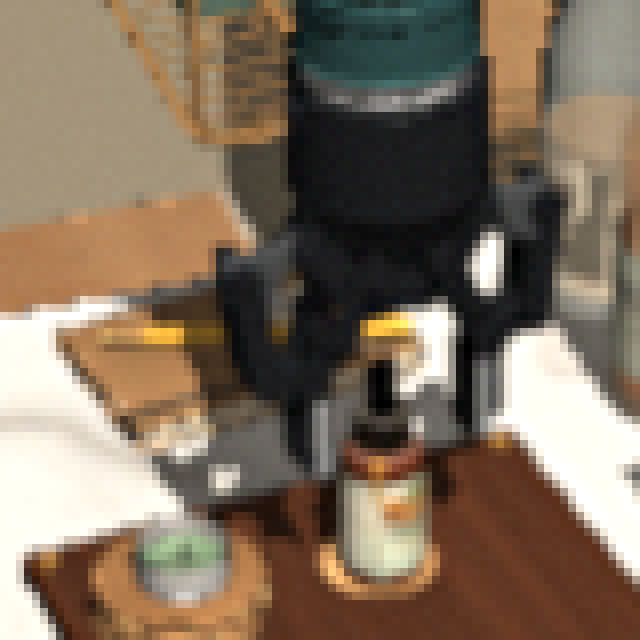

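Request:
arm_command:
  deltas: [0.02,0.13,0.25,-0.6,0,0.2,0.4,0,0,0.08,0,0,0,0.4,0,0,0,0,0,0,0.4,0,0,0,0,0,0,0.4]

```text
time: 54.85
eef_pos: [0.6363, 0.2199, 0.0644]
tool_rot: [-2.319, 2.114, -0.003]
ft_force: [-0.9, -0.4, 0.7]
gripper_width: 0.06
```

```bash
python3 - <<'E'
from v import *
plan([(.634,.219,.062,-84.8,.4,1)],vmax=.8)
E
```

```text
t 54.85 p [0.6363 0.2199 0.0644] phi -84.71 tilt 0.24 w 0.06 f [-0.9 -0.4  0.7] q6 -1.43
0 [0.02,0.08,0.08,-0.23,0.08,0.09,0.4]
```

Request:
arm_command:
  deltas: [0.02,0.07,0.03,-0.2,0,0,0.2,0,0,0,0,0,0,0,0,0,0,0,0,0,-0.2,0,0,0,0,0,0,-1,0,0,0,0,0,0,-1,0,0,0,0,0,0,-1]
  grip_force: 30

```text
time: 55.45
eef_pos: [0.6346, 0.2191, 0.0641]
tool_rot: [-2.32, 2.115, 0.0]
ft_force: [-0.3, -0.4, 0.1]
gripper_width: 0.0307
```

```bash
python3 - <<'E'
from v import *
plan([(.634,.219,.062,-84.8,-1,1)],vmax=.8)
s=near('s56','side',255,135,55,55,12)
E
```

```text
t 55.45 p [0.6346 0.2191 0.0641] phi -84.71 tilt 0.12 w 0.0307 f [-0.3 -0.4  0.1] q6 -1.43
0 [0,0.02,0.07,-0.08,0.09,0.09,-1]
```

View pics/s56.png

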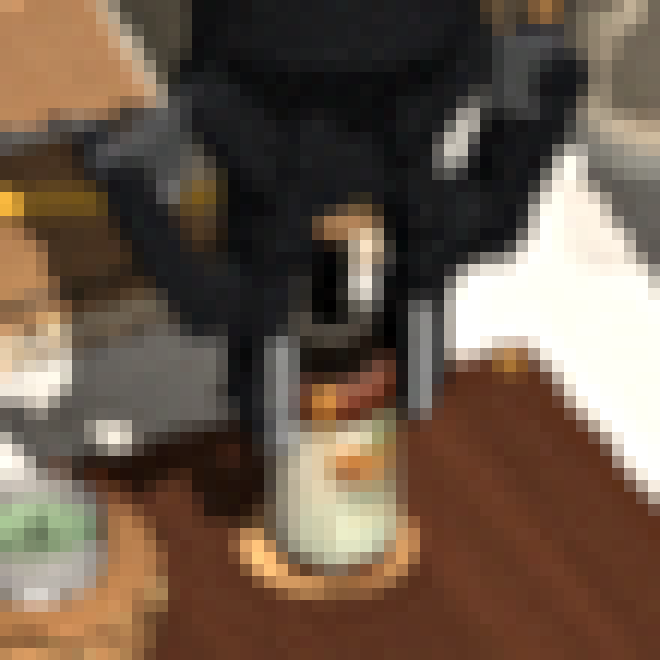

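Request:
arm_command:
  deltas: [0,0,-0.08,0,0,0,-1,-0.13,0.05,0,0,0,0,-1,0,0,0,0,0,0,-1,0,0,0,0,0,0,-1]

```text
time: 55.9
eef_pos: [0.6319, 0.2231, 0.0661]
tool_rot: [-2.321, 2.116, 0.002]
ft_force: [0.3, 0.3, -0.6]
gripper_width: 0.031
```

```bash
python3 - <<'E'
from v import *
plan([(.634,.219,.062,-84.8,-1,1)],vmax=.8)
s=near('s57','side',255,135,55,55,12)
E
```

```text
t 55.9 p [0.6319 0.2231 0.0661] phi -84.71 tilt 0.08 w 0.031 f [ 0.3  0.3 -0.6] q6 -1.42
0 [0.14,-0.06,0.14,0,0.08,0.09,-1]
```

View pics/s57.png

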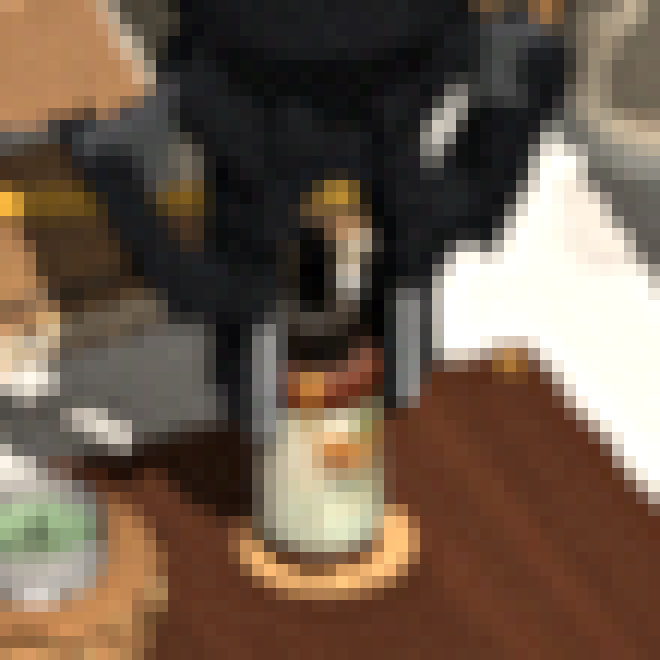

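Request:
arm_command:
  deltas: [0.05,-0.04,0,0,0,0,-1,0,0,0.06,0,0,0,-1,0,0,0.04,0,0,0,-1,0,0,0.03,0,0,0,-1,0,0,0,0,0,0,-1]

```text
time: 56.45
eef_pos: [0.6336, 0.2218, 0.0642]
tool_rot: [-2.32, 2.115, 0.002]
ft_force: [-0.2, 0.7, -0.8]
gripper_width: 0.031
```

```bash
python3 - <<'E'
from v import *
plan([(.634,.219,.062,-84.8,-1,1)],vmax=.8)
s=near('s58','side',255,135,55,55,12)
E
```

```text
t 56.45 p [0.6336 0.2218 0.0642] phi -84.71 tilt 0.12 w 0.031 f [-0.2  0.7 -0.8] q6 -1.42
0 [0.09,0,0.07,0,0.11,0.09,-1]
```

View pics/s58.png

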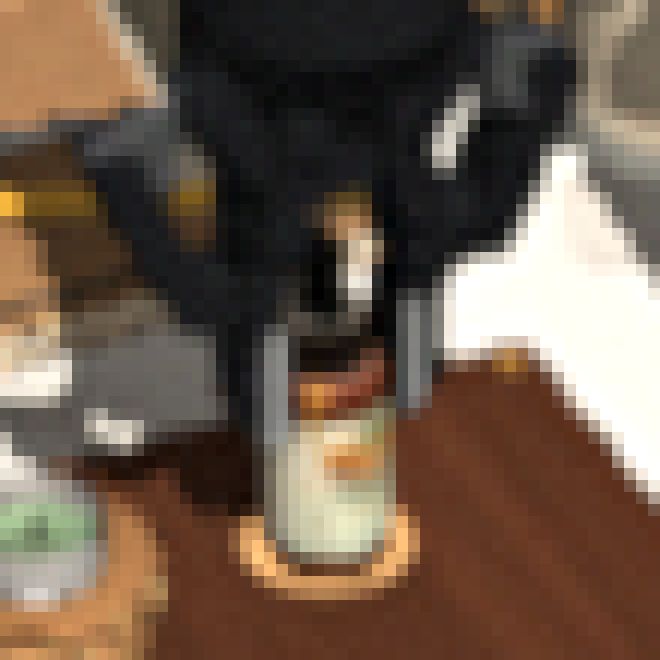

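Request:
arm_command:
  deltas: [0,0,0.02,0,0,0,-1,0,0,0,0,0,0,-0.2,0,0,0,0,0,0,0.3,0,0,0,0,0,0,0.4,0,0,-0.5,0,0,0,0.4,0,0,-0.8,0,0,0,0.4,0,0,-0.9,0,0,0,0.4,0,0,-0.9,0,0,0,0.4]

```text
time: 57.3
eef_pos: [0.6301, 0.2205, 0.1555]
tool_rot: [2.316, -2.112, -0.011]
ft_force: [0.8, -0.1, -1.3]
gripper_width: 0.0602
```

Request:
arm_command:
  deltas: [0,0,-0.9,0,0,0,0.4,0,0.3,-0.5,0,0,0,0.4,0.3,0.7,0,0,0,0,0.4,0.5,0.8,0,0,0,0,0.4,0.7,0.8,0,0,0,0,0.4,0.8,0.8,0,0,0,0,0.4,0.8,0.8,0,0,0,0,0.4,0.8,0.6,0,0,0,0,0.4]

```text
time: 58.1
eef_pos: [0.4955, 0.0907, 0.2095]
tool_rot: [-2.323, 2.106, -0.003]
ft_force: [-0.1, 0.2, 0.0]
gripper_width: 0.0597
```

Request:
arm_command:
  deltas: [0.9,0.3,0,0,0,0,0.4,0.9,0.3,0,0,0,0,0.4,0.9,0.2,0,0,0,0,0.4,0.9,0.2,0,0,0,0,0.4,0.9,0.2,0,0,0,0,0.4,0.9,0,0,0,0,0,0.4,0.9,0,0,0,0,0,0.4,0.5,0,0,0,0,0,0.4]

```text
time: 58.9
eef_pos: [0.4674, -0.122, 0.2104]
tool_rot: [-2.325, 2.106, 0.001]
ft_force: [0.5, -0.3, 0.3]
gripper_width: 0.0597
```

```bash
python3 - <<'E'
from v import *
plan([(.45,-.2,.2,-84.8,.4,1)],vmax=.9)
s=near('s59','side',240,140,100,95,7);np.save('s59.npy',s,allow_pickle=True)
t=near('t59','top',170,140,150,100,5,1);np.save('t59.npy',t,allow_pickle=True)
E
```

```text
t 58.9 p [ 0.4674 -0.122   0.2104] phi -84.33 tilt 0.28 w 0.0597 f [ 0.5 -0.3  0.3] q6 -2.06
0 [0.84,0.28,0.11,-0.19,0.2,0.16,0.4, 0.84,0.28,0.12,0,0,0.16,0.4, 0.84,0.27,0.12,0,0,0.16,0.4]
```

View pics/s59.png

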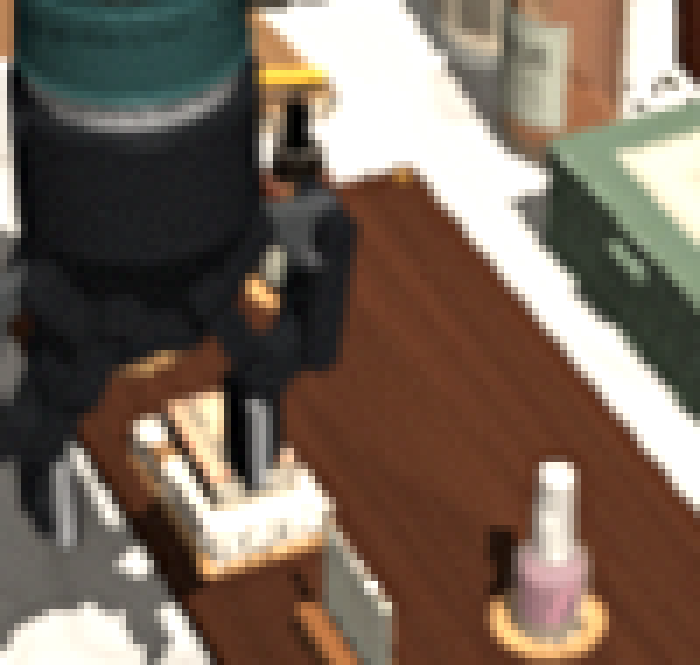

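View pics/t59.png

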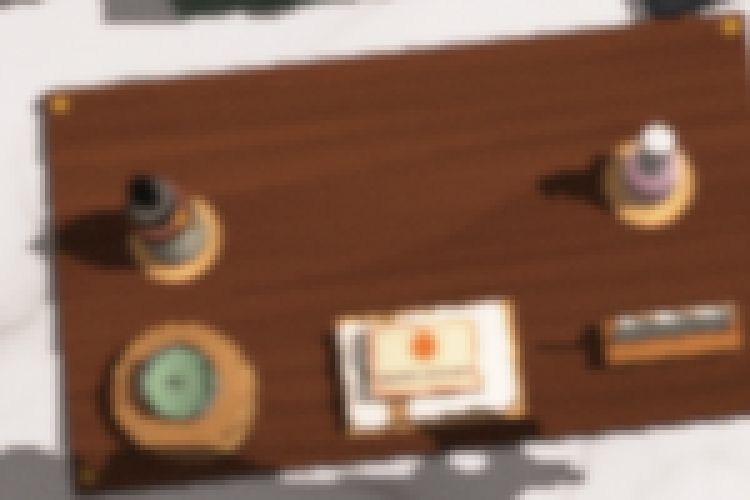

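Request:
arm_command:
  deltas: [0.8,0.4,-0.3,0,0,0,0.4,0.8,0.4,-0.3,0,0,0,0.4,0.8,0.4,0,0,0,0,0.4,0.6,0.3,0,0,0,0,0.4,0,0,0,0,0,0,0.4,0,0,0,0,0,0,0.4]

```text
time: 59.6
eef_pos: [0.4279, -0.2122, 0.2286]
tool_rot: [-2.326, 2.1, 0.007]
ft_force: [-0.0, 0.5, -0.7]
gripper_width: 0.0596
```

```bash
python3 - <<'E'
from v import *
plan([(.45,-.2,.2,-84.8,.4,1)],vmax=.9)
s=near('s60','side',160,100,180,170,4);np.save('s60.npy',s,allow_pickle=True)
t=grab('top','t60')
E
```

```text
t 59.6 p [ 0.4279 -0.2122  0.2286] phi -84.15 tilt 0.5 w 0.0596 f [-0.   0.5 -0.7] q6 -2.27
0 [-0.16,-0.39,0.48,-0.13,0.49,0.32,0.4, -0.17,-0.39,0.48,0,0,0.32,0.4]
```

View pics/s60.png

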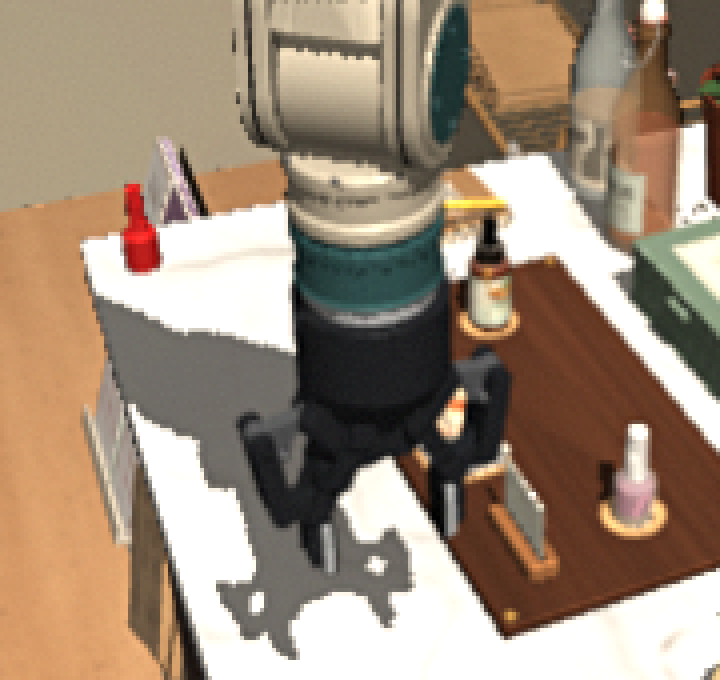

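View pics/t60.png

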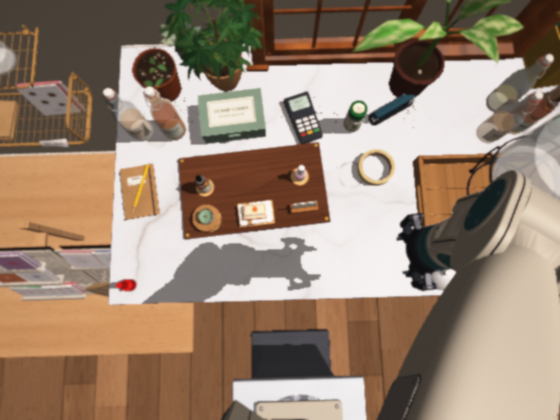

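```bash
python3 - <<'E'
from rig import ticket, env
print(env.get_state()['time']); print(ticket.sign_off())
E
```

```text
59.7
the job is handed in; nothing more can be done
None
```

The gift set is laid out and the job was handed in at 59.7 s. The gripper is open and the arm is clear of everything.

The gift cards went on the pale rectangle, the matchbox on top of them, the candle on the coasters, the dropper bottle on the left mark and the pink bottle on the right mark, in the order asked. I corrected three placings by taking hold again and shifting them:
- **Cards:** moved about 3 mm, before the matchbox went on.
- **Candle:** moved about 4–5 mm.
- **Dropper bottle:** moved about 3 mm.

What the last checks showed:
- **Cards and matchbox:** both are within about 2–3 mm of the rectangle's centre and aligned along it.
- **Pink bottle:** the top camera puts it within about 1 mm of its mark; the side camera suggested about 2–3 mm off.
- **Candle:** after the shift it looks about central by eye in both views. I did not measure it again.
- **Dropper bottle:** before the last shift the two cameras disagreed on its position by roughly 4 mm or more, so I settled on a point between them. It stands upright and wholly on the disc, but could be 2–3 mm off centre.
- **Bystanders:** the tape roll and the red bottle are where they were. The arm hid the bell in the last pictures, but I never worked near it.
- **Forces:** the wrist readings I saw stayed under about 2 N.

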